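# Block an analyser's sprung feet and fit its test pin

### The arm

A 6-joint arm with a two-finger parallel gripper is mounted at the origin on the work surface. World frame = base frame: x ahead of the robot, y to its left, z up, the work surface at z = 0. Lengths are in mm, angles in rad, forces in N, time in s.
With the tool pointing down it reaches from about 350 to 875 mm from the base axis. Payload 4.2 kg.
Tool frame: the origin (TCP) lies at the very end of the fingers, on their centre line; the grasp point (between the pads) lies robot.pinch_z behind it (robot.pinch_z is the distance from the TCP to the grasp point, in mm); z points along the fingers, y is the line along which they close (so a half turn about z gives the same grasp; the last joint's range is limited). The gripper opens to 87 mm and grips with 3 to 60 N. Pads are 19 mm wide; open, the fingers measure 117 mm over their backs; the gripper's body (75 mm by 190 mm) begins 51 mm behind the grasp point.
Start: joints at [-1.012, 0.385, 0.008, 0, -1.194, -0.259], TCP at [184.596, -597.096, 200.05] pointing down, gripper open.
Joint ranges: [-3.14, 3.14], [-1.21, 2.06], [-1.07, 1.41], [-3.16, 2.05], [-2.99, -0.16], [-3.1, 3.1]. Speed limits (rad/s): [2.79, 2.79, 3.14, 3.14, 3.14, 3.14].

### API

Orientations are given as a 3x3 rotation matrix whose columns are the frame's x, y, z axes.
In Python, from cell import robot gives the robot as it stands.
- The arm moves only by the tool step_arm, never from a script. Its argument "commands" is a list of rows, each a list of 7 numbers: the turn, a rotation vector about the tool's x, y, z in rad, then the shift along the tool's x, y, z in m, then the finger opening in m, from 0 to 0.087. A call has 1 to 10 rows; each row is the pose to reach, as a shift and turn from the pose commanded when the call began, along the tool's axes at that moment; what a row does not reach only later rows make up. A row lasts 1/12 s, in which the tool goes at most 41.7 mm and 7.16 degrees, less where a joint would pass 70% of its speed; a pose out of reach is approached as far as the arm can. A call with a gripper value outside its range is refused whole. The fingers move at their own pace and stop on an object; "force" is the grip in N (left out, the last holds). Time passes only in rows, so rows that repeat a pose let the fingers close. It gives the time, the measured TCP pose, the force, the opening and the grip force at its end, in the units of the state.
- robot.sense(): the state, without advancing time (a new reading comes with each control period).
- robot.camera(name): name is "scene" or "top" or "wrist"; returns the picture (384x512x3 uint8, blue, green, red); there is no depth.
- robot.camera_info(name): a dict with "fx", "fy", "cx", "cy" (pixels), "extrinsics" (4x4, takes a point from camera to world coordinates); the wrist camera has in their place "hand_eye" (4x4, takes a point from camera to tool coordinates, whose origin is the TCP and whose axes are the flange's). Camera axes: x right, y down, z forward; pixel columns grow to the right and rows downward; lengths in mm; the calibration is good to about 2 mm. A picture is of the moment at which its call begins: read the wrist's pose just before it. camera_info takes no time and is no camera call.
- robot.finish_job(): hands the job in; it is judged then, once.
The state is a dict: "clock": time; "qpos": joint angles; "qvel": joint speeds; "tau": joint torques, N m; "position": TCP position; "orientation": TCP orientation; "contact_force": force on the tool from outside, world axes, zero at the start; "wrist_torque": the same for the moment, N m; "grip_width": finger opening in mm; "gripper_force": force on a finger pad.
Only numpy, scipy, OpenCV 4.12 (cv2) and the standard library are available. Lean on these libraries where they do the work, as an engineer would, in place of code of your own. Each camera call takes 0.05 s, during which the arm holds its last target. There are 200 camera calls.

### The job

Get the bench analyser ready for its check. First set every loose wooden wedge, thin end first, into a foot slot of its own along the front (any slot) and tap it with the mallet until it stops against the back of the slot and sits tight: start wedges by hand, but drive them with the mallet and not with the fingers. Then, with all the wedges home, pull the front flap all the way down, push the test pin from the stand fully into one of the two terminals (either one), shut the flap again, and leave the mallet lying on its rubber mat without knocking the bottle, beaker or jar about.

Things in the scene. Friction and masses are not known exactly. Their poses are not given: they have to be found in the camera images.
- analyser: White bench analyser, fixed. Origin at bench level in its front plane; its x axis points away from the robot into the machine, y to the left, z up. Front left (y 0 to 210 mm): 67 mm high skirt with three foot slots. Front right (y -198 to -33 mm): terminal bay with the flap. Behind: deck 145 mm high from x = 100 mm behind the bay, housing 160 mm high from x = 155 mm.
- slot0 (a point): Mouth of foot slot 0 (right-hand of three) on the bench (analyser x = 0, y = 30 mm). 38 mm wide, runs along analyser +x for 70 mm to a solid back stop; its floor is the bench. A sprung foot inside meets a wedge's thin end about 45 mm in; driving on takes 5 to 16 N of push, and the wedge stays where left.
- slot1 (a point): Mouth of foot slot 1 (middle of three) on the bench (analyser x = 0, y = 105 mm). 38 mm wide, runs along analyser +x for 70 mm to a solid back stop; its floor is the bench. A sprung foot inside meets a wedge's thin end about 45 mm in; driving on takes 5 to 16 N of push, and the wedge stays where left.
- slot2 (a point): Mouth of foot slot 2 (left-hand of three) on the bench (analyser x = 0, y = 180 mm). 38 mm wide, runs along analyser +x for 70 mm to a solid back stop; its floor is the bench. A sprung foot inside meets a wedge's thin end about 45 mm in; driving on takes 5 to 16 N of push, and the wedge stays where left.
- flap (a joint): Hinge angle of the bay's flap, rad: 0 shut (leaning back 40 degrees from upright), 2.09 fully down (about 10 degrees above level, towards the robot). Bottom-hinged, light and free: past upright it falls either way by its own weight.
- flap_hinge (a point): Middle of the flap's hinge line, 60 mm above the bench; the hinge runs along analyser y. The flap is a plate 150 mm wide, 115 mm long, 8 mm thick.
- flap_grip (a point): Centre of the grip roller at the flap's free edge: a 22 mm thick, 36 mm long cylinder along analyser y, 155 mm from the hinge, on an 18 mm wide neck. Pinched end to end (fingers closing along analyser y) from above it can turn between the fingers as the flap swings.
- terminal0 (a point): Mouth of terminal 0 (right) in the bay floor, 40 mm above the bench: a vertical 13 mm square hole right through. Covered by the flap when shut; from above it is free when the flap is down. The terminals are 56 mm apart.
- terminal1 (a point): Mouth of terminal 1 (left) in the bay floor, 40 mm above the bench: a vertical 13 mm square hole right through. Covered by the flap when shut; from above it is free when the flap is down. The terminals are 56 mm apart.
- wedge0: Wooden wedge 110 mm long, 30 mm wide, flat underside, 14 mm high at the thin end to 32 mm at the thick end. 50 to 100 g. Origin: middle of the underside; x points to the thin end, z up. Home in a slot, its origin is 15 mm inside the front plane and 40 mm stands out. May be absent (None from the start).
- wedge1: Wooden wedge 110 mm long, 30 mm wide, flat underside, 14 mm high at the thin end to 32 mm at the thick end. 50 to 100 g. Origin: middle of the underside; x points to the thin end, z up. Home in a slot, its origin is 15 mm inside the front plane and 40 mm stands out. May be absent (None from the start).
- wedge2: Wooden wedge 110 mm long, 30 mm wide, flat underside, 14 mm high at the thin end to 32 mm at the thick end. 50 to 100 g. Origin: middle of the underside; x points to the thin end, z up. Home in a slot, its origin is 15 mm inside the front plane and 40 mm stands out. May be absent (None from the start).
- mallet: Mallet lying level, about 0.3 kg. Origin: underside, below the grasp point near the balance; x points along the handle to the head, z up. Handle 22 mm square, its axis 19 mm above the underside, reaching to x = -130 mm (end knob 38 mm high from x = -100 mm). Head 38 mm square, 100 mm long, centred at x = 42 mm, along y: striking faces at y = +50 and -50 mm.
- mat: Grey rubber tool mat, fixed, 140 x 240 mm, 3 mm thick. Origin: centre of its underside, long side along its y.
- stand: White pin stand, fixed block 60 x 90 x 40 mm high with one 15 mm square hole in the middle. Origin: centre of its underside.
- pin0: Test pin, upright in the stand with its collar on the top: a brass shaft 10 mm in diameter and 36 mm long with a tapered tip, below a grey cylindrical grip 22 mm in diameter and 50 mm long. 60 g. Origin: the tip (z up along the pin). Fully in a terminal its grip rests on the bay floor, the tip 4 mm above the bench.
- reagent: Bystander: amber bottle, 64 mm in diameter, 150 mm tall. Origin: centre of the underside.
- beaker: Bystander: glass beaker, 72 mm in diameter, 90 mm tall. Origin: centre of the underside.
- jar: Bystander: white jar, 68 mm in diameter, 90 mm tall. Origin: centre of the underside.
There are look-alikes about, which are no part of the job. Leave any red or white look-alike of the wedge0 alone.

How it is judged (in metres and radians):
On the way, in this order (a step that is already met when the one before it is completed fails the run):
1. every wedge is driven home in a foot slot (x of wedge0 in the frame of analyser between 0.011 and 0.025 m and y of wedge0 in the frame of analyser between 0 and 0.21 m and height (world z) of each of wedge0, wedge1, wedge2 below 0.01 m and angle between each of wedge0, wedge1, wedge2's own z axis and vertical below 0.12 rad and x of wedge1 in the frame of analyser between 0.011 and 0.025 m and y of wedge1 in the frame of analyser between 0 and 0.21 m and x of wedge2 in the frame of analyser between 0.011 and 0.025 m and y of wedge2 in the frame of analyser between 0 and 0.21 m), for 0.2 s.
2. the flap is pulled all the way down (value of joint flap above 1.95 rad), for 0.2 s.
3. the pin is fully in a terminal ((horizontal distance between pin0 and terminal0 below 0.005 m or horizontal distance between pin0 and terminal1 below 0.005 m) and height (world z) of pin0 below 0.01 m and angle between pin0's own z axis and vertical below 0.15 rad), for 0.2 s.
At the end, for the whole second after the job is handed in: Every wedge present lies flat in a foot slot within 4 mm of the back stop; the pin stands upright in a terminal, within 6 mm of full depth; the flap is shut (within 0.08 rad); the mallet lies level on its mat (its origin within 90 mm of the mat's centre), at rest (all of step 1 and all of step 3 and value of joint flap below 0.08 rad and horizontal distance between mallet and mat below 0.09 m and height (world z) of mallet below 0.015 m and angle between mallet's own z axis and vertical below 0.2 rad and linear speed of mallet below 0.03 m/s); the robot touches nothing.
It fails at once if a wedge is pushed by the fingers to less than 15 mm short of home, instead of with the mallet ((x of wedge0 in the frame of analyser above 0 m and y of wedge0 in the frame of analyser between 0 and 0.21 m and height (world z) of wedge0 below 0.01 m and contact force between wedge0 and the fingers above 2 N) or (x of wedge1 in the frame of analyser above 0 m and y of wedge1 in the frame of analyser between 0 and 0.21 m and height (world z) of wedge1 below 0.01 m and contact force between wedge1 and the fingers above 2 N) or (x of wedge2 in the frame of analyser above 0 m and y of wedge2 in the frame of analyser between 0 and 0.21 m and height (world z) of wedge2 below 0.01 m and contact force between wedge2 and the fingers above 2 N)).
It fails at once if the bottle, beaker or jar is moved more than 30 mm (distance of any of reagent, beaker, jar from where it was at the start of the episode above 0.03 m).
Of wedge0, wedge1, wedge2 only 2 to 3 are there at a start; the rules pass over those that are not, and their reading is None.
At some moment in a run one of wedge0, wedge1, wedge2, mallet may be knocked a few centimetres aside while the robot is not near it.
It also fails if it takes over 210 s, if anything falls off the work surface, if the arm or the gripper's body presses on something with over 40 N, if the wrist force passes 120 N, or if a joint passes its speed limit or range.

## Working session

There is one attempt and no reset: what is moved stays moved. The work goes in short steps, Python scripts to look and compute and a tool call to move; the robot and the scene stay as the last step left them, time stands still between calls to the robot, and variables do not carry over. Pictures are saved under pics/ and viewed, at most 14 in all, crops included, and the job is handed in when it is done.

Besides the shell and the picture viewer there is one more tool, called after "Emit:" in YAML: its name, and indented under it one key for each argument. step_arm: Moves the arm, as the interface text tells. Its arguments: {"type":"object","properties":{"commands":{"type":"array"},"force":{"type":"number"}},"required":["commands"]}

```bash
ls; mkdir -p pics; python3 - <<'E'
from cell import robot
import cv2,numpy as np
s=robot.sense()
print(s['clock'],s['position'],s['orientation'],s['grip_width'],robot.pinch_z)
for n in("scene","top"):
    cv2.imwrite(f"pics/{n}0.png",robot.camera(n)); i=robot.camera_info(n); print(n,i)
print(robot.camera_info("wrist"))
E
```

```text
pics
0.0 [ 184.38754805 -596.52370327  198.95695293] [[-9.55468744e-01 -2.95091466e-01 -7.10947592e-04]
 [-2.95092312e-01  9.55466592e-01  2.02945513e-03]
 [ 8.04117832e-05  2.14887611e-03 -9.99997688e-01]] 87.16755066690123 18.700000000000003
scene {'fx': 353.9485201317086, 'fy': 353.9485201317086, 'cx': 260.5679474521502, 'cy': 193.72685452236303, 'extrinsics': array([[ 1.48327791e-01,  8.22214229e-01, -5.49511263e-01,
         9.86428396e+02],
       [ 9.88918028e-01, -1.19765253e-01,  8.77349278e-02,
        -9.80388296e+01],
       [ 6.32455041e-03, -5.56435123e-01, -8.30866989e-01,
         9.14772427e+02],
       [ 0.00000000e+00,  0.00000000e+00,  0.00000000e+00,
         1.00000000e+00]])}
top {'fx': 441.7136144458271, 'fy': 441.7136144458271, 'cx': 258.503492575025, 'cy': 191.70284607214197, 'extrinsics': array([[-6.38744357e-03, -9.96653005e-01,  8.14983962e-02,
         3.65800208e+02],
       [-9.99904756e-01,  7.36284120e-03,  1.16733905e-02,
        -9.56834038e+00],
       [-1.22343795e-02, -8.14160708e-02, -9.96605109e-01,
         1.33234719e+03],
       [ 0.00000000e+00,  0.00000000e+00,  0.00000000e+00,
         1.00000000e+00]])}
{'fx': 295.4269183617334, 'fy': 295.4269183617334, 'cx': 256.9576293728893, 'cy': 193.22850653727082, 'hand_eye': array([[-4.67848694e-05, -9.54651668e-01, -2.97725024e-01,
         8.13670900e+01],
       [ 9.99999452e-01, -3.56090702e-04,  9.84659384e-04,
         1.77558109e-01],
       [-1.04602384e-03, -2.97724815e-01,  9.54651162e-01,
        -1.84646050e+02],
       [ 0.00000000e+00,  0.00000000e+00,  0.00000000e+00,
         1.00000000e+00]])}
```

View pics/top0.png

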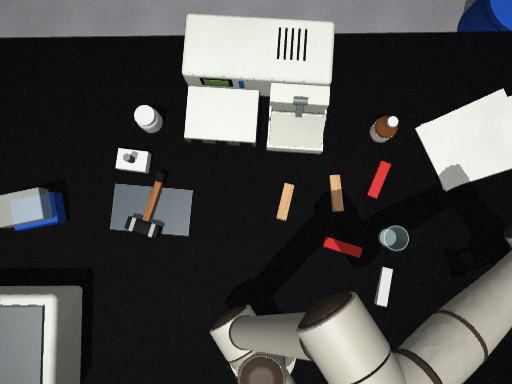

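View pics/scene0.png

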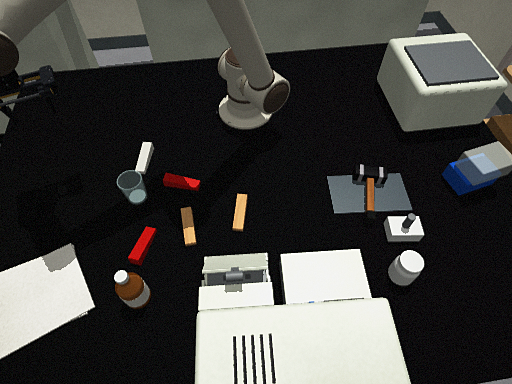

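Top view: two wooden wedges at (285,202) and (336,193), red look-alikes at (379,180) and (342,247), and a white one at (384,287). The mallet is on its mat at (147,210), the stand and pin at (132,159), the analyser skirt front at about row 140 with columns 186–258, and the flap/bay at (297,120). The scene view agrees and shows no third wooden wedge.

```bash
cat > h.py <<'E'
from cell import robot
import cv2,numpy as np
from scipy.spatial.transform import Rotation as R
def cam(n,s=None):
    """intrinsics+extrinsics; wrist: from the state read just before"""
    i=robot.camera_info(n)
    if n!='wrist': return i,i['extrinsics']
    T=np.eye(4);T[:3,:3]=s['orientation'];T[:3,3]=s['position']
    return i,T@i['hand_eye']
def shot(n):
    s=robot.sense(); im=robot.camera(n); i,E=cam(n,s); return im,i,E
def ray(c,p):
    i,E=c; p=np.atleast_2d(p).astype(float)
    d=np.c_[(p[:,0]-i['cx'])/i['fx'],(p[:,1]-i['cy'])/i['fy'],np.ones(len(p))]@E[:3,:3].T
    return E[:3,3],d
def plane(c,p,z):
    o,d=ray(c,p); return o+d*((z-o[2])/d[:,2:3])
def proj(c,P):
    i,E=c; q=(np.atleast_2d(P)-E[:3,3])@E[:3,:3]
    return np.c_[i['fx']*q[:,0]/q[:,2]+i['cx'],i['fy']*q[:,1]/q[:,2]+i['cy']]
def tri(c1,p1,c2,p2):
    o1,d1=ray(c1,p1);o2,d2=ray(c2,p2);d1=d1[0];d2=d2[0]
    t=np.linalg.lstsq(np.c_[d1,-d2],o2-o1,rcond=None)[0]
    a=o1+t[0]*d1;b=o2+t[1]*d2; return (a+b)/2,np.linalg.norm(a-b)
def blobs(m,amin=60):
    cs,_=cv2.findContours(m.astype(np.uint8),cv2.RETR_EXTERNAL,cv2.CHAIN_APPROX_NONE)
    return [c for c in cs if cv2.contourArea(c)>amin]
def wood(im):
    h=cv2.cvtColor(im,cv2.COLOR_BGR2HSV); return cv2.inRange(h,(8,60,50),(24,255,255))
def moveto(xy,z,yaw,s=None):
    """turn/shift in the tool frame to a down-pointing pose, TCP at xy,z; yaw=world angle of finger-closing line"""
    s=s or robot.sense(); Ro=s['orientation']; best=None
    for k in (0,np.pi):
        y=np.array([np.cos(yaw+k),np.sin(yaw+k),0]); zz=np.array([0,0,-1.]); x=np.cross(y,zz)
        rv=R.from_matrix(Ro.T@np.c_[x,y,zz]).as_rotvec()
        if best is None or np.linalg.norm(rv)<np.linalg.norm(best): best=rv
    sh=Ro.T@(np.array([*xy,z])-s['position'])/1000
    print('turn',best.round(4),'shift',sh.round(4),'j',s['qpos'].round(2))
E
python3 - <<'E'
from h import *
for n in('top','scene'):
    im=cv2.imread(f'pics/{n}0.png'); c=cam(n)
    for b in blobs(wood(im),40):
        (u,v),wh,a=cv2.minAreaRect(b); box=cv2.boxPoints(((u,v),wh,a))
        P=plane(c,box,12); print(n,(round(u),round(v)),cv2.contourArea(b),plane(c,[[u,v]],12)[0].round(),P[:,:2].round().tolist())
t=cv2.imread('pics/top0.png');s=cv2.imread('pics/scene0.png')
A=cv2.resize(t[75:175,100:345],None,fx=3.2,fy=3.2,interpolation=cv2.INTER_CUBIC)
B=cv2.resize(s[235:325,190:435],None,fx=3.2,fy=3.2,interpolation=cv2.INTER_CUBIC)
o=np.vstack([A,B]);print(o.shape);cv2.imwrite('pics/crop.png',o[:600,:800])
E
```

```text
top (428, 372) 150.5 [ -52. -481.   12.] [[-24.0, -444.0], [-11.0, -459.0], [-79.0, -519.0], [-92.0, -504.0]]
top (261, 370) 548.5 [-46.   2.  12.] [[-82.0, 69.0], [-9.0, 69.0], [-9.0, -65.0], [-82.0, -64.0]]
top (475, 337) 120.5 [  46. -620.   12.] [[100.0, -570.0], [116.0, -596.0], [-7.0, -668.0], [-22.0, -643.0]]
top (285, 201) 368.5 [444. -73.  12.] [[393.0, -43.0], [503.0, -71.0], [495.0, -103.0], [385.0, -75.0]]
top (152, 201) 306.0 [448. 326.  12.] [[393.0, 357.0], [512.0, 319.0], [504.0, 295.0], [385.0, 333.0]]
top (336, 193) 381.5 [ 469. -226.   12.] [[524.0, -204.0], [527.0, -238.0], [415.0, -247.0], [412.0, -213.0]]
top (385, 127) 292.5 [ 667. -379.   12.] [[668.0, -333.0], [714.0, -379.0], [665.0, -425.0], [620.0, -378.0]]
scene (130, 287) 508.5 [ 629. -383.   12.] [[620.0, -432.0], [578.0, -377.0], [637.0, -334.0], [677.0, -388.0]]
scene (188, 226) 390.0 [ 469. -227.   12.] [[404.0, -249.0], [404.0, -214.0], [531.0, -206.0], [531.0, -238.0]]
scene (240, 212) 363.0 [445. -74.  12.] [[500.0, -103.0], [375.0, -75.0], [385.0, -42.0], [510.0, -73.0]]
scene (370, 194) 196.0 [440. 328.  12.] [[378.0, 337.0], [381.0, 359.0], [499.0, 320.0], [496.0, 299.0]]
scene (497, 134) 595.5 [258. 850.  12.] [[161.0, 849.0], [175.0, 951.0], [348.0, 851.0], [334.0, 758.0]]
scene (506, 74) 92.0 [ -38. 1055.   12.] [[-95.0, 1067.0], [-89.0, 1104.0], [15.0, 1044.0], [10.0, 1008.0]]
scene (231, 59) 115.0 [-288.  -23.   12.] [[-338.0, -56.0], [-365.0, -19.0], [-239.0, 9.0], [-215.0, -26.0]]
(608, 784, 3)
```

View pics/crop.png

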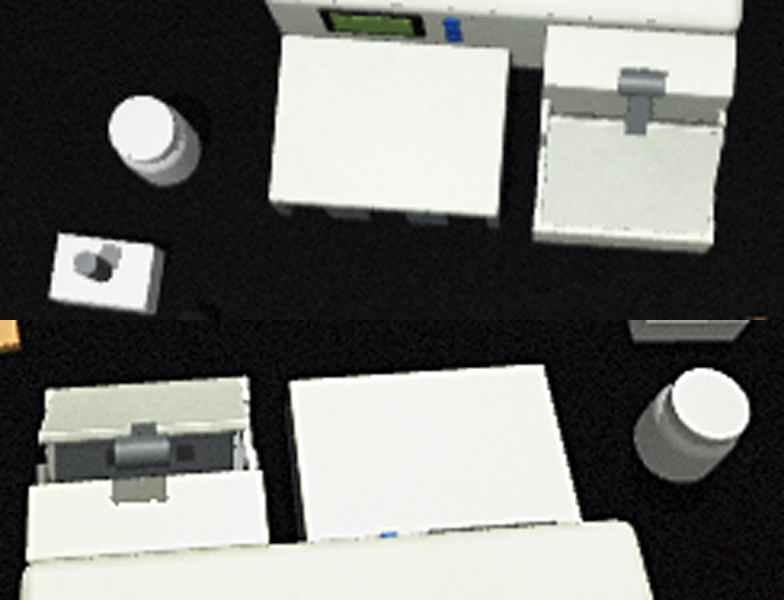

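Crop: the skirt top's front edge runs from crop (271,201) to (503,212). The two slot openings show below it, and the flap is shut with its roller at crop (642,82). The stand hole with the pin is at crop (95,262). I'll move the wrist camera over the wedges for a closer look.

Emit:
step_arm:
  commands:
    - [0, 0, 0, -0.215, 0.194, -0.05, 0.087]
    - [0, 0, 0, -0.215, 0.194, -0.05, 0.087]
    - [0, 0, 0, -0.215, 0.194, -0.05, 0.087]
    - [0, 0, 0, -0.215, 0.194, -0.05, 0.087]
    - [0, 0, 0, -0.215, 0.194, -0.05, 0.087]
    - [0, 0, 0, -0.215, 0.194, -0.05, 0.087]
    - [0, 0, 0, -0.215, 0.194, -0.05, 0.087]
    - [0, 0, 0, -0.215, 0.194, -0.05, 0.087]
    - [0, 0, 0, -0.215, 0.194, -0.05, 0.087]

```text
clock: 0.85
position: [333.9, -346.5, 250.6]
orientation: [[-0.954, -0.3, 0.001], [-0.3, 0.954, -0.0], [-0.001, -0.001, -1.0]]
contact_force: [-0.3, -0.4, -0.6]
grip_width: 86.7
gripper_force: 0.0
```

Emit:
step_arm:
  commands:
    - [0, 0, 0.3, -0.215, 0.194, 0, 0.087]
    - [0, 0, 0.3, -0.215, 0.194, 0, 0.087]
    - [0, 0, 0.3, -0.215, 0.194, 0, 0.087]
    - [0, 0, 0.3, -0.215, 0.194, 0, 0.087]
    - [0, 0, 0.3, -0.215, 0.194, 0, 0.087]
    - [0, 0, 0.3, -0.215, 0.194, 0, 0.087]
    - [0, 0, 0.3, -0.215, 0.194, 0, 0.087]
    - [0, 0, 0.3, -0.215, 0.194, 0, 0.087]
    - [0, 0, 0.3, -0.215, 0.194, 0, 0.087]
    - [0, 0, 0.3, -0.215, 0.194, 0, 0.087]

```text
clock: 1.68
position: [480.5, -100.0, 249.2]
orientation: [[-1.0, 0.0, -0.002], [0.0, 1.0, -0.0], [0.002, -0.0, -1.0]]
contact_force: [-0.5, 0.8, -0.2]
grip_width: 87.2
gripper_force: 0.0
```

```bash
python3 - <<'E'
from h import *
s=robot.sense();print(s['clock'],s['position'].round(1),s['orientation'].round(3).tolist(),s['qpos'].round(3))
im,i,E=shot('wrist');cv2.imwrite('pics/w1.png',im);np.save('w1.npy',E)
c=(i,E)
for b in blobs(wood(im),300):
    r=cv2.minAreaRect(b);print(r[0],plane(c,[r[0]],12)[0].round(1),plane(c,cv2.boxPoints(r),12)[:,:2].round().tolist())
t=cam('top')
p=np.array([[271,201],[503,212],[510,50],[280,35],[643,80]])/3.2+[100,75]
print(plane(t,p,67).round(1).tolist())
E
```

```text
1.6833 [ 480.5 -100.   249.2] [[-1.0, 0.0, -0.002], [0.0, 1.0, -0.0], [0.002, -0.0, -1.0]] [ 0.126  0.121 -0.226  0.    -1.227 -1.698]
(372.0, 328.5) [776.7 101.   12. ] [[754.0, -141.0], [755.0, 338.0], [800.0, 349.0], [799.0, -142.0]]
(416.21185302734375, 282.8384704589844) [684.9 163.5  12. ] [[639.0, 130.0], [633.0, 170.0], [734.0, 199.0], [740.0, 156.0]]
(99.20681762695312, 280.89874267578125) [ 680.7 -358.9   12. ] [[727.0, -403.0], [622.0, -358.0], [637.0, -317.0], [743.0, -359.0]]
(167.5500030517578, 151.85000610351562) [ 467.7 -227.4   12. ] [[415.0, -252.0], [409.0, -209.0], [525.0, -201.0], [531.0, -247.0]]
(277.8215637207031, 134.41909790039062) [443.2 -69.8  12. ] [[496.0, -103.0], [386.0, -74.0], [395.0, -39.0], [506.0, -65.0]]
[[628.2, 219.0, 67.0], [616.2, 8.1, 67.0], [766.3, 0.8, 67.0], [782.5, 211.9, 67.0], [737.1, -120.4, 67.0]]
```

View pics/w1.png

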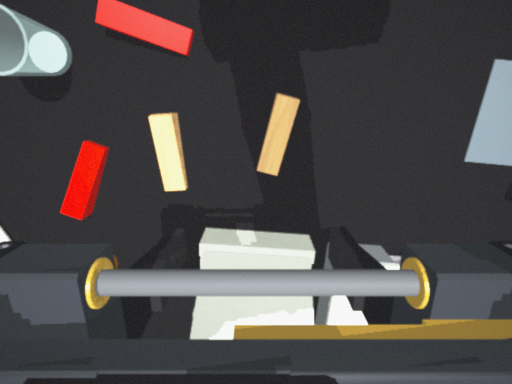

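Wrist view: wedge B is at (168,152), wedge A at (278,134), red look-alikes at (145,25) and (85,180), the beaker at (30,45) and the mat corner at (490,110). The gripper hides everything below row 240. I'll enlarge the wedges to tell thick from thin ends.

```bash
python3 - <<'E'
from h import *
im=cv2.imread('pics/w1.png')
a=cv2.resize(im[85:200,135:310],None,fx=4.5,fy=4.5,interpolation=cv2.INTER_CUBIC)
cv2.imwrite('pics/w1c.png',a)
E
```

```text
(no output)
```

View pics/w1c.png

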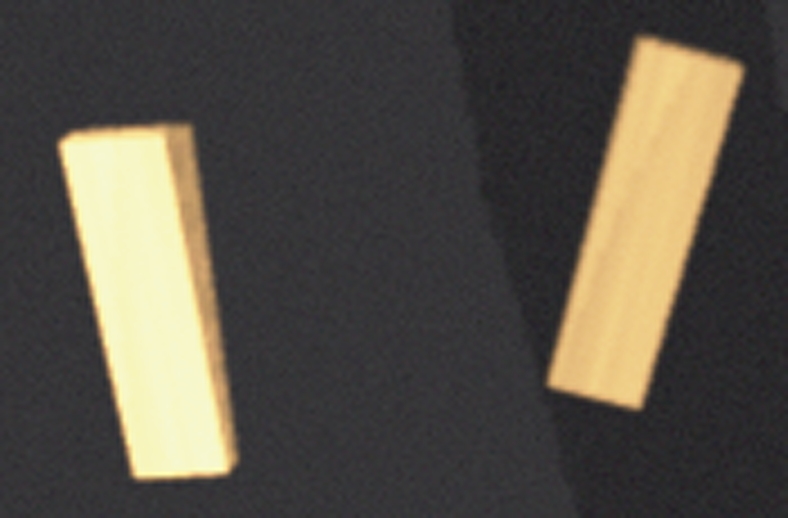

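Both wedges have their wide (thick) end at the top of the crop, i.e. toward the robot. A's top corners are at crop (636,37), (743,66), (640,410) and (548,386). B's are at (62,140), (163,130), (228,470) and (133,478).

```bash
python3 - <<'E'
from h import *
c=(robot.camera_info('wrist'),np.load('w1.npy'))
t=cam('top');imt=cv2.imread('pics/top0.png');bt=blobs(wood(imt),300)
W={'A':[[636,37],[743,66],[640,410],[548,386]],'B':[[62,140],[163,130],[228,470],[133,478]]}
for k,q in W.items():
    p=np.array(q)/4.5+[135,85]
    P=np.r_[plane(c,p[:2],32),plane(c,p[2:],14)]
    th=P[:2].mean(0);tn=P[2:].mean(0);d=(tn-th)[:2]
    print(k,P[:,:2].round().tolist(),'len',np.hypot(*d).round(1),'w',np.linalg.norm(P[0]-P[1]).round(1),np.linalg.norm(P[2]-P[3]).round(1),'mid',((th+tn)/2).round(1),'yaw',np.degrees(np.arctan2(d[1],d[0])).round(1))
    # two-view height of ends: image mid of ends in top camera
    b=min(bt,key=lambda b:np.linalg.norm(plane(t,[cv2.minAreaRect(b)[0]],12)[0,:2]-((th+tn)/2)[:2]))
    bx=cv2.boxPoints(cv2.minAreaRect(b)); bx=bx[np.argsort(bx[:,1])]
    for nm,a,e in(('thick',p[:2].mean(0),bx[2:].mean(0)),('thin',p[2:].mean(0),bx[:2].mean(0))): print(nm,tri(c,a,t,e))
th=-np.radians(3.1);ex=np.array([np.cos(th),np.sin(th)]);ey=np.array([-ex[1],ex[0]])
o=np.array([616.2,8.1])
for y in(30,105,180): print('slot',y,(o+ey*y).round(1))
E
```

```text
A [[389.0, -74.0], [397.0, -43.0], [503.0, -70.0], [495.0, -100.0]] len 109.5 w 32.0 30.9 mid [445.9 -71.7  23. ] yaw -13.7
thick (array([390.64046028, -58.17320407,  21.30721129]), np.float64(3.900025951160768))
thin (array([497.82981447, -85.51502384,  21.24856329]), np.float64(1.5408146163135923))
B [[417.0, -242.0], [414.0, -212.0], [523.0, -205.0], [526.0, -236.0]] len 109.0 w 29.9 31.6 mid [ 470.3 -223.8   23. ] yaw 3.2
thick (array([ 414.24920092, -227.19571647,   31.04324411]), np.float64(3.2534213259920364))
thin (array([ 525.70920648, -221.3360183 ,   11.01820723]), np.float64(0.4929423126905202))
slot 30 [617.8  38.1]
slot 105 [621.9 112.9]
slot 180 [625.9 187.8]
```

Emit:
step_arm:
  commands:
    - [0, 0, 0, -0.06, 0.21, 0.02, 0.087]
    - [0, 0, 0, -0.06, 0.21, 0.02, 0.087]
    - [0, 0, 0, -0.06, 0.21, 0.02, 0.087]
    - [0, 0, 0, -0.06, 0.21, 0.02, 0.087]
    - [0, 0, 0, -0.06, 0.21, 0.02, 0.087]
    - [0, 0, 0, -0.06, 0.21, 0.02, 0.087]
    - [0, 0, 0, -0.06, 0.21, 0.02, 0.087]
    - [0, 0, 0, -0.06, 0.21, 0.02, 0.087]

```text
clock: 2.4
position: [540.6, 109.1, 229.7]
orientation: [[-1.0, 0.001, -0.001], [0.001, 1.0, -0.001], [0.001, -0.001, -1.0]]
contact_force: [0.3, -0.5, -0.5]
grip_width: 87.0
gripper_force: 0.0
```

```bash
python3 - <<'E'
from h import *
print(robot.sense()['position'].round(1))
im,i,E=shot('wrist');np.save('w2.npy',E);cv2.imwrite('pics/w2raw.png',im)
cv2.imwrite('pics/w2.png',cv2.resize(im[40:260,60:470],None,fx=1.95,fy=1.95,interpolation=cv2.INTER_CUBIC))
E
```

```text
[540.6 109.1 229.7]
```

View pics/w2.png

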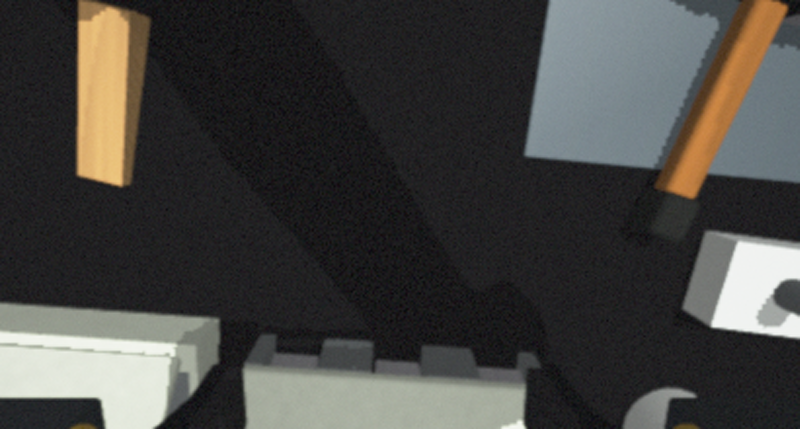

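A's side face is wider at the top, so its thick end is toward the robot. The skirt's top front edge runs from crop (246,366) to (524,381). The slot openings at bench level are at crop columns 276–322, 374–420 and 476–516, around rows 337–352.

```bash
python3 - <<'E'
from h import *
c=(robot.camera_info('wrist'),np.load('w2.npy'))
f=lambda q:np.array(q)/1.95+[60,40]
e=plane(c,f([[246,366],[524,381]]),67);print(e.round(1).tolist(),np.linalg.norm(e[0]-e[1]))
print(plane(c,f([[276,336],[322,340],[374,343],[420,346],[476,350],[516,352]]),0).round(1).tolist())
t=cam('top'); p=np.array([[271,201],[503,212]])/3.2+[100,75]
print(tri(c,f([246,366]),t,p[1]),tri(c,f([524,381]),t,p[0]))
# wedge A in this view
print(plane(c,f([[78,176],[130,186]]),14).round(1).tolist(), plane(c,f([[78,3],[128,12]]),32).round(1).tolist())
d=(e[1]-e[0])[:2];th=np.arctan2(d[1],d[0])-np.pi/2;print('yaw',np.degrees(th))
E
```

```text
[[613.1, 19.2, 67.0], [624.1, 202.1, 67.0]] 183.21258605508856
[[617.7, 26.6, 0.0], [621.0, 61.9, 0.0], [623.6, 101.9, 0.0], [626.1, 137.4, 0.0], [629.5, 180.9, 0.0], [631.2, 212.0, 0.0]]
(array([623.78415738,  10.17753498,  38.24913478]), np.float64(4.982347766989668)) (array([636.45241658, 217.27415002,  37.03324132]), np.float64(14.803875785086147))
[[495.5, -99.1, 14.0], [502.3, -64.5, 14.0]] [[392.1, -73.5, 32.0], [397.0, -44.2, 32.0]]
yaw -3.4508424077107476
```

```bash
python3 - <<'E'
from h import *
g=cv2.cvtColor(cv2.imread('pics/w2raw.png'),cv2.COLOR_BGR2GRAY).astype(int)
np.set_printoptions(linewidth=250)
for r in range(209,236,2): print(r,g[[r+round((u-180)*.06) for u in range(180,344,2)],range(180,344,2)].clip(0,99))
t=cv2.cvtColor(cv2.imread('pics/top0.png'),cv2.COLOR_BGR2GRAY).astype(int)
for r in range(135,147): print(r,t[r,182:262].clip(0,99))
E
```

```text
209 [20 20 23 15 27 25 32 35 32 33 25 22 19 26 26 24 21 25 16 19 24 27 24 26 23 22 23 32 25 25 33 28 33 24 21 30 25 22 22 31 25 23 19 22 18 19 26 31 29 25 20 20 26 19 23 26 21 17 23 26 26 26 28 29 25 28 22 11 21 22 19 22 23 30 22 20 23 27 21 22 25 34]
211 [30 26 23 17 12 26 31 64 69 69 65 33 17 24 25 22 25 24 29 30 26 25 31 53 72 72 74 69 67 60 84 84 79 75 71 54 28 21 24 20 30 28 28 23 23 26 27 25 44 55 52 50 47 45 41 62 56 53 51 48 40 24 25 27 19 20 23 27 25 27 26 28 29 40 45 40 39 34 11 24 18 30]
213 [29 27 17 21 25 24 57 69 70 69 68 30 29 37 36 30 32 27 29 32 40 29 28 72 87 85 84 87 83 85 87 86 89 79 85 72 28 27 23 20 24 24 25 27 25 25 26 26 58 69 67 70 66 69 71 67 69 71 70 67 62 34 23 27 21 27 22 21 16 25 30 21 26 64 70 71 67 47 25 16 31 31]
215 [26 17 21 22 28 37 66 69 70 72 66 33 27 34 28 26 30 32 28 34 24 28 20 67 70 72 69 71 70 76 70 70 70 71 72 61 31 26 33 23 27 23 23 21 19 21 14 28 56 66 66 69 70 70 70 70 68 67 68 67 73 52 20 23 23 25 25 25 30 34 24 27 29 66 68 68 69 65 30 24 32 27]
217 [23 29 28 25 30 60 69 68 71 70 64 26 15 24 18 23 27 29 29 29 24 26 38 69 67 70 69 71 69 
[... 4679 characters left out ...]
 15 12 20 17 21 12 14 19 14 18 15 17 17  6 18 22 14 20 12 23 21 22 21 13 11 16 17 16 17 18 18 18 15 14 22 40 41 49 52 49 53 51 59 60 63 60 56 22 18 13 15 15 17 10 11 17 17 18 16 51 63 60 58 19 20 16 15 14 16]
145 [14  8 14 17 20 16 16 19 15 14 18 16 18 18 16 17 17 19 17 16 14 10 11 17 17 15 13 13 11 14 18 15 17 14 17 10 13 18 17 12 11 18 20 16 19 13 24 29 25 30 30 26 26 33 30 28 36 34 16 16 21 15 20 19 19 22 18 16 17 18 41 59 58 62 25 22 16 11 21 15]
146 [15 10 18 12 19 11 20 13 13 17 17 15  5 16 16 18 22 16 16 24 10 15 19 17 13 19 15 17 17 16 17 21 17 17 16 17 16 18 22 17 18 11 15 18 18 19 18 14 20 15 11 18 20 14 13 20 17 18 11 15 14 18 18 15 15 14 17 21 17 13 16 33 32 36 19 16 18 11 15 18]
```

```bash
python3 - <<'E'
from h import *
c=(robot.camera_info('wrist'),np.load('w2.npy'));t=cam('top')
u=np.array([191.4,201.2,225.2,250.8,275.2,301.6,325.5]);P=plane(c,np.c_[u,213.3+(u-180)*.06],8)
print(P.round(1).tolist())
q=[[186.5,141.5],[191,141.5],[202.7,142],[215.4,142],[226.7,143.5],[239.6,143.5],[251.8,145],[255.8,145]]
Q=plane(t,q,8);print(Q.round(1).tolist())
A=np.array([0,11,49,86,124,161,199.]);k=np.polyfit(A,P[:,:2],1);print('wrist: slope',k[0],'o',k[1])
B=np.array([210,199,161,124,86,49,11,0.]);k=np.polyfit(B,Q[:,:2],1);print('top',k[0],'o',k[1])
e=plane(c,[[184,229]],67);print(e,plane(t,[[184,138]],67),plane(t,[[256.5,142.3]],67))
E
```

```text
[[617.3, 13.1, 8.0], [618.2, 27.5, 8.0], [620.5, 62.8, 8.0], [623.0, 100.6, 8.0], [625.4, 136.7, 8.0], [628.0, 175.9, 8.0], [630.3, 211.5, 8.0]]
[[629.0, 224.1, 8.0], [628.9, 210.3, 8.0], [627.0, 174.7, 8.0], [626.7, 136.0, 8.0], [621.7, 101.6, 8.0], [621.4, 62.4, 8.0], [616.5, 25.4, 8.0], [616.4, 13.2, 8.0]]
wrist: slope [0.06539881 0.99212282] o [617.36708528  14.70330676]
top [0.06198572 0.9945886 ] o [616.92901398  14.04217418]
[[614.88733532  16.31877223  67.        ]] [[627.6321625  221.01571541  67.        ]] [[613.11328881  10.14682682  67.        ]]
```

The wrist and top views agree: analyser origin (617, 14.3) with yaw −3.65°. Wedge A is at (446, −71) with yaw −13.2°. Grasping A now, 25 mm toward its thick end.

Emit:
step_arm:
  commands:
    - [0, 0, 0.12, 0.04, -0.04, 0.05, 0.087]
    - [0, 0, 0.23, 0.08, -0.08, 0.08, 0.087]
    - [0, 0, 0.23, 0.119, -0.12, 0.11, 0.087]
    - [0, 0, 0.23, 0.119, -0.174, 0.13, 0.087]
    - [0, 0, 0.23, 0.119, -0.174, 0.13, 0.087]
    - [0, 0, 0.23, 0.119, -0.174, 0.13, 0.087]
    - [0, 0, 0.23, 0.119, -0.174, 0.13, 0.087]
    - [0, 0, 0.23, 0.119, -0.174, 0.13, 0.087]

```text
clock: 3.12
position: [419.4, -66.6, 99.7]
orientation: [[-0.972, 0.234, -0.002], [0.234, 0.972, -0.001], [0.002, -0.001, -1.0]]
contact_force: [-0.1, 0.5, 0.4]
grip_width: 87.0
gripper_force: 0.0
```

```bash
python3 - <<'E'
from h import *
s=robot.sense();a=np.radians(-13.2)
moveto(np.array([446,-71])-25*np.array([np.cos(a),np.sin(a)]),4,a+np.pi/2,s)
im,i,E=shot('top')
t=cam('top')
for b in blobs(wood(im),200):
    r=cv2.minAreaRect(b);print(plane(t,[r[0]],12)[0].round(1))
E
```

```text
turn [-0.001  -0.0017 -0.0056] shift [-0.0021  0.0019  0.0957] j [ 0.23  0.16 -0.6   0.   -0.81 -2.04]
[-46.7 -38.1  12. ]
[448.1 325.9  12. ]
[452.9 -98.1  12. ]
[ 469.1 -226.2   12. ]
[ 666.5 -378.7   12. ]
```

Emit:
step_arm:
  commands:
    - [0, 0, 0, -0.002, 0.002, 0.03, 0.087]
    - [0, 0, 0, -0.002, 0.002, 0.06, 0.087]
    - [0, 0, 0, -0.002, 0.002, 0.085, 0.087]
    - [0, 0, 0, -0.002, 0.002, 0.095, 0.087]
    - [0, 0, 0, -0.002, 0.002, 0.095, 0.087]
    - [0, 0, 0, -0.002, 0.002, 0.095, 0.02]
    - [0, 0, 0, -0.002, 0.002, 0.095, 0.02]
    - [0, 0, 0, -0.002, 0.002, 0.095, 0.02]
    - [0, 0, 0, -0.002, 0.002, 0.095, 0.02]
    - [0, 0, 0, -0.002, 0.002, 0.095, 0.02]
  force: 20

```text
clock: 4.0
position: [424.9, -61.7, 5.9]
orientation: [[-0.974, 0.228, 0.002], [0.228, 0.974, 0.0], [-0.002, 0.001, -1.0]]
contact_force: [-0.4, -1.4, -0.3]
grip_width: 61.2
gripper_force: 0.0
```

Emit:
step_arm:
  commands:
    - [0, 0, 0, 0, 0, 0, 0.02]
    - [0, 0, 0, 0, 0, 0, 0.02]
    - [0, 0, 0, 0, 0, 0, 0.02]
    - [0, 0, 0, 0, 0, -0.02, 0.02]
    - [0, 0, 0, 0, 0, -0.06, 0.02]
    - [0, 0, 0, 0, 0, -0.06, 0.02]

```text
clock: 4.5
position: [428.8, -61.4, 70.4]
orientation: [[-0.974, 0.226, 0.012], [0.226, 0.974, 0.001], [-0.011, 0.004, -1.0]]
contact_force: [1.1, -0.3, 0.2]
grip_width: 23.8
gripper_force: 0.0
```

```bash
python3 - <<'E'
from h import *
s=robot.sense();print(s['clock'],s['position'].round(1),s['grip_width'],s['gripper_force'])
a=np.radians(-3.65);ex=np.array([np.cos(a),np.sin(a)]);ey=np.array([-ex[1],ex[0]])
# target before the mouth: grip 25 mm behind wedge origin; origin at analyser x=-95 then -13
o=np.array([617,14.3])
for x in(-95,-13): moveto(o+ey*105+ex*(x-25),8,a+np.pi/2,s)
im,i,E=shot('wrist');np.save('w3.npy',E);cv2.imwrite('pics/w3.png',im)
E
```

```text
4.5 [428.8 -61.4  70.4] 23.7674741323644 0.0
turn [ 0.0026  0.0114 -0.1644] shift [-0.0299  0.2001  0.0634] j [ 0.24  0.21 -0.63  0.   -0.72 -2.04]
turn [ 0.0026  0.0114 -0.1644] shift [-0.1108  0.2135  0.0644] j [ 0.24  0.21 -0.63  0.   -0.72 -2.04]
```

View pics/w3.png

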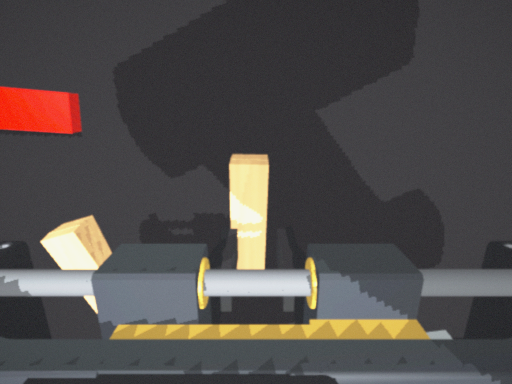

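The fingers close more slowly than I allowed, about 2.5 mm a row, so I lifted too soon. The wedge is still on the bench, with its thick end at about (250,160) and aligned with the tool. I'll reopen, re-measure and descend again.

```bash
python3 - <<'E'
from h import *
c=(robot.camera_info('wrist'),np.load('w3.npy'))
print(plane(c,[[231,163],[268,162],[231,155],[269,154]],32).round(1).tolist(), plane(c,[[231,215],[267,215]],28).round(1).tolist())
b=[b for b in blobs(wood(cv2.imread('pics/w3.png')),300)]
for x in b: print(cv2.boundingRect(x))
E
```

```text
[[389.4, -71.8, 32.0], [395.0, -44.0, 32.0], [383.4, -70.2, 32.0], [389.2, -42.0, 32.0]] [[432.3, -83.3, 28.0], [439.1, -54.4, 28.0]]
(109, 319, 321, 21)
(304, 257, 14, 53)
(197, 257, 14, 53)
(40, 214, 72, 56)
(228, 153, 42, 117)
```

Emit:
step_arm:
  commands:
    - [0, 0, 0, 0, 0, 0, 0.087]
    - [0, 0, 0, 0, 0, 0, 0.087]
    - [0, 0, 0, 0, 0, 0, 0.087]
    - [0, 0, 0, 0, 0, 0, 0.087]
    - [0, 0, 0, 0, 0, 0, 0.087]
    - [0, 0, 0, 0, 0, 0, 0.087]
    - [0, 0, 0, 0, 0, 0, 0.087]
    - [0, 0, 0, 0, 0, 0, 0.087]
    - [0, 0, 0, 0, 0, 0, 0.087]

```text
clock: 5.3
position: [424.2, -61.9, 65.0]
orientation: [[-0.974, 0.228, -0.0], [0.228, 0.974, -0.0], [0.0, -0.0, -1.0]]
contact_force: [1.1, -0.4, -0.1]
grip_width: 74.2
gripper_force: 0.0
```

Emit:
step_arm:
  commands:
    - [0, 0, 0, 0, -0.003, 0, 0.087]
    - [0, 0, 0, 0, -0.003, 0.0, 0.087]
    - [0, 0, 0, 0, -0.003, 0.025, 0.087]
    - [0, 0, 0, 0, -0.003, 0.05, 0.087]
    - [0, 0, 0, 0, -0.003, 0.06, 0.087]
    - [0, 0, 0, 0, -0.003, 0.06, 0.087]
    - [0, 0, 0, 0, -0.003, 0.06, 0.02]
    - [0, 0, 0, 0, -0.003, 0.06, 0.02]
    - [0, 0, 0, 0, -0.003, 0.06, 0.02]
    - [0, 0, 0, 0, -0.003, 0.06, 0.02]
  force: 20

```text
clock: 6.13
position: [424.3, -64.7, 6.0]
orientation: [[-0.974, 0.228, 0.002], [0.228, 0.974, 0.0], [-0.002, 0.001, -1.0]]
contact_force: [-0.4, 0.2, 0.1]
grip_width: 67.7
gripper_force: 0.0
```

Emit:
step_arm:
  commands:
    - [0, 0, 0, 0, 0, 0, 0.02]
    - [0, 0, 0, 0, 0, 0, 0.02]
    - [0, 0, 0, 0, 0, 0, 0.02]
    - [0, 0, 0, 0, 0, 0, 0.02]
    - [0, 0, 0, 0, 0, 0, 0.02]
    - [0, 0, 0, 0, 0, 0, 0.02]
    - [0, 0, 0, 0, 0, 0, 0.02]
    - [0, 0, 0, 0, 0, 0, 0.02]

```text
clock: 6.8
position: [424.3, -64.5, 5.8]
orientation: [[-0.974, 0.227, 0.001], [0.227, 0.974, 0.0], [-0.001, 0.0, -1.0]]
contact_force: [-1.5, 3.9, 9.5]
grip_width: 21.8
gripper_force: 7.8
```

```bash
python3 - <<'E'
from h import *
s=robot.sense();print(s['clock'],s['position'].round(1),s['grip_width'],s['gripper_force'])
# wedge origin along tool: thick end at (392.2,-58), yaw -13
a=np.radians(-13.2);off=np.dot(s['position'][:2]-np.array([392.2,-58]),[np.cos(a),np.sin(a)]);print('grip from thick end',off)
a=np.radians(-3.65);ex=np.array([np.cos(a),np.sin(a)]);ey=np.array([-ex[1],ex[0]]);o=np.array([617,14.3])
for x in(-95,-13): moveto(o+ey*105+ex*(x-55+off),s['position'][2]+2,a+np.pi/2,s)
E
```

```text
6.8 [424.3 -64.5   5.8] 21.811739575783395 7.831542916464969
grip from thick end 32.73497084228213
turn [ 0.0004  0.0012 -0.1658] shift [-0.0367  0.2048 -0.0019] j [ 0.23  0.32 -0.7   0.   -0.54 -2.03]
turn [ 0.0004  0.0012 -0.1658] shift [-0.1176  0.2183 -0.0018] j [ 0.23  0.32 -0.7   0.   -0.54 -2.03]
```

```bash
python3 - <<'E'
from h import *
s=robot.sense();print(s['grip_width'],s['gripper_force'],s['contact_force'].round(1))
im,i,E=shot('wrist');np.save('w4.npy',E)
sc=robot.camera('scene')
a=cv2.resize(im[120:340,120:400],(600,470));b=cv2.resize(sc[170:270,190:290],(400,400),interpolation=cv2.INTER_CUBIC)
o=np.zeros((470,800,3),np.uint8);o[:,:450]=cv2.resize(a,(450,470));o[:350,450:]=cv2.resize(b,(350,350));cv2.imwrite('pics/w4.png',o)
E
```

```text
21.811739575783395 7.831542916464969 [-1.5  3.9  9.5]
```

View pics/w4.png

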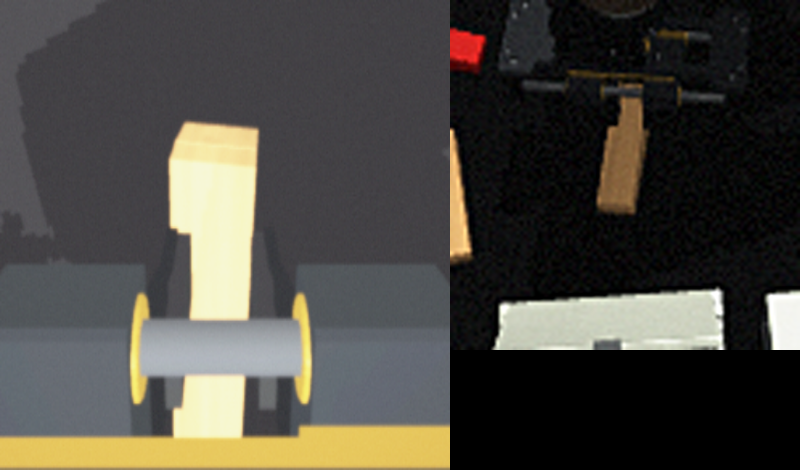

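The view shows the wedge extending beyond the fingers' 22 mm gap, and rolled slightly. That is odd for a 30 mm wedge, so I'll test the grip with a small lift.

Emit:
step_arm:
  commands:
    - [0, 0, 0, 0, 0, 0, 0.02]
    - [0, 0, 0, 0, 0, 0, 0.02]
    - [0, 0, 0, 0, 0, -0.015, 0.02]
    - [0, 0, 0, 0, 0, -0.03, 0.02]
    - [0, 0, 0, 0, 0, -0.03, 0.02]

```text
clock: 7.32
position: [425.5, -64.5, 37.2]
orientation: [[-0.974, 0.227, 0.005], [0.227, 0.974, 0.001], [-0.005, 0.002, -1.0]]
contact_force: [1.6, -0.4, -0.4]
grip_width: 19.8
gripper_force: 0.0
```

```bash
python3 - <<'E'
from h import *
s=robot.sense();print(s['clock'],s['position'].round(1),s['grip_width'],s['gripper_force'],s['contact_force'].round(1))
im,i,E=shot('wrist');np.save('w5.npy',E)
sc=robot.camera('scene')
o=np.zeros((470,800,3),np.uint8);o[:,:450]=cv2.resize(im[120:340,120:400],(450,470));o[:350,450:]=cv2.resize(sc[170:270,190:290],(350,350),interpolation=cv2.INTER_CUBIC);cv2.imwrite('pics/w5.png',o)
E
```

```text
7.3167 [425.5 -64.5  37.2] 19.815970355065936 0.0 [ 1.6 -0.4 -0.4]
```

View pics/w5.png

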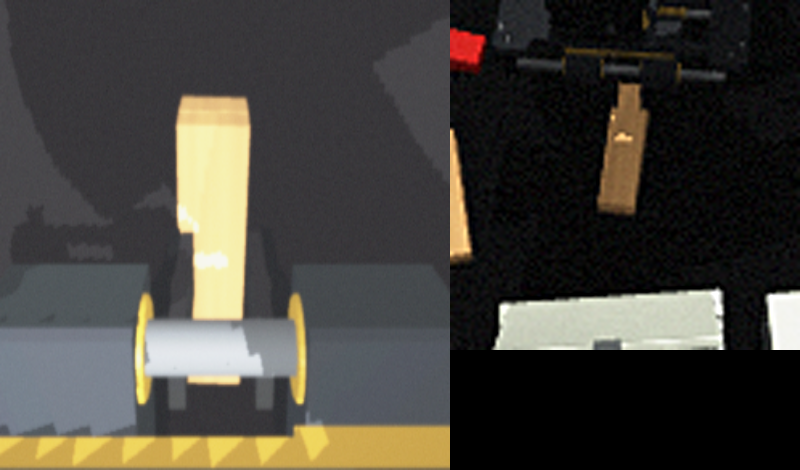

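Not held: the fingers reached the 20 mm command and the wedge stayed flat in place. I'll go lower, close in stages and watch the width and force.

Emit:
step_arm:
  commands:
    - [0, 0, 0, 0, 0, 0, 0.07]
    - [0, 0, 0, 0, 0, 0, 0.07]
    - [0, 0, 0, 0, 0, 0, 0.07]
    - [0, 0, 0, 0, 0, 0, 0.07]
    - [0, 0, 0, 0, 0, 0, 0.07]
    - [0, 0, 0, 0, 0, 0, 0.07]
    - [0, 0, 0, 0, 0, 0.0, 0.07]
    - [0, 0, 0, 0, 0, 0.015, 0.07]
    - [0, 0, 0, 0, 0, 0.031, 0.07]
    - [0, 0, 0, 0, 0, 0.031, 0.06]
  force: 40

```text
clock: 8.25
position: [421.5, -65.2, 2.1]
orientation: [[-0.973, 0.229, -0.005], [0.229, 0.973, -0.001], [0.005, -0.002, -1.0]]
contact_force: [-0.6, 0.2, -0.0]
grip_width: 66.9
gripper_force: 0.0
```

Emit:
step_arm:
  commands:
    - [0, 0, 0, 0, 0, 0, 0.035]
    - [0, 0, 0, 0, 0, 0, 0.035]
    - [0, 0, 0, 0, 0, 0, 0.035]
    - [0, 0, 0, 0, 0, 0, 0.035]
    - [0, 0, 0, 0, 0, 0, 0.035]
    - [0, 0, 0, 0, 0, 0, 0.035]
    - [0, 0, 0, 0, 0, 0, 0.035]

```text
clock: 8.83
position: [423.7, -64.8, 4.3]
orientation: [[-0.974, 0.228, 0.001], [0.228, 0.974, 0.0], [-0.001, 0.0, -1.0]]
contact_force: [0.2, -0.7, 1.0]
grip_width: 36.0
gripper_force: 0.2
```

Emit:
step_arm:
  commands:
    - [0, 0, 0, 0, 0, 0, 0.0]
    - [0, 0, 0, 0, 0, 0, 0.0]

```text
clock: 9.0
position: [423.5, -64.9, 4.1]
orientation: [[-0.974, 0.228, -0.0], [0.228, 0.974, -0.0], [0.0, -0.0, -1.0]]
contact_force: [-0.8, -0.7, 0.9]
grip_width: 28.1
gripper_force: 19.4
```

Emit:
step_arm:
  commands:
    - [0, 0, 0, 0, 0, 0, 0.0]
    - [0, 0, 0, 0, 0, 0, 0.0]
    - [0, 0, 0, 0, 0, 0, 0.0]

```text
clock: 9.25
position: [425.7, -63.8, 7.0]
orientation: [[-0.974, 0.226, 0.004], [0.226, 0.974, 0.0], [-0.004, 0.001, -1.0]]
contact_force: [-6.3, 9.1, 32.3]
grip_width: 10.5
gripper_force: 43.1
```

Emit:
step_arm:
  commands:
    - [0, 0, 0, 0, 0, 0, 0.0]
    - [0, 0, 0, 0, 0, 0, 0.0]
    - [0, 0, 0, 0, 0, 0, 0.0]

```text
clock: 9.5
position: [426.1, -63.7, 7.4]
orientation: [[-0.974, 0.225, 0.005], [0.225, 0.974, 0.001], [-0.005, 0.002, -1.0]]
contact_force: [-6.6, 8.6, 29.9]
grip_width: 8.7
gripper_force: 43.6
```

```bash
python3 - <<'E'
from h import *
im,i,E=shot('wrist');np.save('w6.npy',E)
sc=robot.camera('scene');tp=robot.camera('top')
o=np.zeros((600,800,3),np.uint8);o[:470,:450]=cv2.resize(im[120:340,120:400],(450,470));o[:350,450:]=cv2.resize(sc[170:240,210:280],(350,350),interpolation=cv2.INTER_CUBIC);o[350:,450:]=cv2.resize(tp[165:240,240:345],(350,250),interpolation=cv2.INTER_CUBIC);cv2.imwrite('pics/w6.png',o)
E
```

```text
(no output)
```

View pics/w6.png

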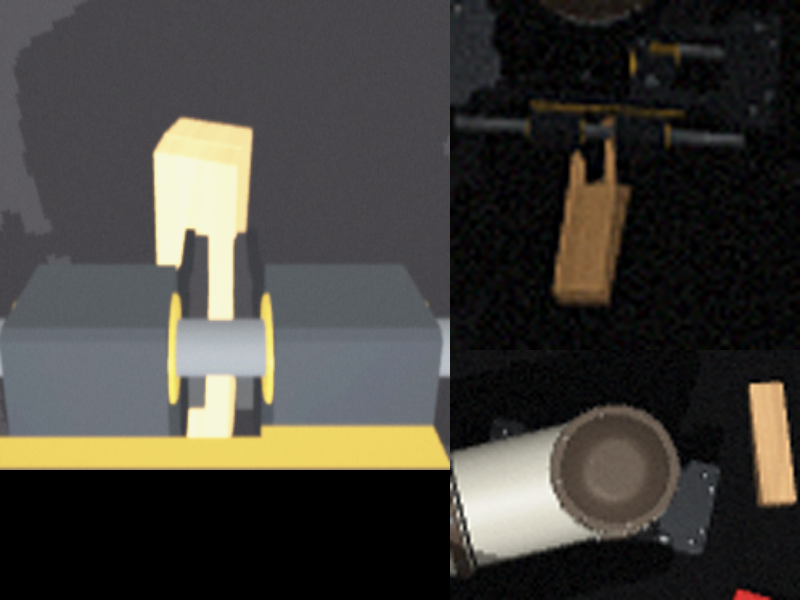

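The fingers have sunk into the light wedge, and the depth grows with grip force: 4 mm a side at 20 N and 10 mm at 40 N. The contacts are soft, so I should grip lightly, about 5 N. I'll open and re-measure.

Emit:
step_arm:
  commands:
    - [0, 0, 0, 0, 0, 0, 0.087]
    - [0, 0, 0, 0, 0, 0, 0.087]
    - [0, 0, 0, 0, 0, 0, 0.087]
    - [0, 0, 0, 0, 0, 0, 0.087]
    - [0, 0, 0, 0, 0, 0, 0.087]
    - [0, 0, 0, 0, 0, 0, 0.087]
    - [0, 0, 0, 0, 0, 0, 0.087]
    - [0, 0, 0, 0, 0, 0, 0.087]
    - [0, 0, 0, 0, 0, 0, 0.087]
    - [0, 0, 0, 0, 0, 0, 0.087]
  force: 5

```text
clock: 10.48
position: [423.5, -64.8, 4.1]
orientation: [[-0.974, 0.229, 0.0], [0.229, 0.974, 0.0], [-0.0, 0.0, -1.0]]
contact_force: [-0.1, 0.4, -0.3]
grip_width: 67.9
gripper_force: 0.0
```

Emit:
step_arm:
  commands:
    - [0, 0, 0, 0.0, 0, -0.05, 0.087]
    - [0, 0, 0, 0.0, 0, -0.09, 0.087]
    - [0, 0, 0, -0.04, 0, -0.12, 0.087]
    - [0, 0, 0, -0.06, 0, -0.15, 0.087]
    - [0, 0, 0, -0.06, 0, -0.15, 0.087]
    - [0, 0, 0, -0.06, 0, -0.15, 0.087]
    - [0, 0, 0, -0.06, 0, -0.15, 0.087]

```text
clock: 11.07
position: [480.6, -78.4, 152.8]
orientation: [[-0.973, 0.229, -0.003], [0.229, 0.973, 0.001], [0.003, 0.0, -1.0]]
contact_force: [-0.4, 0.5, -0.1]
grip_width: 87.0
gripper_force: 0.0
```

```bash
cat >> h.py <<'E'
def wedge(im,c,near):
    """top-face wedge: silhouette min-area box at mid height; returns origin xy and yaw (thin end away from robot)"""
    for b in blobs(wood(im),300):
        r=cv2.minAreaRect(b);q=plane(c,cv2.boxPoints(r),16)[:,:2];m=q.mean(0)
        if np.linalg.norm(m-near)<60:
            e=[q[1]-q[0],q[2]-q[1]];e=max(e,key=np.linalg.norm);e=e*np.sign(e[0])
            print('wedge',m.round(1),'yaw',np.degrees(np.arctan2(e[1],e[0])).round(1),'len',np.linalg.norm(e).round(1),'px',np.round(r[0]),'ends',plane(c,[b[b[:,0,1].argmin(),0]],32)[0,:2].round(),plane(c,[b[b[:,0,1].argmax(),0]],14)[0,:2].round()); return m,np.arctan2(e[1],e[0])
E
python3 - <<'E'
from h import *
s=robot.sense();print(s['clock'],s['position'].round(1))
im,i,E=shot('wrist');cv2.imwrite('pics/w7.png',im);np.save('w7.npy',E)
m,y=wedge(im,(i,E),[446,-71])
cv2.imwrite('pics/x.png',im)
h=cv2.inRange(cv2.cvtColor(im,cv2.COLOR_BGR2HSV),(8,60,50),(24,255,255))
for b in blobs(wood(im),300): print(cv2.boundingRect(b), [p.tolist() for p in cv2.approxPolyDP(b,4,True)[:,0]][:8])
E
```

```text
11.0667 [480.6 -78.4 152.8]
wedge [ 438.8 -102.8] yaw -14.0 len 117.8 px [226. 144.] ends [380. -99.] [ 497. -113.]
(233, 319, 279, 21) [[511, 319], [234, 325], [233, 339], [511, 337]]
(401, 257, 29, 53) [[408, 257], [401, 268], [415, 271], [420, 290], [404, 297], [422, 309], [429, 300], [427, 273]]
(85, 257, 30, 53) [[107, 257], [97, 258], [86, 276], [85, 299], [92, 309], [109, 298], [94, 289], [99, 271]]
(89, 145, 76, 98) [[93, 155], [89, 161], [135, 240], [160, 236], [163, 225], [129, 146]]
(208, 89, 36, 110) [[212, 89], [208, 98], [221, 194], [235, 198], [243, 93]]
```

The wedge now shows a 32→14 mm trapezoid outline, so the hard squeeze rolled it onto its side. I'll work out which way it lies and tip it back.

```bash
python3 - <<'E'
from h import *
im=cv2.imread('pics/w7.png');c=(robot.camera_info('wrist'),np.load('w7.npy'))
P=plane(c,[[208,98],[243,93],[235,198],[221,194]],30)[:,:2];print(P.round(1).tolist())
P0=plane(c,[[212,89],[243,89]],0)[:,:2];print(P0.round(1).tolist())
ang=lambda v:np.degrees(np.arctan2(v[1],v[0])).round(1)
print('thick edge',ang(P[1]-P[0]),np.linalg.norm(P[1]-P[0]).round(1),'L edge',ang(P[3]-P[0]),np.linalg.norm(P[3]-P[0]).round(1),'R edge',ang(P[2]-P[1]),np.linalg.norm(P[2]-P[1]).round(1),'thin',ang(P[2]-P[3]),np.linalg.norm(P[2]-P[3]).round(1))
s=cv2.resize(im[75:210,180:270],(400,600),interpolation=cv2.INTER_CUBIC)
r=robot.camera('scene');q=cv2.resize(r[175:255,200:255],(400,600),interpolation=cv2.INTER_CUBIC)
cv2.imwrite('pics/w7c.png',np.hstack([s,q]))
E
```

```text
[[386.9, -105.3], [390.3, -70.4], [494.0, -105.4], [486.1, -119.1]]
[[377.6, -103.0], [385.2, -70.5]]
thick edge 84.4 35.1 L edge -7.9 100.1 R edge -18.6 109.4 thin 59.9 15.8
```

View pics/w7c.png

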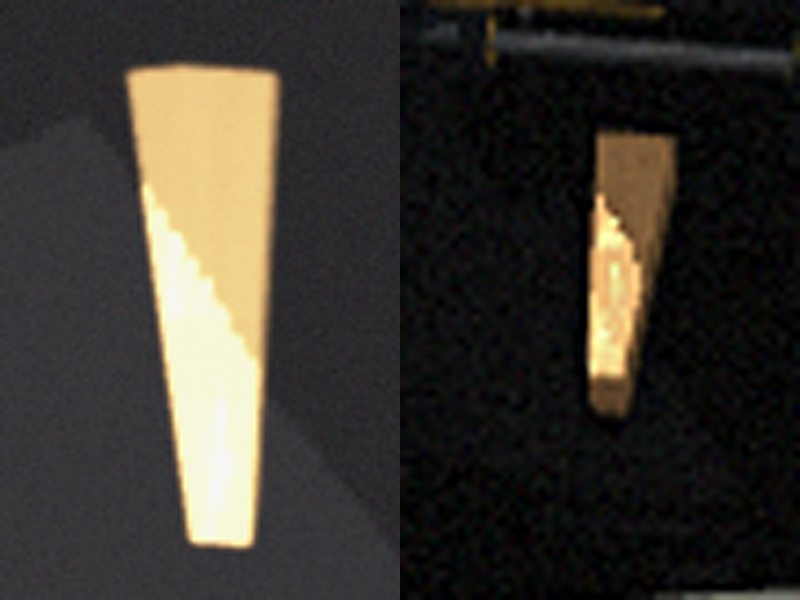

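```bash
python3 - <<'E'
from h import *
c=(robot.camera_info('wrist'),np.load('w7.npy'));S=cam('scene')
ang=lambda v:np.degrees(np.arctan2(v[1],v[0])).round(1)
def rep(n,c,p):
    P=plane(c,p,30)[:,:2];d=lambda i,j:(ang(P[j]-P[i]),np.linalg.norm(P[j]-P[i]).round(1))
    print(n,P.round(1).tolist(),'thick',d(0,1),'L',d(0,3),'R',d(1,2),'thin',d(3,2))
rep('w',c,np.array([[127,72],[277,74],[253,547],[188,545]])/4.444+[180,75])
rep('s',S,np.array([[597,133],[677,133],[634,376],[588,376]])*np.array([55/400,80/600])-[400*55/400,0]+[200,175])
E
```

```text
w [[380.9, -103.0], [389.0, -70.7], [494.6, -103.4], [490.4, -118.8]] thick (np.float64(76.0), np.float64(33.2)) L (np.float64(-8.2), np.float64(110.6)) R (np.float64(-17.2), np.float64(110.5)) thin (np.float64(74.9), np.float64(16.0))
s [[383.2, -103.9], [387.9, -71.1], [495.7, -100.3], [493.1, -118.0]] thick (np.float64(81.7), np.float64(33.1)) L (np.float64(-7.3), np.float64(110.9)) R (np.float64(-15.1), np.float64(111.7)) thin (np.float64(81.7), np.float64(17.9))
```

The rotation history and the corner angles agree that the flat underside faces +y: the wedge rolled over its left bottom edge. I'll straddle it and roll it back about its +y bottom edge, with the left finger pushing and rising along an arc.

Emit:
step_arm:
  commands:
    - [0, 0, 0.05, 0.03, -0.002, 0.03, 0.087]
    - [0, 0, 0.05, 0.045, -0.002, 0.06, 0.087]
    - [0, 0, 0.05, 0.045, -0.002, 0.09, 0.087]
    - [0, 0, 0.05, 0.045, -0.002, 0.115, 0.087]
    - [0, 0, 0.05, 0.045, -0.002, 0.131, 0.087]
    - [0, 0, 0.05, 0.045, -0.002, 0.131, 0.087]
    - [0, 0, 0.05, 0.045, -0.002, 0.131, 0.087]

```text
clock: 11.75
position: [435.8, -70.4, 21.9]
orientation: [[-0.961, 0.276, -0.005], [0.276, 0.961, -0.001], [0.004, -0.002, -1.0]]
contact_force: [-0.2, 0.9, 0.4]
grip_width: 86.8
gripper_force: 0.0
```

Emit:
step_arm:
  commands:
    - [0, 0, 0, 0, 0.004, 0, 0.087]
    - [0, 0, 0, 0, 0.007, -0.001, 0.087]
    - [0, 0, 0, 0, 0.0095, -0.003, 0.087]
    - [0, 0, 0, 0, 0.0125, -0.0055, 0.087]
    - [0, 0, 0, 0, 0.016, -0.0075, 0.087]
    - [0, 0, 0, 0, 0.02, -0.009, 0.087]
    - [0, 0, 0, 0, 0.024, -0.01, 0.087]
    - [0, 0, 0, 0, 0.0285, -0.0105, 0.087]
    - [0, 0, 0, 0, 0.036, -0.0105, 0.087]
    - [0, 0, 0, 0, 0.044, -0.0105, 0.087]

```text
clock: 12.58
position: [450.0, -27.3, 33.5]
orientation: [[-0.961, 0.277, -0.0], [0.277, 0.961, 0.0], [0.0, -0.0, -1.0]]
contact_force: [0.6, 1.1, 0.3]
grip_width: 87.4
gripper_force: 0.0
```

Emit:
step_arm:
  commands:
    - [0, 0, 0, 0, 0.0, -0.02, 0.087]
    - [0, 0, 0, 0, 0.0, -0.06, 0.087]
    - [0, 0, 0, -0.05, 0.0, -0.1, 0.087]
    - [0, 0, 0, -0.06, 0.0, -0.125, 0.087]
    - [0, 0, 0, -0.06, 0.0, -0.125, 0.087]
    - [0, 0, 0, -0.06, 0.0, -0.125, 0.087]

```text
clock: 13.08
position: [510.5, -43.9, 160.8]
orientation: [[-0.961, 0.277, 0.006], [0.277, 0.961, 0.001], [-0.005, 0.003, -1.0]]
contact_force: [0.2, -0.3, -1.1]
grip_width: 86.8
gripper_force: 0.0
```

```bash
python3 - <<'E'
from h import *
s=robot.sense();print(s['clock'],s['position'].round(1))
im,i,E=shot('wrist');cv2.imwrite('pics/w8.png',im);np.save('w8.npy',E)
wedge(im,(i,E),[440,-80])
for b in blobs(wood(im),300):
    p=cv2.approxPolyDP(b,3,True)[:,0]
    print(cv2.boundingRect(b),p.tolist()[:8])
E
```

```text
13.0833 [510.5 -43.9 160.8]
wedge [438.1 -96.5] yaw -7.2 len 118.6 px [190. 123.] ends [381. -92.] [ 493. -123.]
(233, 319, 279, 21) [[511, 319], [422, 319], [420, 324], [234, 325], [233, 338], [511, 337]]
(401, 257, 30, 53) [[408, 257], [401, 268], [416, 272], [420, 289], [416, 296], [405, 298], [412, 307], [422, 309]]
(84, 257, 30, 53) [[107, 257], [95, 259], [85, 279], [85, 300], [93, 309], [102, 307], [109, 298], [98, 296]]
(50, 132, 86, 98) [[52, 145], [51, 150], [107, 229], [134, 218], [92, 133], [78, 134]]
(161, 69, 44, 111) [[162, 71], [184, 177], [199, 179], [204, 170], [200, 73], [187, 69]]
```

```bash
python3 - <<'E'
from h import *
c=(robot.camera_info('wrist'),np.load('w8.npy'))
for z in(30,0): print(z,plane(c,[[162,71],[187,69],[200,73],[204,170],[199,179],[184,177]],z)[:,:2].round(1).tolist())
print(proj(c,[[381,-103,30],[389,-71,30],[494.6,-103.4,30],[490.4,-118.8,30],[389,-71,0],[494.6,-103.4,0]]).round(1).tolist())
E
```

```text
30 [[379.7, -102.5], [384.9, -78.2], [391.9, -67.1], [485.9, -95.6], [494.0, -104.3], [487.3, -119.3]]
0 [[374.8, -110.3], [380.4, -83.6], [388.1, -71.5], [491.1, -102.7], [500.0, -112.2], [492.6, -128.7]]
[[162.0, 72.5], [195.3, 71.2], [199.9, 179.3], [185.4, 179.5], [200.7, 73.7], [204.4, 172.9]]
```

The wedge landed exactly where it was. It tipped about its edge without sliding, but the finger slipped over the top. I'll push lower and rise less.

Emit:
step_arm:
  commands:
    - [0, 0, 0, 0.03, -0.022, 0.03, 0.087]
    - [0, 0, 0, 0.055, -0.04, 0.05, 0.087]
    - [0, 0, 0, 0.064, -0.046, 0.08, 0.087]
    - [0, 0, 0, 0.064, -0.046, 0.115, 0.087]
    - [0, 0, 0, 0.064, -0.046, 0.14, 0.087]
    - [0, 0, 0, 0.064, -0.046, 0.148, 0.087]
    - [0, 0, 0, 0.064, -0.046, 0.148, 0.087]
    - [0, 0, 0, 0.064, -0.046, 0.148, 0.087]

```text
clock: 13.8
position: [432.9, -70.9, 10.4]
orientation: [[-0.961, 0.276, -0.002], [0.276, 0.961, -0.001], [0.001, -0.001, -1.0]]
contact_force: [1.1, -0.1, 0.2]
grip_width: 87.3
gripper_force: 0.0
```

Emit:
step_arm:
  commands:
    - [0, 0, 0, 0, 0.004, 0, 0.087]
    - [0, 0, 0, 0, 0.007, -0.001, 0.087]
    - [0, 0, 0, 0, 0.009, -0.003, 0.087]
    - [0, 0, 0, 0, 0.011, -0.005, 0.087]
    - [0, 0, 0, 0, 0.0135, -0.007, 0.087]
    - [0, 0, 0, 0, 0.0165, -0.009, 0.087]
    - [0, 0, 0, 0, 0.02, -0.0105, 0.087]
    - [0, 0, 0, 0, 0.024, -0.0115, 0.087]
    - [0, 0, 0, 0, 0.028, -0.012, 0.087]
    - [0, 0, 0, 0, 0.032, -0.012, 0.087]

```text
clock: 14.63
position: [442.3, -39.8, 22.6]
orientation: [[-0.961, 0.277, 0.0], [0.277, 0.961, 0.0], [-0.0, 0.0, -1.0]]
contact_force: [-0.1, -0.3, 0.2]
grip_width: 87.2
gripper_force: 0.0
```

Emit:
step_arm:
  commands:
    - [0, 0, 0, 0, 0.003, 0, 0.087]
    - [0, 0, 0, 0, 0.003, 0, 0.087]
    - [0, 0, 0, 0, 0.0, -0.04, 0.087]
    - [0, 0, 0, 0, 0.0, -0.08, 0.087]
    - [0, 0, 0, -0.05, 0.0, -0.12, 0.087]
    - [0, 0, 0, -0.06, 0.0, -0.135, 0.087]
    - [0, 0, 0, -0.06, 0.0, -0.135, 0.087]
    - [0, 0, 0, -0.06, 0.0, -0.135, 0.087]

```text
clock: 15.3
position: [501.5, -56.9, 158.7]
orientation: [[-0.961, 0.278, 0.003], [0.278, 0.961, 0.001], [-0.003, 0.002, -1.0]]
contact_force: [-1.0, -0.5, -1.3]
grip_width: 86.7
gripper_force: 0.0
```

```bash
python3 - <<'E'
from h import *
s=robot.sense();print(s['clock'],s['position'].round(1))
im,i,E=shot('wrist');cv2.imwrite('pics/w9.png',im);np.save('w9.npy',E);c=(i,E)
for b in blobs(wood(im),300):
    p=cv2.approxPolyDP(b,3,True)[:,0]
    if cv2.boundingRect(b)[1]<120: print(cv2.boundingRect(b),p.tolist(),plane(c,p,20)[:,:2].round().tolist())
print('onside',proj(c,[[381,-103,30],[389,-71,30],[494.6,-103.4,30],[490.4,-118.8,30]]).round(1).tolist())
E
```

```text
15.3 [501.5 -56.9 158.7]
(176, 75, 41, 110) [[177, 77], [198, 182], [213, 184], [214, 79], [209, 75]] [[378.0, -105.0], [489.0, -122.0], [496.0, -106.0], [391.0, -69.0], [386.0, -73.0]]
onside [[177.2, 78.3], [210.5, 77.0], [213.6, 184.6], [199.1, 184.8]]
```

The wedge is unchanged to within a pixel. I'll repeat the push in stages and watch it with the scene camera at each one.

Emit:
step_arm:
  commands:
    - [0, 0, 0, 0.03, -0.016, 0.03, 0.087]
    - [0, 0, 0, 0.05, -0.03, 0.05, 0.087]
    - [0, 0, 0, 0.056, -0.032, 0.08, 0.087]
    - [0, 0, 0, 0.056, -0.032, 0.115, 0.087]
    - [0, 0, 0, 0.056, -0.032, 0.14, 0.087]
    - [0, 0, 0, 0.056, -0.032, 0.146, 0.087]
    - [0, 0, 0, 0.056, -0.032, 0.146, 0.087]
    - [0, 0, 0, 0.056, -0.032, 0.146, 0.087]

```text
clock: 16.02
position: [436.9, -72.1, 11.6]
orientation: [[-0.961, 0.276, -0.001], [0.276, 0.961, -0.0], [0.001, -0.001, -1.0]]
contact_force: [-0.1, 0.3, 0.6]
grip_width: 87.2
gripper_force: 0.0
```

```bash
cat >> h.py <<'E'
def look(n='scene',near=(438,-95),r=90,z=15):
    im=robot.camera(n);c=cam(n)
    for b in blobs(wood(im),60):
        m=plane(c,[cv2.minAreaRect(b)[0]],z)[0,:2]
        if np.linalg.norm(m-near)<r: print(n,m.round(),cv2.contourArea(b),cv2.approxPolyDP(b,1.5,True)[:,0].tolist())
E
python3 - <<'E'
from h import *
s=robot.sense();print(s['position'].round(1));look();look('top')
E
```

```text
[436.9 -72.1  11.6]
scene [ 450. -100.] 213.0 [[227, 199], [226, 228], [230, 229], [236, 201]]
top [468. -97.] 879.5 [[290, 175], [292, 176], [287, 180], [284, 177], [280, 180], [282, 182], [279, 184], [279, 187], [276, 186], [279, 188], [276, 192], [274, 191], [274, 196], [277, 194], [279, 201], [277, 204], [279, 206], [282, 205], [290, 211], [288, 212], [296, 212], [292, 211], [301, 207], [304, 209], [306, 207], [304, 208], [304, 205], [307, 205], [306, 202], [311, 199], [311, 196], [309, 196], [311, 194], [308, 192], [310, 188], [307, 188], [308, 185], [310, 186], [304, 179], [303, 181], [298, 176]]
```

Emit:
step_arm:
  commands:
    - [0, 0, 0, 0, 0.004, 0, 0.087]
    - [0, 0, 0, 0, 0.007, -0.001, 0.087]
    - [0, 0, 0, 0, 0.009, -0.003, 0.087]
    - [0, 0, 0, 0, 0.011, -0.005, 0.087]
    - [0, 0, 0, 0, 0.0135, -0.007, 0.087]
    - [0, 0, 0, 0, 0.0165, -0.009, 0.087]
    - [0, 0, 0, 0, 0.0165, -0.009, 0.087]

```text
clock: 16.7
position: [442.4, -55.7, 21.1]
orientation: [[-0.961, 0.276, 0.001], [0.276, 0.961, 0.0], [-0.001, 0.001, -1.0]]
contact_force: [-0.5, -0.3, 1.6]
grip_width: 87.1
gripper_force: 0.0
```

```bash
python3 - <<'E'
from h import *
s=robot.sense();print(s['position'].round(1),s['contact_force']);look();look('top')
E
```

```text
[442.4 -55.7  21.1] [-0.4532352  -0.28444015  1.58197003]
scene [ 447. -105.] 193.0 [[237, 199], [231, 198], [230, 206], [226, 206], [227, 229], [231, 227]]
top [477. -75.] 870.0 [[272, 178], [274, 181], [271, 181], [272, 184], [269, 184], [267, 191], [269, 191], [267, 196], [270, 194], [268, 199], [270, 198], [274, 202], [272, 205], [275, 203], [280, 207], [290, 208], [296, 206], [297, 203], [298, 206], [300, 204], [298, 201], [304, 196], [304, 190], [300, 186], [303, 184], [295, 179], [300, 179], [298, 177], [294, 179], [293, 176], [295, 175], [291, 176], [289, 173], [290, 175], [287, 177], [284, 175], [286, 173], [284, 175], [283, 173], [281, 177], [279, 174], [279, 177], [275, 176], [275, 178]]
```

The fingertip passes visually through the wedge without any force. So only the pads, some way above the tips, make contact. That also explains the earlier slip, where the pads caught only the wedge's top edge. I must work with the tips almost on the bench. I'll retry the roll with the tip at z≈3.

Emit:
step_arm:
  commands:
    - [0, 0, 0, 0, -0.02, 0, 0.087]
    - [0, 0, 0, 0, -0.02, 0, 0.087]
    - [0, 0, 0, 0, -0.02, 0.018, 0.087]
    - [0, 0, 0, 0, -0.02, 0.018, 0.087]
    - [0, 0, 0, 0, -0.02, 0.018, 0.087]

```text
clock: 17.22
position: [435.4, -75.6, 2.0]
orientation: [[-0.961, 0.277, -0.003], [0.277, 0.961, -0.001], [0.002, -0.001, -1.0]]
contact_force: [0.7, -0.6, 0.0]
grip_width: 87.0
gripper_force: 0.0
```

Emit:
step_arm:
  commands:
    - [0, 0, 0, 0, 0.006, 0, 0.087]
    - [0, 0, 0, 0, 0.0095, 0, 0.087]
    - [0, 0, 0, 0, 0.012, -0.002, 0.087]
    - [0, 0, 0, 0, 0.0145, -0.0055, 0.087]
    - [0, 0, 0, 0, 0.0175, -0.0085, 0.087]
    - [0, 0, 0, 0, 0.0205, -0.0105, 0.087]
    - [0, 0, 0, 0, 0.0205, -0.0105, 0.087]

```text
clock: 17.8
position: [442.7, -55.2, 13.9]
orientation: [[-0.961, 0.276, 0.002], [0.276, 0.961, 0.0], [-0.002, 0.001, -1.0]]
contact_force: [-0.1, -0.4, 0.2]
grip_width: 87.2
gripper_force: 0.1
```

```bash
python3 - <<'E'
from h import *
s=robot.sense();print(s['position'].round(1),s['contact_force']);look()
E
```

```text
[442.7 -55.2  13.9] [-0.1109047  -0.42572254  0.20874115]
scene [451. -96.] 217.5 [[238, 200], [231, 200], [227, 228], [232, 229], [235, 223], [240, 202]]
```

Emit:
step_arm:
  commands:
    - [0, 0, 0, 0, 0.0035, -0.0015, 0.087]
    - [0, 0, 0, 0, 0.007, -0.0025, 0.087]
    - [0, 0, 0, 0, 0.0105, -0.0035, 0.087]
    - [0, 0, 0, 0, 0.014, -0.004, 0.087]
    - [0, 0, 0, 0, 0.018, -0.006, 0.087]
    - [0, 0, 0, 0, 0.022, -0.008, 0.087]
    - [0, 0, 0, 0, 0.022, -0.008, 0.087]

```text
clock: 18.43
position: [448.7, -33.9, 21.5]
orientation: [[-0.961, 0.276, 0.001], [0.276, 0.961, 0.0], [-0.001, 0.001, -1.0]]
contact_force: [0.7, 0.1, 0.1]
grip_width: 87.1
gripper_force: 0.0
```

```bash
python3 - <<'E'
from h import *
s=robot.sense();print(s['position'].round(1),s['contact_force']);look()
E
```

```text
[448.7 -33.9  21.5] [0.66434758 0.14545976 0.07863075]
scene [457. -74.] 313.5 [[238, 199], [239, 203], [236, 208], [232, 229], [241, 231], [249, 201]]
```

The contour is now full width, so the wedge is back on its underside. Rising for a measurement.

Emit:
step_arm:
  commands:
    - [0, 0, 0, 0, 0.0, -0.04, 0.087]
    - [0, 0, 0, 0, 0.0, -0.08, 0.087]
    - [0, 0, 0, -0.05, 0.0, -0.12, 0.087]
    - [0, 0, 0, -0.07, 0.0, -0.14, 0.087]
    - [0, 0, 0, -0.07, 0.0, -0.14, 0.087]
    - [0, 0, 0, -0.07, 0.0, -0.14, 0.087]

```text
clock: 18.98
position: [518.2, -54.2, 163.1]
orientation: [[-0.961, 0.278, 0.006], [0.278, 0.961, 0.001], [-0.005, 0.002, -1.0]]
contact_force: [-1.1, 0.1, -0.4]
grip_width: 87.4
gripper_force: 0.0
```

```bash
python3 - <<'E'
from h import *
s=robot.sense();print(s['clock'],s['position'].round(1),s['orientation'].round(3).tolist())
im,i,E=shot('wrist');cv2.imwrite('pics/w10.png',im);np.save('w10.npy',E);c=(i,E)
for b in blobs(wood(im),300):
    if cv2.boundingRect(b)[1]<140:
        p=cv2.approxPolyDP(b,2,True)[:,0];p=p[np.argsort(p[:,1])]
        print(p.tolist());print('z32',plane(c,p,32)[:,:2].round(1).tolist());print('z14',plane(c,p,14)[:,:2].round(1).tolist())
E
```

```text
18.9833 [518.2 -54.2 163.1] [[-0.961, 0.278, 0.006], [0.278, 0.961, 0.001], [-0.005, 0.002, -1.0]]
[[97, 123], [83, 125], [58, 136], [57, 139], [141, 207], [135, 214], [113, 220]]
z32 [[415.3, -196.3], [413.1, -211.2], [416.1, -241.5], [418.7, -244.0], [514.3, -188.9], [520.3, -198.8], [520.1, -226.0]]
z14 [[414.0, -205.8], [411.6, -221.5], [414.8, -253.5], [417.5, -256.1], [518.6, -197.9], [524.9, -208.3], [524.7, -237.1]]
[[209, 61], [241, 64], [209, 163], [211, 167], [237, 168]]
z32 [[391.5, -65.3], [402.8, -36.0], [487.7, -98.3], [492.5, -97.7], [501.4, -70.8]]
z14 [[388.8, -67.3], [400.7, -36.3], [490.5, -102.2], [495.5, -101.5], [505.0, -73.1]]
```

Emit:
step_arm:
  commands:
    - [0, 0, 0.065, 0.03, -0.01, 0.02, 0.087]
    - [0, 0, 0.065, 0.065, -0.02, 0.03, 0.087]
    - [0, 0, 0.065, 0.1033, -0.0311, 0.04, 0.087]
    - [0, 0, 0.065, 0.1033, -0.0311, 0.08, 0.087]
    - [0, 0, 0.065, 0.1033, -0.0311, 0.12, 0.087]
    - [0, 0, 0.065, 0.1033, -0.0311, 0.15, 0.087]
    - [0, 0, 0.065, 0.1033, -0.0311, 0.155, 0.087]
    - [0, 0, 0.065, 0.1033, -0.0311, 0.155, 0.087]
    - [0, 0, 0.065, 0.1033, -0.0311, 0.155, 0.087]
    - [0, 0, 0.065, 0.1033, -0.0311, 0.155, 0.087]
  force: 8

```text
clock: 19.87
position: [408.2, -55.0, 7.2]
orientation: [[-0.941, 0.338, 0.002], [0.338, 0.941, 0.0], [-0.002, 0.001, -1.0]]
contact_force: [0.6, -0.1, 0.3]
grip_width: 86.8
gripper_force: 0.0
```

```bash
python3 - <<'E'
from h import *
s=robot.sense();print(s['position'].round(1))
moveto([410.4,-55.4],1.5,np.radians(70.2),s)
E
```

```text
[408.2 -55.    7.2]
turn [0.0011 0.0019 0.0009] shift [-0.0022  0.0004  0.0057] j [ 0.26  0.3  -0.74  0.   -0.53 -2.18]
```

Emit:
step_arm:
  commands:
    - [0, 0, 0, -0.002, 0, 0.0055, 0.087]
    - [0, 0, 0, -0.002, 0, 0.0055, 0.087]
    - [0, 0, 0, -0.002, 0, 0.0055, 0.04]
    - [0, 0, 0, -0.002, 0, 0.0055, 0.04]
    - [0, 0, 0, -0.002, 0, 0.0055, 0.04]
    - [0, 0, 0, -0.002, 0, 0.0055, 0.04]
    - [0, 0, 0, -0.002, 0, 0.0055, 0.04]
    - [0, 0, 0, -0.002, 0, 0.0055, 0.04]
    - [0, 0, 0, -0.002, 0, 0.0055, 0.04]
    - [0, 0, 0, -0.002, 0, 0.0055, 0.04]

```text
clock: 20.7
position: [409.2, -56.0, 0.6]
orientation: [[-0.941, 0.338, -0.0], [0.338, 0.941, -0.0], [0.0, -0.0, -1.0]]
contact_force: [-0.1, -0.1, -0.2]
grip_width: 43.5
gripper_force: 0.0
```

Emit:
step_arm:
  commands:
    - [0, 0, 0, 0, 0, 0, 0.015]
    - [0, 0, 0, 0, 0, 0, 0.015]
    - [0, 0, 0, 0, 0, 0, 0.015]
    - [0, 0, 0, 0, 0, 0, 0.015]
    - [0, 0, 0, 0, 0, 0, 0.015]

```text
clock: 21.12
position: [409.1, -56.0, 0.5]
orientation: [[-0.941, 0.338, -0.0], [0.338, 0.941, -0.0], [0.0, -0.0, -1.0]]
contact_force: [-0.5, -0.2, 0.3]
grip_width: 29.9
gripper_force: 8.0
```

Emit:
step_arm:
  commands:
    - [0, 0, 0, 0, 0, 0, 0.015]
    - [0, 0, 0, 0, 0, 0, 0.015]
    - [0, 0, 0, 0, 0, 0, 0.015]

```text
clock: 21.37
position: [409.1, -56.0, 0.5]
orientation: [[-0.941, 0.338, -0.0], [0.338, 0.941, -0.0], [0.0, -0.0, -1.0]]
contact_force: [-0.2, -0.1, -0.3]
grip_width: 29.6
gripper_force: 8.0
```

Gripped properly: 29.6 mm at 8 N. I'll slide it to in front of the middle slot and align it.

Emit:
step_arm:
  commands:
    - [0, 0, 0, 0, 0, -0.002, 0.015]
    - [0, 0, -0.04, -0.001, 0.02, -0.002, 0.015]
    - [0, 0, -0.08, -0.003, 0.05, -0.002, 0.015]
    - [0, 0, -0.12, -0.005, 0.08, -0.002, 0.015]
    - [0, 0, -0.16, -0.007, 0.11, -0.002, 0.015]
    - [0, 0, -0.2, -0.009, 0.14, -0.002, 0.015]
    - [0, 0, -0.24, -0.01, 0.17, -0.002, 0.015]
    - [0, 0, -0.282, -0.011, 0.19, -0.002, 0.015]
    - [0, 0, -0.282, -0.011, 0.199, -0.002, 0.015]
    - [0, 0, -0.282, -0.011, 0.199, -0.002, 0.015]
  force: 12

```text
clock: 22.2
position: [487.7, 129.2, 2.5]
orientation: [[-0.998, 0.062, 0.001], [0.062, 0.998, 0.0], [-0.001, 0.001, -1.0]]
contact_force: [0.2, -0.5, -1.0]
grip_width: 29.5
gripper_force: 12.0
```

```bash
cat >> h.py <<'E'
A=np.radians(-3.65);ex=np.array([np.cos(A),np.sin(A)]);ey=np.array([-ex[1],ex[0]]);O=np.array([617,14.3])
def an(x,y): return O+ex*x+ey*y
def inan(p): return np.array([(p[:2]-O)@ex,(p[:2]-O)@ey]).round(1)
E
python3 - <<'E'
from h import *
s=robot.sense();print(s['position'].round(1),s['grip_width'],s['contact_force'].round(1),'an',inan(s['position']))
for x in(-35,-13): moveto(an(x-42,105),2.5,A+np.pi/2,s)
im,i,E=shot('wrist');np.save('w11.npy',E);c=(i,E);cv2.imwrite('pics/w11.png',im)
for b in blobs(wood(im),300):
    if cv2.boundingRect(b)[1]<140 or 1: print(cv2.boundingRect(b))
top=robot.camera('top');t=cam('top')
for b in blobs(wood(top),60):
    p=cv2.approxPolyDP(b,2,True)[:,0]; m=plane(t,p,14)
    if np.linalg.norm(m.mean(0)[:2]-[550,120])<60: print(p.tolist(),[inan(q).tolist() for q in m])
E
```

```text
[487.7 129.2   2.5] 29.49770194460889 [ 0.2 -0.5 -1. ] an [-136.4  106.4]
turn [0.0005 0.0008 0.0017] shift [-0.0594 -0.0015  0.    ] j [ 0.58  0.43 -0.53  0.   -0.62 -2.21]
turn [0.0005 0.0008 0.0017] shift [-0.0814 -0.0016  0.0001] j [ 0.58  0.43 -0.53  0.   -0.62 -2.21]
(121, 296, 322, 44)
(313, 257, 16, 53)
(186, 257, 15, 53)
(230, 206, 55, 64)
[[224, 157], [216, 156], [214, 162], [211, 157], [204, 154], [190, 157], [184, 163], [185, 170], [183, 172], [182, 169], [186, 184], [195, 190], [196, 187], [204, 187], [204, 190], [210, 188], [218, 177], [216, 162], [224, 168]] [[-43.5, 92.4], [-41.8, 116.7], [-60.4, 121.6], [-45.7, 131.6], [-37.8, 153.4], [-49.2, 195.0], [-68.5, 211.9], [-89.5, 207.4], [-95.9, 213.0], [-87.0, 216.6], [-131.6, 201.3], [-148.2, 173.0], [-139.0, 170.7], [-137.6, 146.6], [-146.7, 146.0], [-139.6, 128.4], [-105.1, 106.6], [-60.1, 115.6], [-76.9, 90.3]]
```

The top view puts the thin end centred at analyser y≈104.5. Inserting.

Emit:
step_arm:
  commands:
    - [0, 0, 0.002, -0.01, -0.0015, 0, 0.015]
    - [0, 0, 0.002, -0.022, -0.0015, 0, 0.015]
    - [0, 0, 0.002, -0.034, -0.0015, 0, 0.015]
    - [0, 0, 0.002, -0.046, -0.0015, 0, 0.015]
    - [0, 0, 0.002, -0.058, -0.0015, 0, 0.015]
    - [0, 0, 0.002, -0.068, -0.0015, 0, 0.015]
    - [0, 0, 0.002, -0.078, -0.0015, 0, 0.015]
    - [0, 0, 0.002, -0.081, -0.0015, 0, 0.015]
    - [0, 0, 0.002, -0.081, -0.0015, 0.001, 0.015]

```text
clock: 23.05
position: [568.2, 120.3, 1.4]
orientation: [[-0.998, 0.067, 0.0], [0.067, 0.998, 0.0], [-0.0, 0.0, -1.0]]
contact_force: [-0.7, 0.2, -0.8]
grip_width: 29.5
gripper_force: 12.0
```

Emit:
step_arm:
  commands:
    - [0, 0, 0, 0, 0, 0, 0.05]
    - [0, 0, 0, 0, 0, 0, 0.05]
    - [0, 0, 0, 0, 0, 0, 0.05]
    - [0, 0, 0, 0, 0, 0, 0.05]
    - [0, 0, 0, 0, 0, -0.03, 0.087]
    - [0, 0, 0, 0, 0, -0.06, 0.087]
    - [0, 0, 0, 0, 0, -0.1, 0.087]
    - [0, 0, 0, 0, 0, -0.14, 0.087]
    - [0, 0, 0, 0, 0, -0.16, 0.087]
  force: 8

```text
clock: 23.8
position: [569.7, 121.7, 167.4]
orientation: [[-0.998, 0.064, 0.008], [0.064, 0.998, 0.002], [-0.008, 0.003, -1.0]]
contact_force: [1.4, -0.1, 0.1]
grip_width: 75.4
gripper_force: 0.0
```

Emit:
step_arm:
  commands:
    - [0, 0, 0, 0.007, -0.321, 0, 0.087]
    - [0, 0, 0, 0.007, -0.321, 0, 0.087]
    - [0, 0, 0, 0.007, -0.321, 0, 0.087]
    - [0, 0, 0, 0.007, -0.321, 0, 0.087]
    - [0, 0, 0, 0.007, -0.321, 0, 0.087]
    - [0, 0, 0, 0.007, -0.321, 0, 0.087]
    - [0, 0, 0, 0.007, -0.321, 0, 0.087]
    - [0, 0, 0, 0.007, -0.321, 0, 0.087]
    - [0, 0, 0, 0.007, -0.321, 0, 0.087]
    - [0, 0, 0, 0.007, -0.321, 0, 0.087]

```text
clock: 24.63
position: [539.1, -200.2, 161.5]
orientation: [[-0.998, 0.068, -0.0], [0.068, 0.998, 0.0], [0.0, 0.0, -1.0]]
contact_force: [-0.3, 0.9, -1.0]
grip_width: 86.7
gripper_force: 0.0
```

```bash
python3 - <<'E'
from h import *
s=robot.sense();print(s['clock'],s['position'].round(1))
im,i,E=shot('wrist');cv2.imwrite('pics/w12.png',im);np.save('w12.npy',E);c=(i,E)
for b in blobs(wood(im),300):
    if cv2.boundingRect(b)[1]<140:
        p=cv2.approxPolyDP(b,2,True)[:,0];p=p[np.argsort(p[:,1])]
        print(p.tolist());print('z32',plane(c,p,32)[:,:2].round(1).tolist());print('z14',plane(c,p,14)[:,:2].round(1).tolist())
top=robot.camera('top');t=cam('top')
for b in blobs(wood(top),60):
    p=cv2.boxPoints(cv2.minAreaRect(b)); m=plane(t,p,24)
    print(m.mean(0).round(),[inan(q).tolist() for q in m])
E
```

```text
24.6333 [ 539.1 -200.2  161.5]
[[235, 56], [208, 59], [203, 62], [251, 162], [224, 166]]
z32 [[414.5, -212.3], [415.4, -238.9], [417.7, -244.1], [519.8, -204.6], [522.2, -234.0]]
z14 [[412.0, -213.4], [412.9, -241.4], [415.4, -246.9], [523.4, -205.2], [525.9, -236.3]]
[ -20. -150.   24.] [[-684.2, -199.5], [-566.5, -196.8], [-566.0, -209.5], [-683.7, -212.1]]
[143. -25.  24.] [[-484.9, 11.4], [-453.7, 11.0], [-455.9, -150.2], [-487.1, -149.4]]
[316. -35.  24.] [[-320.6, 17.8], [-281.0, 19.6], [-273.9, -154.1], [-313.5, -155.4]]
[448. 323.  24.] [[-245.5, 324.1], [-125.5, 293.9], [-132.0, 270.0], [-251.9, 300.3]]
[ 468. -224.   24.] [[-80.4, -222.5], [-75.2, -257.6], [-185.9, -272.3], [-191.0, -237.4]]
[589. 119.  24.] [[-73.1, 119.8], [5.3, 117.9], [4.1, 84.7], [-74.2, 86.8]]
[660.  40.  24.] [[-14.0, 35.8], [96.0, 37.0], [96.1, 20.8], [-13.9, 19.8]]
[ 657. -326.   24.] [[44.3, -241.2], [159.9, -327.1], [78.1, -432.5], [-36.3, -346.5]]
```

Wedge A sits in slot 1 with its thick end at x≈−72. Wedge B has its thick end at (415.9, −227.8) and yaw 3.7°. Going to grasp B near the thick end.

Emit:
step_arm:
  commands:
    - [0, 0, -0.133, 0.03, -0.01, 0.02, 0.087]
    - [0, 0, -0.133, 0.065, -0.02, 0.03, 0.087]
    - [0, 0, -0.133, 0.107, -0.034, 0.04, 0.087]
    - [0, 0, -0.133, 0.107, -0.034, 0.08, 0.087]
    - [0, 0, -0.133, 0.107, -0.034, 0.12, 0.087]
    - [0, 0, -0.133, 0.107, -0.034, 0.145, 0.087]
    - [0, 0, -0.133, 0.107, -0.034, 0.155, 0.087]
    - [0, 0, -0.133, 0.107, -0.034, 0.155, 0.087]
    - [0, 0, -0.133, 0.107, -0.034, 0.155, 0.087]
    - [0, 0, -0.133, 0.107, -0.034, 0.155, 0.087]

```text
clock: 25.57
position: [432.2, -225.4, 7.6]
orientation: [[-0.998, -0.07, 0.002], [-0.07, 0.998, -0.001], [-0.002, -0.001, -1.0]]
contact_force: [0.6, 0.8, -0.2]
grip_width: 87.1
gripper_force: 0.0
```

```bash
python3 - <<'E'
from h import *
s=robot.sense();print(s['position'].round(1))
moveto([429.9,-226.9],1.2,np.radians(93.7),s)
im,i,E=shot('wrist');c=(i,E)
for b in blobs(wood(im),300):
    if cv2.boundingRect(b)[1]<200: print(cv2.boundingRect(b))
t=cam('top');im=robot.camera('top')
x=proj(t,[[660,40,24]])[0].astype(int);print(x,cv2.cvtColor(im,cv2.COLOR_BGR2HSV)[x[1]-3:x[1]+4:3,x[0]-9:x[0]+10:3].tolist())
E
```

```text
[ 432.2 -225.4    7.6]
turn [-0.0007  0.0023  0.0051] shift [ 0.0024 -0.0013  0.0064] j [-0.15  0.4  -0.56  0.   -0.61 -1.35]
(227, 197, 54, 73)
[246 129] [[[39, 7, 247], [39, 7, 246], [35, 6, 245], [40, 6, 245], [39, 7, 245], [40, 6, 245], [36, 5, 244]], [[39, 7, 247], [39, 7, 247], [40, 6, 247], [38, 8, 244], [35, 6, 246], [43, 7, 245], [39, 7, 245]], [[36, 5, 247], [40, 6, 247], [39, 7, 246], [39, 7, 245], [41, 8, 247], [39, 7, 245], [38, 8, 241]]]
```

Emit:
step_arm:
  commands:
    - [0, 0, 0.005, 0.002, -0.001, 0.006, 0.087]
    - [0, 0, 0.005, 0.002, -0.001, 0.006, 0.087]
    - [0, 0, 0.005, 0.002, -0.001, 0.006, 0.04]
    - [0, 0, 0.005, 0.002, -0.001, 0.006, 0.04]
    - [0, 0, 0.005, 0.002, -0.001, 0.006, 0.04]
    - [0, 0, 0.005, 0.002, -0.001, 0.006, 0.04]
    - [0, 0, 0.005, 0.002, -0.001, 0.006, 0.04]
    - [0, 0, 0.005, 0.002, -0.001, 0.006, 0.04]
    - [0, 0, 0.005, 0.002, -0.001, 0.006, 0.04]
    - [0, 0, 0.005, 0.002, -0.001, 0.006, 0.04]

```text
clock: 26.5
position: [428.9, -227.0, 0.6]
orientation: [[-0.998, -0.063, 0.0], [-0.063, 0.998, -0.0], [-0.0, -0.0, -1.0]]
contact_force: [-0.4, 0.8, -0.1]
grip_width: 43.7
gripper_force: 0.0
```

Emit:
step_arm:
  commands:
    - [0, 0, 0, 0, 0, 0, 0.015]
    - [0, 0, 0, 0, 0, 0, 0.015]
    - [0, 0, 0, 0, 0, 0, 0.015]
    - [0, 0, 0, 0, 0, 0, 0.015]
    - [0, 0, 0, 0, 0, 0, 0.015]
    - [0, 0, 0, 0, 0, 0, 0.015]
    - [0, 0, 0, 0, 0, 0, 0.015]

```text
clock: 27.08
position: [428.8, -227.0, 0.5]
orientation: [[-0.998, -0.063, -0.0], [-0.063, 0.998, -0.0], [0.0, -0.0, -1.0]]
contact_force: [-0.2, 0.4, -0.1]
grip_width: 29.7
gripper_force: 8.0
```

```bash
python3 - <<'E'
from h import *
s=robot.sense();print(s['position'].round(1),s['grip_width'],s['gripper_force'])
off=np.dot(s['position'][:2]-[415.9,-227.8],[.998,.065]);print(off)
for x in(-95,-13): moveto(an(x-55+off,30),s['position'][2]+2,A+np.pi/2,s)
E
```

```text
[ 428.8 -227.     0.5] 29.684243620751616 7.983937114477158
12.949509940585452
turn [-0.     -0.      0.1265] shift [-0.0708  0.2761 -0.002 ] j [-0.15  0.41 -0.57  0.   -0.59 -1.36]
turn [-0.     -0.      0.1265] shift [-0.1521  0.2658 -0.002 ] j [-0.15  0.41 -0.57  0.   -0.59 -1.36]
```

Emit:
step_arm:
  commands:
    - [0, 0, 0, 0, 0.01, -0.002, 0.015]
    - [0, 0, 0.02, -0.008, 0.04, -0.002, 0.015]
    - [0, 0, 0.04, -0.016, 0.075, -0.002, 0.015]
    - [0, 0, 0.06, -0.026, 0.11, -0.002, 0.015]
    - [0, 0, 0.08, -0.036, 0.145, -0.002, 0.015]
    - [0, 0, 0.1, -0.046, 0.18, -0.002, 0.015]
    - [0, 0, 0.126, -0.056, 0.215, -0.002, 0.015]
    - [0, 0, 0.126, -0.064, 0.25, -0.002, 0.015]
    - [0, 0, 0.126, -0.071, 0.276, -0.002, 0.015]
    - [0, 0, 0.126, -0.071, 0.276, -0.002, 0.015]
  force: 12

```text
clock: 27.92
position: [484.4, 57.8, 3.1]
orientation: [[-0.998, 0.057, 0.004], [0.057, 0.998, 0.001], [-0.003, 0.001, -1.0]]
contact_force: [0.3, 0.6, -0.5]
grip_width: 29.8
gripper_force: 12.0
```

```bash
python3 - <<'E'
from h import *
s=robot.sense();print(s['position'].round(1),s['grip_width'],s['contact_force'].round(1),'an',inan(s['position']))
for x in(-35,-13): moveto(an(x-42,30),2,A+np.pi/2,s)
top=robot.camera('top');t=cam('top')
for b in blobs(wood(top),30):
    p=cv2.approxPolyDP(b,2,True)[:,0]; m=plane(t,p,14)
    if np.linalg.norm(m.mean(0)[:2]-[560,60])<90: print(p.tolist(),[inan(q).tolist() for q in m])
E
```

```text
[484.4  57.8   3.1] 29.837666638091928 [ 0.3  0.6 -0.5] an [-135.1   35. ]
turn [0.0015 0.0034 0.0066] shift [-0.0581 -0.0053  0.0013] j [ 0.45  0.4  -0.57  0.   -0.6  -2.08]
turn [0.0015 0.0034 0.0066] shift [-0.0801 -0.0055  0.0013] j [ 0.45  0.4  -0.57  0.   -0.6  -2.08]
[[217, 140], [215, 165], [218, 169], [215, 168], [214, 175], [217, 174], [220, 182], [218, 185], [228, 188], [230, 192], [239, 191], [229, 190], [243, 186], [241, 190], [247, 185], [247, 179], [250, 180], [248, 157], [238, 160], [238, 156], [236, 158], [232, 155], [228, 158], [226, 141]] [[7.1, 116.9], [-69.3, 118.0], [-81.0, 108.2], [-78.4, 117.4], [-99.8, 119.0], [-96.2, 110.2], [-119.9, 99.6], [-129.3, 105.0], [-136.6, 74.5], [-148.3, 67.7], [-143.7, 40.9], [-142.4, 71.1], [-128.0, 29.9], [-140.4, 35.1], [-124.4, 18.1], [-106.3, 19.1], [-108.8, 10.0], [-39.5, 20.1], [-50.3, 49.7], [-38.2, 50.4], [-44.6, 56.1], [-36.1, 68.7], [-45.9, 80.2], [5.6, 89.5]]
```

Emit:
step_arm:
  commands:
    - [0, 0, 0, 0, 0, 0, 0.015]
    - [0, 0, 0, 0, 0, 0, 0.015]
    - [0, 0, 0, 0, 0, 0, 0.015]
    - [0, 0, 0, 0, 0, 0, 0.015]

```text
clock: 28.3
position: [482.0, 51.9, 2.5]
orientation: [[-0.998, 0.065, -0.0], [0.065, 0.998, -0.0], [0.0, -0.0, -1.0]]
contact_force: [-0.1, 0.2, -0.4]
grip_width: 29.5
gripper_force: 12.0
```

```bash
python3 - <<'E'
from h import *
s=robot.sense();print(s['position'].round(1),'an',inan(s['position']))
for x in(-35,-13): moveto(an(x-42,30),2,A+np.pi/2,s)
E
```

```text
[482.   51.9   2.5] an [-137.2   28.9]
turn [-0.0002 -0.0005 -0.0012] shift [-0.0602  0.0012  0.0005] j [ 0.44  0.4  -0.57 -0.   -0.6  -2.08]
turn [-0.0002 -0.0005 -0.0012] shift [-0.0822  0.0012  0.0005] j [ 0.44  0.4  -0.57 -0.   -0.6  -2.08]
```

Emit:
step_arm:
  commands:
    - [0, 0, 0, -0.01, 0.001, 0, 0.015]
    - [0, 0, 0, -0.022, 0.001, 0, 0.015]
    - [0, 0, 0, -0.034, 0.001, 0, 0.015]
    - [0, 0, 0, -0.046, 0.001, 0, 0.015]
    - [0, 0, 0, -0.058, 0.001, 0, 0.015]
    - [0, 0, 0, -0.068, 0.001, 0, 0.015]
    - [0, 0, 0, -0.078, 0.001, 0, 0.015]
    - [0, 0, 0, -0.082, 0.001, 0, 0.015]
    - [0, 0, 0, -0.082, 0.001, 0.001, 0.015]
    - [0, 0, 0, -0.082, 0.001, 0.001, 0.015]

```text
clock: 29.13
position: [564.5, 48.5, 1.3]
orientation: [[-0.998, 0.064, 0.0], [0.064, 0.998, 0.0], [-0.0, 0.0, -1.0]]
contact_force: [-0.4, 0.4, -0.5]
grip_width: 29.7
gripper_force: 12.0
```

Emit:
step_arm:
  commands:
    - [0, 0, 0, 0, 0, 0, 0.05]
    - [0, 0, 0, 0, 0, 0, 0.05]
    - [0, 0, 0, 0, 0, 0, 0.05]
    - [0, 0, 0, 0, 0, 0, 0.05]
    - [0, 0, 0, 0, 0, -0.03, 0.087]
    - [0, 0, 0, 0, 0, -0.06, 0.087]
    - [0, 0, 0, 0.02, 0, -0.1, 0.087]
    - [0, 0, 0, 0.04, 0, -0.14, 0.087]
    - [0, 0, 0, 0.04, 0, -0.16, 0.087]
    - [0, 0, 0, 0.04, 0, -0.16, 0.087]

```text
clock: 29.97
position: [527.1, 52.2, 168.5]
orientation: [[-0.998, 0.061, 0.013], [0.061, 0.998, 0.003], [-0.013, 0.004, -1.0]]
contact_force: [0.4, 0.3, 0.0]
grip_width: 81.4
gripper_force: 0.0
```

Emit:
step_arm:
  commands:
    - [0, 0, 0, -0.02, 0.3, 0, 0.087]
    - [0, 0, 0, -0.02, 0.3, 0, 0.087]
    - [0, 0, 0, -0.02, 0.3, 0, 0.087]
    - [0, 0, 0, -0.02, 0.3, 0, 0.087]
    - [0, 0, 0, -0.02, 0.3, 0, 0.087]
    - [0, 0, 0, -0.02, 0.3, 0, 0.087]
    - [0, 0, 0, -0.02, 0.3, 0, 0.087]
    - [0, 0, 0, -0.02, 0.3, 0, 0.087]
    - [0, 0, 0, -0.02, 0.3, 0, 0.087]
    - [0, 0, 0, -0.02, 0.3, 0, 0.087]

```text
clock: 30.8
position: [562.7, 349.4, 160.4]
orientation: [[-0.998, 0.062, -0.002], [0.062, 0.998, -0.001], [0.001, -0.001, -1.0]]
contact_force: [-0.1, 0.4, 0.5]
grip_width: 86.9
gripper_force: 0.0
```

```bash
python3 - <<'E'
from h import *
s=robot.sense();print(s['clock'],s['position'].round(1),s['orientation'].round(3).tolist(),s['qpos'].round(2))
im,i,E=shot('wrist');cv2.imwrite('pics/w13.png',im);np.save('w13.npy',E);c=(i,E)
tp=robot.camera('top');t=cam('top');cv2.imwrite('pics/t13.png',tp)
o=np.zeros((600,800,3),np.uint8);o[:384,:512]=im;o[:280,512:]=cv2.resize(tp[75:215,100:244],(288,280),interpolation=cv2.INTER_CUBIC)
o[385:600,:512]=cv2.resize(tp[110:170,180:323],(512,215),interpolation=cv2.INTER_CUBIC)
cv2.imwrite('pics/v13.png',o)
for b in blobs(wood(tp),60):
    p=cv2.boxPoints(cv2.minAreaRect(b)); m=plane(t,p,24)
    print(m.mean(0).round(),[inan(q).tolist() for q in m])
E
```

```text
30.8 [562.7 349.4 160.4] [[-0.998, 0.062, -0.002], [0.062, 0.998, -0.001], [0.001, -0.001, -1.0]] [ 0.8   0.48  0.05 -0.   -1.15 -2.43]
[-39.   2.  24.] [[-696.7, 3.8], [-618.5, 8.5], [-611.2, -112.4], [-689.3, -116.6]]
[106. 478.  24.] [[-583.1, 486.1], [-478.6, 396.7], [-496.6, 374.8], [-600.8, 464.2]]
[239. 569.  24.] [[-458.3, 587.8], [-347.7, 494.1], [-367.4, 470.3], [-477.7, 564.0]]
[448. 323.  24.] [[-245.5, 324.1], [-125.5, 293.9], [-132.0, 270.0], [-251.9, 300.3]]
[567. 712.  24.] [[-80.4, 717.0], [-70.0, 706.4], [-108.6, 668.6], [-118.9, 679.2]]
[585.  47.  24.] [[-72.5, 47.1], [4.3, 46.7], [3.9, 14.3], [-72.9, 14.9]]
[589. 119.  24.] [[-73.1, 119.8], [5.8, 117.9], [4.6, 84.7], [-74.2, 86.8]]
[ 664. -375.   24.] [[69.8, -340.4], [118.0, -383.6], [73.2, -431.4], [25.3, -388.2]]
[691. 581.  24.] [[99.6, 643.7], [106.9, 509.4], [-24.9, 497.7], [-32.3, 630.9]]
```

View pics/v13.png

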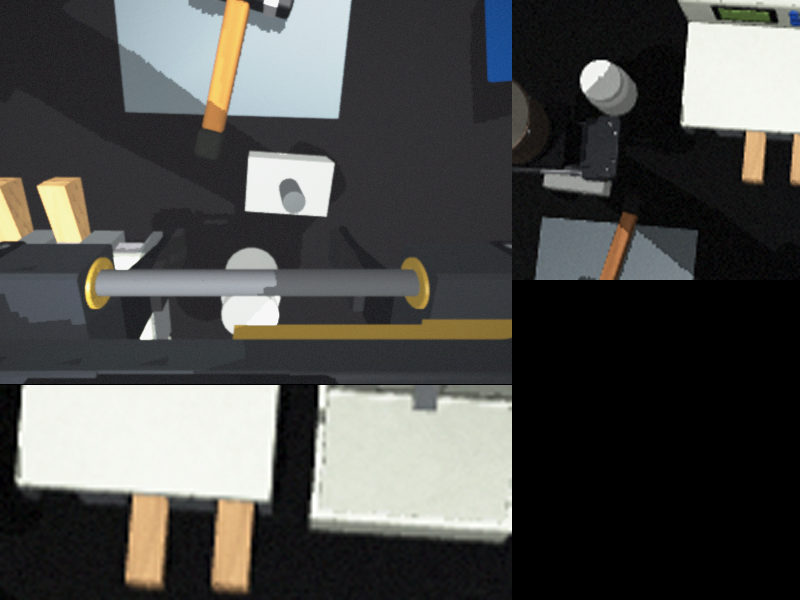

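Both wedges are started (thick ends near x≈−72). The mallet's knob is at wrist (208,145) with the handle running up to (240,0). The stand is at (290,183), with the pin's top end at about (292,203). Moving back a little to see the whole mallet.

Emit:
step_arm:
  commands:
    - [0, 0, 0, 0.03, -0.02, -0.02, 0.087]
    - [0, 0, 0, 0.058, -0.034, -0.04, 0.087]
    - [0, 0, 0, 0.058, -0.034, -0.04, 0.087]
    - [0, 0, 0, 0.058, -0.034, -0.04, 0.087]
    - [0, 0, 0, 0.058, -0.034, -0.04, 0.087]
    - [0, 0, 0, 0.058, -0.034, -0.04, 0.087]

```text
clock: 31.4
position: [503.5, 318.4, 201.0]
orientation: [[-0.998, 0.064, -0.001], [0.064, 0.998, -0.0], [0.001, -0.0, -1.0]]
contact_force: [-0.0, 0.1, -0.1]
grip_width: 87.1
gripper_force: 0.0
```

```bash
python3 - <<'E'
from h import *
s=robot.sense();print(s['clock'],s['position'].round(1))
im,i,E=shot('wrist');cv2.imwrite('pics/w14.png',im);np.save('w14.npy',E);c=(i,E)
c13=(i,np.load('w13.npy'));t=cam('top');tp=cv2.imread('pics/t13.png');im13=cv2.imread('pics/w13.png')
def handle(im,c,tag):
    for b in blobs(wood(im),150):
        r=cv2.minAreaRect(b);P=plane(c,cv2.boxPoints(r),33)[:,:2]
        if np.linalg.norm(P.mean(0)-[448,323])<80:
            e=max([P[1]-P[0],P[2]-P[1]],key=np.linalg.norm);e=e*-np.sign(e[0]);u=e/np.linalg.norm(e)
            P3=plane(c,b[:,0],33)[:,:2]; q=(P3-P.mean(0))@u
            print(tag,'mid',P.mean(0).round(1),'len',np.linalg.norm(e).round(1),'yaw',np.degrees(np.arctan2(u[1],u[0])).round(1),'knob',(P.mean(0)+u*q.min()).round(1),'orig',(P.mean(0)+u*(q.min()+100)).round(1))
handle(im,c,'w14');handle(tp,t,'top');handle(im13,c13,'w13')
g=cv2.cvtColor(im,cv2.COLOR_BGR2GRAY)
a=cv2.resize(im[0:240,150:450],(800,600),interpolation=cv2.INTER_CUBIC) if 0 else im
E
```

```text
31.4 [503.5 318.4 201. ]
w14 mid [447.9 324.6] len 123.7 yaw 161.3 knob [506.7 304.7] orig [411.9 336.7]
top mid [447.  320.5] len 122.9 yaw 162.2 knob [505.4 301.8] orig [410.1 332.3]
w13 mid [449.2 325.5] len 122.8 yaw 161.8 knob [507.5 306.3] orig [412.5 337.5]
```

View pics/w14.png

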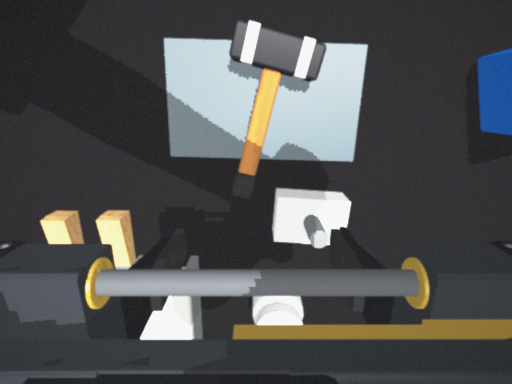

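Handle axis is confirmed from three views: origin (412, 336.7), yaw 161.5°. The head is at (278,51), the stand at (308,215) and the pin top at (318,240). Moving to grasp the mallet.

Emit:
step_arm:
  commands:
    - [0, 0, 0.1, 0.03, 0.005, 0.01, 0.087]
    - [0, 0, 0.2, 0.065, 0.01, 0.03, 0.087]
    - [0, 0, 0.258, 0.095, 0.013, 0.06, 0.087]
    - [0, 0, 0.258, 0.095, 0.013, 0.095, 0.087]
    - [0, 0, 0.258, 0.095, 0.013, 0.13, 0.087]
    - [0, 0, 0.258, 0.095, 0.013, 0.13, 0.087]
    - [0, 0, 0.258, 0.095, 0.013, 0.13, 0.087]
    - [0, 0, 0.258, 0.095, 0.013, 0.13, 0.087]
    - [0, 0, 0.258, 0.095, 0.013, 0.13, 0.087]

```text
clock: 32.2
position: [410.9, 339.5, 73.6]
orientation: [[-0.949, 0.316, 0.003], [0.316, 0.949, 0.003], [-0.002, 0.004, -1.0]]
contact_force: [-0.8, 0.3, -0.2]
grip_width: 86.9
gripper_force: 0.0
```

```bash
python3 - <<'E'
from h import *
s=robot.sense();print(s['position'].round(1),inan(s['position']))
m=np.array([412,336.7]);u=np.array([np.cos(np.radians(161.5)),np.sin(np.radians(161.5))])
moveto(m+3*u,5,np.radians(71.5),s)
c=(robot.camera_info('wrist'),np.load('w14.npy'));c13=(c[0],np.load('w13.npy'))
print('head',plane(c,[[278,51]],41)[0],m+42*u)
print('stand z40',plane(c,[[277,190],[345,194],[349,204],[330,243],[272,238]],40)[:,:2].round(1).tolist(),'w13',plane(c13,[[250,152],[334,158],[327,216],[246,212]],40)[:,:2].round(1).tolist())
print('mat',plane(c,[[164,38],[367,45],[355,161],[171,155]],3)[:,:2].round(1).tolist())
print('pin top',tri(c,[319,240],c13,[292,203]))
E
```

```text
[410.9 339.5  73.6] [-226.4  311.4]
turn [0.0039 0.0016 0.0015] shift [ 0.0011 -0.0026  0.0686] j [ 1.    0.36 -0.39  0.   -0.82 -2.89]
head [372.71938795 349.98682133  41.        ] [372.17040648 350.02679557]
stand z40 [[527.0, 342.1], [537.5, 425.1], [550.9, 430.4], [602.9, 407.4], [591.0, 332.9]] w13 [[530.9, 344.8], [542.6, 431.8], [607.2, 425.0], [596.9, 335.8]]
mat [[344.9, 220.8], [367.6, 457.4], [505.2, 448.0], [481.7, 208.3]]
pin top (array([568.97481664, 381.24040394,  97.31273118]), np.float64(1.1530905145456238))
```

Emit:
step_arm:
  commands:
    - [0, 0, 0, 0.001, -0.002, 0.03, 0.087]
    - [0, 0, 0, 0.001, -0.002, 0.055, 0.087]
    - [0, 0, 0, 0.001, -0.002, 0.067, 0.087]
    - [0, 0, 0, 0.001, -0.002, 0.067, 0.087]
    - [0, 0, 0, 0.001, -0.002, 0.067, 0.04]
    - [0, 0, 0, 0.001, -0.002, 0.067, 0.04]
    - [0, 0, 0, 0.001, -0.002, 0.067, 0.04]
    - [0, 0, 0, 0.001, -0.002, 0.067, 0.04]
    - [0, 0, 0, 0.001, -0.002, 0.067, 0.04]
    - [0, 0, 0, 0.001, -0.002, 0.067, 0.04]
  force: 40

```text
clock: 33.03
position: [407.9, 336.8, 5.2]
orientation: [[-0.949, 0.316, 0.001], [0.316, 0.949, 0.001], [-0.0, 0.001, -1.0]]
contact_force: [0.6, 0.3, -0.9]
grip_width: 55.2
gripper_force: 0.0
```

Emit:
step_arm:
  commands:
    - [0, 0, 0, 0, 0, 0, 0.005]
    - [0, 0, 0, 0, 0, 0, 0.005]
    - [0, 0, 0, 0, 0, 0, 0.005]
    - [0, 0, 0, 0, 0, 0, 0.005]
    - [0, 0, 0, 0, 0, 0, 0.005]
    - [0, 0, 0, 0, 0, 0, 0.005]
    - [0, 0, 0, 0, 0, 0, 0.005]
    - [0, 0, 0, 0, 0, 0, 0.005]
    - [0, 0, 0, 0, 0, 0, 0.005]
    - [0, 0, 0, 0, 0, 0, 0.005]

```text
clock: 33.87
position: [407.7, 336.6, 4.5]
orientation: [[-0.949, 0.316, 0.0], [0.316, 0.949, 0.0], [-0.0, 0.0, -1.0]]
contact_force: [0.1, -0.4, -1.0]
grip_width: 21.4
gripper_force: 40.0
```

Mallet gripped: 21.4 mm at 40 N, with the TCP at mallet x≈+4. I'll lift it clear of the pin and turn it so the head points right (−y).

Emit:
step_arm:
  commands:
    - [0, 0, 0, 0, 0, -0.03, 0.005]
    - [0, 0, 0, 0, 0, -0.065, 0.005]
    - [0, 0, 0, 0, 0, -0.1, 0.005]
    - [0, 0, 0, 0, 0, -0.13, 0.005]
    - [0, 0, -0.1, 0, 0, -0.13, 0.005]
    - [0, 0, -0.2, -0.01, -0.01, -0.13, 0.005]
    - [0, 0, -0.3, -0.02, -0.02, -0.13, 0.005]
    - [0, 0, -0.4, -0.03, -0.03, -0.13, 0.005]
    - [0, 0, -0.5, -0.04, -0.04, -0.13, 0.005]
    - [0, 0, -0.6, -0.05, -0.06, -0.13, 0.005]

```text
clock: 34.7
position: [436.4, 263.9, 133.7]
orientation: [[-0.96, -0.281, -0.001], [-0.281, 0.96, -0.0], [0.001, 0.0, -1.0]]
contact_force: [0.8, 0.5, -3.3]
grip_width: 21.3
gripper_force: 40.0
```

Emit:
step_arm:
  commands:
    - [0, 0, -0.12, 0, 0, 0, 0.005]
    - [0, 0, -0.24, 0, 0, 0, 0.005]
    - [0, 0, -0.36, 0, 0, 0, 0.005]
    - [0, 0, -0.48, 0, 0, 0, 0.005]
    - [0, 0, -0.6, 0, 0, 0, 0.005]
    - [0, 0, -0.72, 0, 0, 0, 0.005]
    - [0, 0, -0.84, 0, 0, 0, 0.005]
    - [0, 0, -0.96, 0, 0, 0, 0.005]
    - [0, 0, -1.08, 0, 0, 0, 0.005]
    - [0, 0, -1.2, 0, 0, 0, 0.005]

```text
clock: 35.53
position: [435.2, 263.1, 133.6]
orientation: [[-0.086, -0.996, -0.002], [-0.996, 0.086, -0.001], [0.001, 0.002, -1.0]]
contact_force: [0.4, -0.6, -3.3]
grip_width: 21.3
gripper_force: 40.0
```

```bash
python3 - <<'E'
from h import *
s=robot.sense();print(s['clock'],s['position'].round(1),s['grip_width'],s['contact_force'].round(1),inan(s['position']))
moveto(an(-145,143),60,A+np.pi,s)
E
```

```text
35.5333 [435.2 263.1 133.6] 21.27107607618294 [ 0.4 -0.6 -3.3] [-197.2  236.7]
turn [ 0.0021 -0.0015 -0.0229] shift [ 0.0924 -0.0545  0.0736] j [ 0.86  0.25 -0.37 -0.   -0.95 -0.95]
```

Emit:
step_arm:
  commands:
    - [0, 0, -0.02, 0.03, -0.018, 0, 0.005]
    - [0, 0, -0.02, 0.06, -0.036, 0.02, 0.005]
    - [0, 0, -0.02, 0.092, -0.0545, 0.05, 0.005]
    - [0, 0, -0.02, 0.092, -0.0545, 0.08, 0.005]
    - [0, 0, -0.02, 0.092, -0.0545, 0.09, 0.005]
    - [0, 0, -0.02, 0.092, -0.0545, 0.09, 0.005]
    - [0, 0, -0.02, 0.092, -0.0545, 0.09, 0.005]
    - [0, 0, -0.02, 0.092, -0.0545, 0.09, 0.005]

```text
clock: 36.2
position: [483.1, 168.8, 46.1]
orientation: [[-0.07, -0.998, 0.003], [-0.998, 0.07, 0.002], [-0.002, -0.003, -1.0]]
contact_force: [-0.5, -0.1, -2.2]
grip_width: 20.9
gripper_force: 40.0
```

```bash
python3 - <<'E'
from h import *
s=robot.sense();print(s['clock'],s['position'].round(1),inan(s['position']),s['contact_force'].round(1))
moveto(an(-135,143),7,A+np.pi,s)
im,i,E=shot('wrist');cv2.imwrite('pics/w15.png',im);np.save('w15.npy',E)
tp=robot.camera('top');t=cam('top');cv2.imwrite('pics/t15.png',tp)
for b in blobs(wood(tp),40):
    p=cv2.boxPoints(cv2.minAreaRect(b)); 
    for z in(24,):
        m=plane(t,p,z); q=[inan(k).tolist() for k in m]
        if abs(m.mean(0)[0]-580)<60 and abs(m.mean(0)[1]-90)<150: print(z,q)
E
```

```text
36.2 [483.1 168.8  46.1] [-143.5  145.7] [-0.5 -0.1 -2.2]
turn [-0.0028  0.0018 -0.0063] shift [ 0.0027 -0.0084  0.0391] j [ 0.65  0.37 -0.47  0.   -0.73 -0.72]
24 [[-73.9, 47.1], [4.5, 46.7], [4.1, 14.3], [-74.3, 14.9]]
24 [[-72.8, 119.0], [5.8, 117.1], [4.6, 84.7], [-74.0, 86.8]]
```

Emit:
step_arm:
  commands:
    - [0, 0, -0.005, 0.004, -0.008, 0.015, 0.005]
    - [0, 0, -0.005, 0.004, -0.008, 0.03, 0.005]
    - [0, 0, -0.005, 0.004, -0.008, 0.037, 0.005]
    - [0, 0, -0.005, 0.004, -0.008, 0.037, 0.005]
    - [0, 0, -0.005, 0.004, -0.008, 0.037, 0.005]
    - [0, 0, -0.005, 0.004, -0.008, 0.037, 0.005]
    - [0, 0, -0.005, 0.004, -0.008, 0.037, 0.005]
  force: 60

```text
clock: 36.88
position: [490.3, 163.2, 8.6]
orientation: [[-0.066, -0.998, 0.002], [-0.998, 0.066, 0.001], [-0.001, -0.002, -1.0]]
contact_force: [-0.3, 0.4, -3.5]
grip_width: 20.6
gripper_force: 60.0
```

```bash
python3 - <<'E'
from h import *
s=robot.sense();print(s['clock'],s['position'].round(1),inan(s['position']),s['contact_force'].round(1),s['grip_width'])
moveto(an(-89,141),7,A+np.pi,s)
E
```

```text
36.8833 [490.3 163.2   8.6] [-135.9  140.6] [-0.3  0.4 -3.5] 20.56421772479383
turn [-0.0017  0.0012 -0.0027] shift [-0.0006 -0.0469  0.0017] j [ 0.64  0.43 -0.49  0.   -0.65 -0.7 ]
```

Emit:
step_arm:
  commands:
    - [0, 0, 0, 0, -0.005, 0, 0.005]
    - [0, 0, 0, 0, -0.01, 0, 0.005]
    - [0, 0, 0, 0, -0.015, 0, 0.005]
    - [0, 0, 0, 0, -0.02, 0, 0.005]
    - [0, 0, 0, 0, -0.025, 0, 0.005]
    - [0, 0, 0, 0, -0.03, 0, 0.005]

```text
clock: 37.38
position: [516.8, 159.4, 6.7]
orientation: [[-0.069, -0.998, -0.007], [-0.998, 0.069, -0.002], [0.003, 0.007, -1.0]]
contact_force: [-8.6, 2.8, 0.7]
grip_width: 20.9
gripper_force: 60.0
```

Emit:
step_arm:
  commands:
    - [0, 0, 0, 0, -0.005, 0, 0.005]
    - [0, 0, 0, 0, -0.01, 0, 0.005]
    - [0, 0, 0, 0, -0.014, 0, 0.005]
    - [0, 0, 0, 0, -0.014, 0, 0.005]

```text
clock: 37.72
position: [530.5, 158.5, 6.4]
orientation: [[-0.069, -0.998, -0.008], [-0.998, 0.069, -0.003], [0.003, 0.007, -1.0]]
contact_force: [-7.7, 1.0, -0.8]
grip_width: 20.6
gripper_force: 60.0
```

```bash
python3 - <<'E'
from h import *
s=robot.sense();print(s['clock'],s['position'].round(1),inan(s['position']),s['contact_force'].round(1),s['grip_width'],s['orientation'].round(3).tolist())
tp=robot.camera('top');t=cam('top')
for b in blobs(wood(tp),40):
    m=plane(t,cv2.boxPoints(cv2.minAreaRect(b)),24); q=[inan(k).tolist() for k in m]
    if abs(m.mean(0)[0]-580)<60 and abs(m.mean(0)[1]-90)<150: print(q)
E
```

```text
37.7167 [530.5 158.5   6.4] [-95.5 138.4] [-7.7  1.  -0.8] 20.553387728112806 [[-0.069, -0.998, -0.008], [-0.998, 0.069, -0.003], [0.003, 0.007, -1.0]]
[[-72.5, 47.1], [4.3, 46.7], [3.9, 14.3], [-72.9, 14.9]]
[[-41.4, 119.8], [7.1, 115.0], [3.3, 81.1], [-45.2, 86.0]]
[[-37.6, 284.7], [45.8, 212.1], [-27.5, 130.1], [-110.2, 202.6]]
```

Emit:
step_arm:
  commands:
    - [0, 0, 0, 0, -0.002, 0, 0.005]
    - [0, 0, 0, 0, -0.004, 0, 0.005]
    - [0, 0, 0, 0, -0.004, 0, 0.005]

```text
clock: 38.02
position: [533.6, 158.1, 6.3]
orientation: [[-0.069, -0.998, -0.009], [-0.998, 0.069, -0.003], [0.004, 0.009, -1.0]]
contact_force: [-8.5, 2.5, 0.1]
grip_width: 20.8
gripper_force: 60.0
```

Emit:
step_arm:
  commands:
    - [0, 0, 0, 0, -0.001, 0, 0.005]
    - [0, 0, 0, 0, -0.003, 0, 0.005]
    - [0, 0, 0, 0, -0.003, 0, 0.005]

```text
clock: 38.27
position: [535.3, 157.9, 6.1]
orientation: [[-0.07, -0.997, -0.011], [-0.998, 0.07, -0.003], [0.004, 0.011, -1.0]]
contact_force: [-12.2, 3.9, 3.2]
grip_width: 21.0
gripper_force: 60.0
```

Emit:
step_arm:
  commands:
    - [0, 0, 0, 0, -0.002, 0, 0.005]
    - [0, 0, 0, 0, -0.004, 0, 0.005]
    - [0, 0, 0, 0, -0.004, 0, 0.005]

```text
clock: 38.52
position: [535.4, 156.8, 5.1]
orientation: [[-0.071, -0.997, -0.019], [-0.997, 0.072, -0.005], [0.007, 0.018, -1.0]]
contact_force: [-19.3, 6.7, 4.6]
grip_width: 20.8
gripper_force: 60.1
```

```bash
python3 - <<'E'
from h import *
s=robot.sense();print(s['clock'],s['position'].round(1),inan(s['position']),s['contact_force'].round(1))
tp=robot.camera('top');t=cam('top')
for b in blobs(wood(tp),40):
    m=plane(t,cv2.boxPoints(cv2.minAreaRect(b)),24); q=[inan(k).tolist() for k in m]
    if abs(m.mean(0)[0]-580)<60 and abs(m.mean(0)[1]-90)<60: print(q)
E
```

```text
38.5167 [535.4 156.8   5.1] [-90.5 137. ] [-19.3   6.7   4.6]
[[2.8, 49.3], [4.6, 16.3], [-70.9, 11.9], [-72.7, 44.7]]
[[-37.7, 117.8], [7.1, 111.9], [2.5, 80.3], [-42.3, 86.3]]
```

Emit:
step_arm:
  commands:
    - [0, 0, 0, 0, -0.003, 0, 0.005]
    - [0, 0, 0, 0, -0.005, 0, 0.005]
    - [0, 0, 0, 0, -0.005, 0, 0.005]

```text
clock: 38.82
position: [535.4, 155.6, 4.0]
orientation: [[-0.073, -0.997, -0.029], [-0.997, 0.074, -0.008], [0.01, 0.028, -1.0]]
contact_force: [-28.3, 8.9, 8.2]
grip_width: 20.9
gripper_force: 60.2
```

Emit:
step_arm:
  commands:
    - [0, 0, 0, 0, 0.02, 0, 0.005]
    - [0, 0, 0, 0, 0.05, -0.003, 0.005]
    - [0, 0, 0, 0, 0.06, -0.003, 0.005]
    - [0, 0, 0, 0.035, 0.06, -0.003, 0.005]
    - [0, 0, 0, 0.065, 0.06, -0.003, 0.005]
    - [0, 0, 0, 0.07, 0.06, -0.003, 0.005]
    - [0, 0, 0, 0.07, 0.06, -0.003, 0.005]
    - [0, 0, 0, 0.07, 0.06, -0.003, 0.005]

```text
clock: 39.48
position: [486.1, 92.8, 10.8]
orientation: [[-0.068, -0.998, 0.001], [-0.998, 0.068, 0.001], [-0.001, -0.001, -1.0]]
contact_force: [0.7, 0.6, -2.4]
grip_width: 20.8
gripper_force: 60.0
```

```bash
python3 - <<'E'
from h import *
s=robot.sense();print(s['clock'],s['position'].round(1),inan(s['position']),s['contact_force'].round(1))
moveto(an(-135,69),7,A+np.pi,s)
tp=robot.camera('top');t=cam('top');cv2.imwrite('pics/t16.png',tp)
for b in blobs(wood(tp),40):
    m=plane(t,cv2.boxPoints(cv2.minAreaRect(b)),24); q=[inan(k).tolist() for k in m]
    if abs(m.mean(0)[0]-560)<90 and abs(m.mean(0)[1]-90)<90: print(q,cv2.contourArea(b))
E
```

```text
39.4833 [486.1  92.8  10.8] [-135.7   70. ] [ 0.7  0.6 -2.4]
turn [-0.0015  0.0006 -0.004 ] shift [ 0.001  -0.0007  0.0038] j [ 0.52  0.4  -0.54  0.   -0.63 -0.59]
[[-40.4, 169.9], [-34.4, 62.1], [-142.4, 55.4], [-148.4, 162.5]] 911.5
[[2.9, 46.3], [4.6, 16.3], [-70.9, 11.9], [-72.6, 41.7]] 203.5
[[5.2, 115.7], [6.8, 85.7], [-20.4, 84.0], [-22.1, 113.9]] 76.5
```

Wedge A is home: no motion at 28 N, face at −40.5. Now wedge B in slot 0.

Emit:
step_arm:
  commands:
    - [0, 0, 0, 0, 0, 0.003, 0.005]
    - [0, 0, 0, 0, -0.005, 0.003, 0.005]
    - [0, 0, 0, 0, -0.01, 0.003, 0.005]
    - [0, 0, 0, 0, -0.015, 0.003, 0.005]
    - [0, 0, 0, 0, -0.02, 0.003, 0.005]
    - [0, 0, 0, 0, -0.025, 0.003, 0.005]
    - [0, 0, 0, 0, -0.03, 0.003, 0.005]
    - [0, 0, 0, 0, -0.035, 0.003, 0.005]
    - [0, 0, 0, 0, -0.04, 0.003, 0.005]
    - [0, 0, 0, 0, -0.044, 0.003, 0.005]

```text
clock: 40.37
position: [524.5, 88.2, 6.3]
orientation: [[-0.07, -0.997, -0.01], [-0.998, 0.07, -0.003], [0.004, 0.01, -1.0]]
contact_force: [-9.3, 1.0, 1.4]
grip_width: 21.0
gripper_force: 60.1
```

Emit:
step_arm:
  commands:
    - [0, 0, 0, 0, -0.002, 0, 0.005]
    - [0, 0, 0, 0, -0.004, 0, 0.005]
    - [0, 0, 0, 0, -0.006, 0, 0.005]
    - [0, 0, 0, 0, -0.006, 0, 0.005]

```text
clock: 40.7
position: [530.2, 87.6, 6.3]
orientation: [[-0.07, -0.997, -0.011], [-0.998, 0.07, -0.003], [0.004, 0.01, -1.0]]
contact_force: [-8.0, 0.2, 1.5]
grip_width: 20.8
gripper_force: 60.1
```

Emit:
step_arm:
  commands:
    - [0, 0, 0, 0, -0.002, 0, 0.005]
    - [0, 0, 0, 0, -0.003, 0, 0.005]
    - [0, 0, 0, 0, -0.003, 0, 0.005]

```text
clock: 40.95
position: [530.2, 87.2, 5.7]
orientation: [[-0.071, -0.997, -0.016], [-0.997, 0.071, -0.004], [0.005, 0.016, -1.0]]
contact_force: [-13.6, 3.1, 2.4]
grip_width: 20.8
gripper_force: 60.2
```

Emit:
step_arm:
  commands:
    - [0, 0, 0, 0, -0.002, 0, 0.005]
    - [0, 0, 0, 0, -0.003, 0, 0.005]
    - [0, 0, 0, 0, -0.003, 0, 0.005]

```text
clock: 41.2
position: [530.3, 86.6, 5.0]
orientation: [[-0.072, -0.997, -0.022], [-0.997, 0.072, -0.005], [0.007, 0.022, -1.0]]
contact_force: [-18.7, 5.9, 5.0]
grip_width: 20.4
gripper_force: 60.2
```

```bash
python3 - <<'E'
from h import *
s=robot.sense();print(s['clock'],s['position'].round(1),inan(s['position']),s['contact_force'].round(1))
E
```

```text
41.2 [530.3  86.6   5. ] [-91.2  66.6] [-18.7   5.9   5. ]
```

Emit:
step_arm:
  commands:
    - [0, 0, 0, 0, -0.003, 0, 0.005]
    - [0, 0, 0, 0, -0.004, 0, 0.005]
    - [0, 0, 0, 0, -0.004, 0, 0.005]

```text
clock: 41.45
position: [530.3, 85.8, 4.1]
orientation: [[-0.074, -0.997, -0.03], [-0.997, 0.074, -0.007], [0.009, 0.029, -1.0]]
contact_force: [-25.3, 8.7, 8.8]
grip_width: 20.7
gripper_force: 60.3
```

Emit:
step_arm:
  commands:
    - [0, 0, 0, 0, 0.02, 0, 0.005]
    - [0, 0, 0, 0, 0.05, -0.005, 0.005]
    - [0, 0, 0, 0, 0.075, -0.04, 0.005]
    - [0, 0, 0, 0, 0.1, -0.08, 0.005]
    - [0, 0, 0, 0, 0.12, -0.12, 0.005]
    - [0, 0, 0, -0.03, 0.12, -0.13, 0.005]
    - [0, 0, 0, -0.07, 0.12, -0.13, 0.005]
    - [0, 0, 0, -0.11, 0.12, -0.13, 0.005]
    - [0, 0, 0, -0.15, 0.12, -0.13, 0.005]
    - [0, 0, 0, -0.15, 0.12, -0.13, 0.005]

```text
clock: 42.28
position: [437.6, 253.4, 138.5]
orientation: [[-0.062, -0.998, 0.005], [-0.998, 0.062, 0.005], [-0.005, -0.005, -1.0]]
contact_force: [0.5, -0.3, -2.4]
grip_width: 20.7
gripper_force: 60.0
```

```bash
python3 - <<'E'
from h import *
s=robot.sense();print(s['clock'],s['position'].round(1),inan(s['position']),s['contact_force'].round(1))
moveto([436,264],134,np.radians(71.5),s);moveto([408,336.6],40,np.radians(71.5),s)
tp=robot.camera('top');t=cam('top');cv2.imwrite('pics/t17.png',tp)
sc=robot.camera('scene');S=cam('scene');cv2.imwrite('pics/s17.png',sc)
for n,im,c in(('top',tp,t),('scene',sc,S)):
  for b in blobs(wood(im),40):
    m=plane(c,cv2.boxPoints(cv2.minAreaRect(b)),24); q=[inan(k).tolist() for k in m]
    print(n,m.mean(0).round(),cv2.contourArea(b),q if abs(m.mean(0)[0]-580)<70 and abs(m.mean(0)[1]-80)<90 else '')
E
```

```text
42.2833 [437.6 253.4 138.5] [-194.2  227.2] [ 0.5 -0.3 -2.4]
turn [-7.8000e-03  1.3000e-03 -1.3095e+00] shift [-0.0104  0.0023  0.0046] j [ 0.85  0.24 -0.38  0.   -0.95 -0.91]
turn [-7.8000e-03  1.3000e-03 -1.3095e+00] shift [-0.0806  0.0352  0.0988] j [ 0.85  0.24 -0.38  0.   -0.95 -0.91]
top [-42.  -2.  24.] 535.5 
top [ 29. 426.  24.] 84.0 
top [359. 537.  24.] 47.5 
top [478. 409.  24.] 1313.5 
top [598.  42.  24.] 154.5 [[3.1, 43.3], [4.7, 13.3], [-43.6, 10.5], [-45.3, 40.4]]
top [603. 116.  24.] 157.5 [[-44.0, 118.2], [6.3, 115.3], [4.0, 82.1], [-46.3, 85.2]]
top [ 665. -376.   24.] 293.5 
scene [ 633. -379.   24.] 511.0 
scene [588.  42.  24.] 81.0 [[-43.5, 12.3], [-41.0, 42.6], [-17.2, 39.3], [-19.7, 9.4]]
scene [593. 115.  24.] 86.5 [[-43.6, 84.9], [-40.9, 118.1], [-17.0, 113.8], [-19.7, 81.1]]
scene [264. 839.  24.] 595.0 
scene [ -26. 1041.   24.] 92.0 
scene [-286.   26.   24.] 586.5 
scene [-249.  681.   24.] 770.0
```

Both wedges are home; their thick ends match in both views. The mallet fits along the mat's long side in its present orientation, so I'll set it down there.

Emit:
step_arm:
  commands:
    - [0, 0, 0, -0.02, 0.008, 0.02, 0.005]
    - [0, 0, 0, -0.041, 0.015, 0.045, 0.005]
    - [0, 0, 0, -0.041, 0.015, 0.08, 0.005]
    - [0, 0, 0, -0.041, 0.015, 0.11, 0.005]
    - [0, 0, 0, -0.041, 0.015, 0.12, 0.005]
    - [0, 0, 0, -0.041, 0.015, 0.12, 0.005]
    - [0, 0, 0, -0.041, 0.015, 0.12, 0.005]
    - [0, 0, 0, -0.041, 0.015, 0.12, 0.005]

```text
clock: 43.05
position: [424.4, 289.2, 19.4]
orientation: [[-0.067, -0.998, 0.003], [-0.998, 0.067, 0.003], [-0.003, -0.003, -1.0]]
contact_force: [-0.1, -0.0, -2.9]
grip_width: 20.8
gripper_force: 60.0
```

```bash
python3 - <<'E'
from h import *
s=robot.sense();print(s['clock'],s['position'].round(1),s['orientation'].round(3).tolist(),s['contact_force'].round(1))
E
```

```text
43.05 [424.4 289.2  19.4] [[-0.067, -0.998, 0.003], [-0.998, 0.067, 0.003], [-0.003, -0.003, -1.0]] [-0.1 -0.  -2.9]
```

Emit:
step_arm:
  commands:
    - [0, 0, 0, 0, 0, 0.004, 0.005]
    - [0, 0, 0, 0, 0, 0.009, 0.005]
    - [0, 0, 0, 0, 0, 0.012, 0.005]
    - [0, 0, 0, 0, 0, 0.013, 0.005]
    - [0, 0, 0, 0, 0, 0.013, 0.005]

```text
clock: 43.47
position: [422.9, 288.3, 4.9]
orientation: [[-0.067, -0.998, 0.0], [-0.998, 0.067, -0.0], [0.0, -0.0, -1.0]]
contact_force: [-1.5, -0.7, 0.8]
grip_width: 20.8
gripper_force: 60.0
```

Emit:
step_arm:
  commands:
    - [0, 0, 0, 0, 0, 0.001, 0.005]
    - [0, 0, 0, 0, 0, 0.001, 0.005]
    - [0, 0, 0, 0, 0, 0.001, 0.005]
  force: 10

```text
clock: 43.72
position: [423.0, 288.3, 4.8]
orientation: [[-0.066, -0.998, 0.0], [-0.998, 0.066, -0.0], [0.0, -0.0, -1.0]]
contact_force: [-2.1, -1.3, 6.6]
grip_width: 21.7
gripper_force: 10.0
```

Emit:
step_arm:
  commands:
    - [0, 0, 0, 0, 0, 0, 0.05]
    - [0, 0, 0, 0, 0, 0, 0.05]
    - [0, 0, 0, 0, 0, 0, 0.05]
    - [0, 0, 0, 0, 0, 0, 0.05]
    - [0, 0, 0, 0, 0, 0, 0.06]
    - [0, 0, 0, 0, 0, -0.03, 0.06]
    - [0, 0, 0, 0, 0, -0.07, 0.06]
    - [0, 0, 0, 0, 0, -0.11, 0.06]
    - [0, 0, 0, 0, 0, -0.15, 0.06]
    - [0, 0, 0, 0, 0, -0.18, 0.06]

```text
clock: 44.55
position: [423.7, 288.9, 187.2]
orientation: [[-0.066, -0.998, 0.003], [-0.998, 0.067, 0.003], [-0.003, -0.003, -1.0]]
contact_force: [0.5, 0.9, -0.2]
grip_width: 60.0
gripper_force: 0.0
```

```bash
python3 - <<'E'
from h import *
s=robot.sense();print(s['clock'],s['position'].round(1),s['qpos'].round(2),s['contact_force'].round(1))
# flap geometry seen in saved pictures: hinge/roller via grey roller in top+scene
tp=cv2.imread('pics/top0.png');sc=cv2.imread('pics/scene0.png')
t=cam('top');S=cam('scene')
a=np.array([[619,82],[665,82]])/3.2+[100,75];b=(np.array([[116,452],[168,452]])-[0,320])/3.2+[190,235]
for p,q in zip(a,b): P,e=tri(t,p,S,q);print('roller end',P.round(1),e.round(1),inan(P))
P,e=tri(t,a.mean(0),S,b.mean(0));print('roller',P.round(1),e.round(1),inan(P))
# flap shut: roller ~ hinge+155*(sin40,cos40)
q=np.array([[537,232],[713,243]])/3.2+[100,75];print('bay front z60',[inan(k).tolist() for k in plane(t,q,60)])
q=np.array([[545,120],[722,127]])/3.2+[100,75];print('flap top edge z148',[inan(k).tolist() for k in plane(t,q,148)])
E
```

```text
44.55 [423.7 288.9 187.2] [ 0.92  0.2  -0.29  0.   -1.08 -0.98] [ 0.5  0.9 -0.2]
roller end [ 702.4 -108.2  178.1] 35.0 [  93.  -116.8]
roller end [ 704.3 -109.7  182.1] 38.1 [  95.  -118.2]
roller [ 703.2 -109.1  176.9] 1.6 [  93.9 -117.7]
bay front z60 [[-15.8, -38.0], [-17.1, -198.2]]
flap top edge z148 [[65.0, -39.6], [67.0, -190.3]]
```

The mallet is laid on its mat, origin about 42 mm from the mat's centre. The roller triangulates to (703, −109, 177), as expected. Moving over it with the tool closing along analyser y.

Emit:
step_arm:
  commands:
    - [0, 0, 0, 0.01, -0.01, -0.03, 0.087]
    - [0, 0, 0.1, 0.035, -0.03, -0.055, 0.087]
    - [0, 0, 0.2, 0.06, -0.05, -0.075, 0.087]
    - [0, 0, 0.32, 0.085, -0.07, -0.075, 0.087]
    - [0, 0, 0.44, 0.11, -0.09, -0.075, 0.087]
    - [0, 0, 0.56, 0.135, -0.11, -0.075, 0.087]
    - [0, 0, 0.68, 0.16, -0.13, -0.075, 0.087]
    - [0, 0, 0.8, 0.19, -0.153, -0.075, 0.087]
    - [0, 0, 0.8, 0.19, -0.153, -0.075, 0.087]
    - [0, 0, 0.8, 0.19, -0.153, -0.075, 0.087]
  force: 6

```text
clock: 45.38
position: [563.3, 86.9, 257.7]
orientation: [[-0.764, -0.645, -0.001], [-0.645, 0.764, -0.0], [0.001, 0.001, -1.0]]
contact_force: [0.7, 0.7, 0.6]
grip_width: 86.8
gripper_force: 0.0
```

```bash
python3 - <<'E'
from h import *
s=robot.sense();print(s['clock'],s['position'].round(1))
moveto([640,-109],240,np.radians(86.35),s)
E
```

```text
45.3833 [563.3  86.9 257.7]
turn [ 1.000e-04 -1.500e-03  7.647e-01] shift [ 0.0677 -0.1992  0.0177] j [ 0.44  0.26 -0.03 -0.   -1.28 -1.31]
```

Emit:
step_arm:
  commands:
    - [0, 0, 0.12, 0.001, -0.035, -0.022, 0.087]
    - [0, 0, 0.24, 0.002, -0.07, -0.022, 0.087]
    - [0, 0, 0.36, 0.004, -0.11, -0.022, 0.087]
    - [0, 0, 0.48, 0.006, -0.15, -0.022, 0.087]
    - [0, 0, 0.6, 0.008, -0.19, -0.022, 0.087]
    - [0, 0, 0.72, 0.01, -0.225, -0.022, 0.087]
    - [0, 0, 0.765, 0.0105, -0.2475, -0.022, 0.087]
    - [0, 0, 0.765, 0.0105, -0.2475, -0.022, 0.087]
    - [0, 0, 0.765, 0.0105, -0.2475, -0.022, 0.087]
    - [0, 0, 0.765, 0.0105, -0.2475, -0.022, 0.087]

```text
clock: 46.22
position: [714.7, -105.5, 280.4]
orientation: [[-0.998, 0.059, -0.001], [0.059, 0.998, 0.0], [0.001, 0.0, -1.0]]
contact_force: [-0.3, -0.7, 0.3]
grip_width: 86.4
gripper_force: 0.0
```

```bash
python3 - <<'E'
from h import *
s=robot.sense();print(s['clock'],s['position'].round(1))
im,i,E=shot('wrist');cv2.imwrite('pics/w18.png',im);np.save('w18.npy',E);c=(i,E)
p=proj(c,[[703,-109,178],[*an(94,-133),178],[*an(94,-98),178]]).round();print(p.tolist())
u,v=p[0].astype(int);h=cv2.cvtColor(im,cv2.COLOR_BGR2HSV)
np.set_printoptions(linewidth=220)
g=cv2.cvtColor(im,cv2.COLOR_BGR2GRAY)
for r in range(v-30,v+34,4): print(r,g[r,u-45:u+46:3])
E
```

```text
46.2167 [ 714.7 -105.5  280.4]
[[252.0, 175.0], [237.0, 175.0], [272.0, 175.0]]
145 [149 149 153 156 154 156 162 163 168 168 169 172 173 126 113 117 113 116 113 175 181 180 183 182 184 183 140 131 129 135 133]
149 [ 96  95  94  92  93  92  96  93  92  92  97  95  93 112 114 116 117 119 117  94  94  94  90  93  92  92  92  92  93  94  93]
153 [ 97 100  97  94  95  97  95  93  95  93  94  94  95 112 118 117 117 117 113  93  95  93  96  92  92  94  91  91  92  91  93]
157 [129 129 129 132 113 123 128 125 112 111 114 119 102 113 115 119 117 115 118 113 113 111 105 105 108 105 106 106 108 108 107]
161 [136 135 133 132 135 134 131 134 134 134 135 122 104 116 116 116 117 116 114 133 137 132 126 107 108 108 107 107 105 106 108]
165 [139 134 133 135 135 134 133 135 134 134  94  92  93  90  91  90  92  90  88 104  99  99 126 136 124 105 106 106 105 106 105]
169 [151 151 148 147 151 148 148 147 144 127 121 119 117 119 121 119 118 118 118 118 117 117 130 136 137 138 115 105 108 106 105]
173 [230 229 231 231 230 229 227 227 227 156 156 155 155 155 153 154 156 152 155 153 151 149 212 227 226 224 2
[... 359 characters left out ...]
0  96 101 102 222 230 230 230 232 233 158 154 152]
189 [231 232 232 231 230 231 231 229 228 229 230 231 229 227 230 231 230 229 227 226 230 231 231 230 231 231 233 232 158 149 151]
193 [231 231 231 231 228 228 230 231 230 229 229 231 231 230 229 230 230 230 230 230 230 231 230 230 232 233 233 232 227 150 149]
197 [230 230 231 230 230 229 231 230 229 229 228 230 231 232 231 230 229 230 229 230 230 231 228 230 233 232 230 230 229 149 151]
201 [229 227 227 229 228 229 228 229 228 229 228 229 230 229 229 229 229 227 226 227 229 232 230 232 232 230 230 230 228 150 148]
205 [230 229 228 228 227 227 227 227 229 228 227 226 229 229 228 228 228 227 227 228 229 231 232 232 231 230 229 230 230 198 152]
```

The wrist view puts the roller at columns 234–272, rows 164–187, matching the prediction. Descending and pinching.

Emit:
step_arm:
  commands:
    - [0, 0, 0, 0.0115, -0.004, 0.02, 0.087]
    - [0, 0, 0, 0.0115, -0.004, 0.05, 0.087]
    - [0, 0, 0, 0.0115, -0.004, 0.085, 0.087]
    - [0, 0, 0, 0.0115, -0.004, 0.11, 0.087]
    - [0, 0, 0, 0.0115, -0.004, 0.119, 0.087]
    - [0, 0, 0, 0.0115, -0.004, 0.119, 0.087]
    - [0, 0, 0, 0.0115, -0.004, 0.119, 0.05]
    - [0, 0, 0, 0.0115, -0.004, 0.119, 0.05]
    - [0, 0, 0, 0.0115, -0.004, 0.119, 0.05]
    - [0, 0, 0, 0.0115, -0.004, 0.119, 0.05]

```text
clock: 47.1
position: [704.2, -110.2, 163.7]
orientation: [[-0.998, 0.061, 0.003], [0.061, 0.998, -0.0], [-0.003, 0.0, -1.0]]
contact_force: [-0.5, 0.7, -0.3]
grip_width: 68.0
gripper_force: 0.0
```

```bash
python3 - <<'E'
from h import *
s=robot.sense();print(s['clock'],s['position'].round(1),inan(s['position']),s['contact_force'].round(1),s['grip_width'])
E
```

```text
47.1 [ 704.2 -110.2  163.7] [  95.  -118.7] [-0.5  0.7 -0.3] 67.98711442927778
```

Emit:
step_arm:
  commands:
    - [0, 0, 0, 0, 0, 0, 0.02]
    - [0, 0, 0, 0, 0, 0, 0.02]
    - [0, 0, 0, 0, 0, 0, 0.02]
    - [0, 0, 0, 0, 0, 0, 0.02]
    - [0, 0, 0, 0, 0, 0, 0.02]
    - [0, 0, 0, 0, 0, 0, 0.02]

```text
clock: 47.6
position: [703.5, -108.1, 161.5]
orientation: [[-0.998, 0.061, 0.001], [0.061, 0.998, 0.003], [-0.0, 0.003, -1.0]]
contact_force: [-1.1, 5.6, 0.8]
grip_width: 35.9
gripper_force: 6.0
```

Roller pinched (35.9 mm). Swinging the flap down along its arc.

Emit:
step_arm:
  commands:
    - [0, 0, 0, 0.0107, 0, -0.0083, 0.02]
    - [0, 0, 0, 0.0221, 0, -0.0155, 0.02]
    - [0, 0, 0, 0.0341, 0, -0.0218, 0.02]
    - [0, 0, 0, 0.0466, 0, -0.027, 0.02]
    - [0, 0, 0, 0.0595, 0, -0.031, 0.02]
    - [0, 0, 0, 0.0727, 0, -0.0339, 0.02]
    - [0, 0, 0, 0.0861, 0, -0.0357, 0.02]
    - [0, 0, 0, 0.0996, 0, -0.0363, 0.02]
    - [0, 0, 0, 0.1131, 0, -0.0357, 0.02]
    - [0, 0, 0, 0.1265, 0, -0.0339, 0.02]
  force: 8

```text
clock: 48.43
position: [577.5, -98.7, 194.7]
orientation: [[-0.998, 0.061, 0.003], [0.061, 0.998, 0.006], [-0.002, 0.006, -1.0]]
contact_force: [1.3, 11.2, -1.3]
grip_width: 35.6
gripper_force: 8.0
```

Emit:
step_arm:
  commands:
    - [0, 0, 0, 0.0132, 0, 0.0029, 0.02]
    - [0, 0, 0, 0.0261, 0, 0.0069, 0.02]
    - [0, 0, 0, 0.0386, 0, 0.0121, 0.02]
    - [0, 0, 0, 0.0506, 0, 0.0184, 0.02]
    - [0, 0, 0, 0.062, 0, 0.0256, 0.02]
    - [0, 0, 0, 0.0727, 0, 0.0339, 0.02]
    - [0, 0, 0, 0.0827, 0, 0.043, 0.02]
    - [0, 0, 0, 0.0918, 0, 0.053, 0.02]
    - [0, 0, 0, 0.1001, 0, 0.0637, 0.02]
    - [0, 0, 0, 0.1073, 0, 0.0751, 0.02]

```text
clock: 49.27
position: [469.4, -92.2, 120.1]
orientation: [[-0.998, 0.062, 0.002], [0.062, 0.998, 0.006], [-0.001, 0.006, -1.0]]
contact_force: [-2.6, 16.1, 2.0]
grip_width: 39.1
gripper_force: 8.0
```

Emit:
step_arm:
  commands:
    - [0, 0, 0, 0.0063, 0, 0.012, 0.02]
    - [0, 0, 0, 0.0115, 0, 0.0245, 0.02]
    - [0, 0, 0, 0.0155, 0, 0.0374, 0.02]
    - [0, 0, 0, 0.018, 0, 0.0506, 0.02]
    - [0, 0, 0, 0.018, 0, 0.0506, 0.02]
    - [0, 0, 0, 0.018, 0, 0.0506, 0.02]

```text
clock: 49.77
position: [450.5, -91.9, 68.4]
orientation: [[-0.998, 0.062, -0.003], [0.062, 0.998, 0.004], [0.003, 0.004, -1.0]]
contact_force: [-3.7, 16.0, 0.2]
grip_width: 41.5
gripper_force: 8.0
```

```bash
python3 - <<'E'
from h import *
s=robot.sense();print(s['clock'],s['position'].round(1),inan(s['position']),s['contact_force'].round(1),s['grip_width'],s['gripper_force'])
E
```

```text
49.7667 [450.5 -91.9  68.4] [-159.4 -116.6] [-3.7 16.   0.2] 41.50204407249373 7.9991984367370605
```

Emit:
step_arm:
  commands:
    - [0, 0, 0, 0, 0, 0, 0.087]
    - [0, 0, 0, 0, 0, 0, 0.087]
    - [0, 0, 0, 0, 0, 0, 0.087]
    - [0, 0, 0, 0, 0, 0, 0.087]
    - [0, 0, 0, 0, 0, 0, 0.087]
    - [0, 0, 0, 0, 0, 0, 0.087]
    - [0, 0, 0, 0, 0, 0, 0.087]
    - [0, 0, 0, 0, 0, -0.03, 0.087]
    - [0, 0, 0, 0, 0, -0.07, 0.087]
    - [0, 0, 0, 0, 0, -0.11, 0.087]

```text
clock: 50.6
position: [451.0, -95.2, 180.4]
orientation: [[-0.998, 0.061, -0.003], [0.061, 0.998, -0.001], [0.003, -0.001, -1.0]]
contact_force: [1.1, 0.0, -0.7]
grip_width: 86.6
gripper_force: 0.0
```

Emit:
step_arm:
  commands:
    - [0, 0, 0, -0.03, 0, -0.03, 0.087]
    - [0, 0, 0, -0.06, 0, -0.07, 0.087]
    - [0, 0, 0, -0.1, 0, -0.1, 0.087]
    - [0, 0, 0, -0.14, 0, -0.1, 0.087]
    - [0, 0, 0, -0.18, 0, -0.1, 0.087]
    - [0, 0, 0, -0.22, 0, -0.1, 0.087]
    - [0, 0, 0, -0.25, 0, -0.1, 0.087]
    - [0, 0, 0, -0.25, 0, -0.1, 0.087]
    - [0, 0, 0, -0.25, 0, -0.1, 0.087]

```text
clock: 51.35
position: [702.6, -110.2, 274.8]
orientation: [[-0.998, 0.062, -0.007], [0.062, 0.998, 0.0], [0.007, -0.0, -1.0]]
contact_force: [-0.6, 0.1, 0.5]
grip_width: 87.1
gripper_force: 0.0
```

```bash
python3 - <<'E'
from h import *
s=robot.sense();print(s['clock'],s['position'].round(1),inan(s['position']),s['contact_force'].round(1),s['qpos'].round(2))
im,i,E=shot('wrist');cv2.imwrite('pics/w19.png',im);np.save('w19.npy',E);c=(i,E)
sc=robot.camera('scene');tp=robot.camera('top')
o=np.zeros((600,800,3),np.uint8);o[:384,:512]=im
o[:288,512:]=cv2.resize(sc[215:305,190:280],(288,288),interpolation=cv2.INTER_CUBIC)
o[290:600,512:]=cv2.resize(tp[75:215,210:340],(288,310),interpolation=cv2.INTER_CUBIC)
o[385:600,:512]=cv2.resize(im[130:235,130:380],(512,215),interpolation=cv2.INTER_CUBIC)
cv2.imwrite('pics/v19.png',o)
cv2.imwrite('pics/s19.png',sc);cv2.imwrite('pics/t19.png',tp)
E
```

```text
51.35 [ 702.6 -110.2  274.8] [  93.3 -118.8] [-0.6  0.1  0.5] [ 0.07  0.51  0.39 -0.   -1.46 -1.7 ]
```

View pics/v19.png

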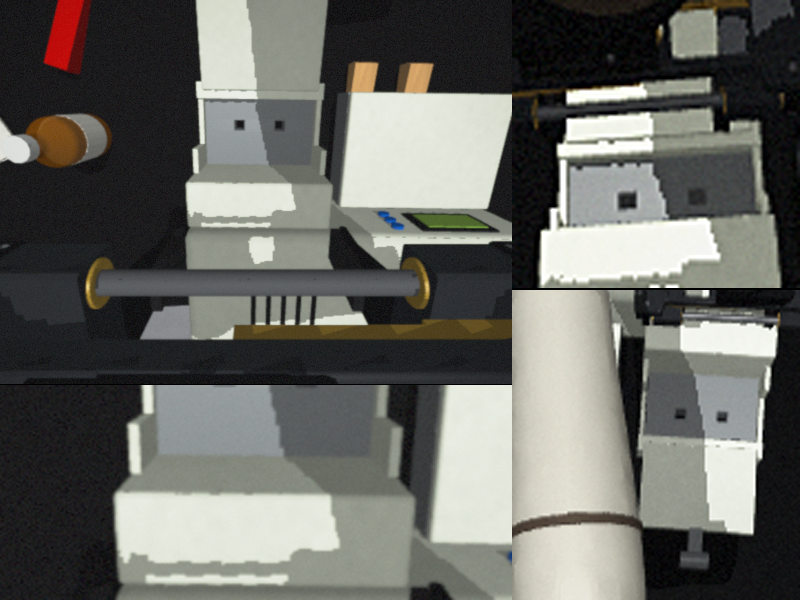

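The flap is fully down. The terminals show at wrist (239,125) and (279,125), and at about (305,132) and (286,131) in the top view. The wedges are still in place. I'll get exact positions numerically, along with the pin.

```bash
python3 - <<'E'
from h import *
c=(robot.camera_info('wrist'),np.load('w19.npy'));t=cam('top');S=cam('scene')
def holes(f,box,th):
    g=cv2.cvtColor(cv2.imread(f),cv2.COLOR_BGR2GRAY);x0,y0,x1,y1=box
    k=g[y0:y1,x0:x1];m=(k<th).astype(np.uint8);n,l,st,ce=cv2.connectedComponentsWithStats(m)
    r=[(ce[j]+[x0,y0]).round(2).tolist()+[int(st[j,4])] for j in range(1,n) if 3<st[j,4]<250];return r
w=holes('pics/w19.png',(215,112,300,140),60);print('w',w)
T=holes('pics/t19.png',(275,122,315,140),60);print('t',T)
s=holes('pics/s19.png',(210,268,270,284),60);print('s',s)
w=sorted(w)[:];print([inan(k).tolist() for k in plane(c,np.array(w)[:,:2],40)],plane(c,np.array(w)[:,:2],40).round(1).tolist())
if T: print('top',[inan(k).tolist() for k in plane(t,np.array(T)[:,:2],40)])
if s: print('scene',[inan(k).tolist() for k in plane(S,np.array(s)[:,:2],40)])
if len(w)==2 and len(T)==2:
    T=sorted(T,reverse=True)
    for a,b in zip(w,T): print(tri(c,a[:2],t,b[:2]))
E
```

```text
w [[239.5, 124.0, 56], [278.77, 124.67, 70]]
t [[285.35, 130.59, 17], [304.67, 132.33, 9]]
s [[268.78, 270.44, 9], [247.41, 276.07, 29], [226.0, 277.5, 20], [248.0, 282.0, 9]]
[[40.5, -142.3], [41.3, -87.8]] [[648.3, -130.3, 40.0], [652.6, -76.0, 40.0]]
top [[41.4, -87.1], [39.3, -144.5]]
scene [[33.3, -32.4], [43.9, -88.7], [43.2, -143.7], [59.7, -88.2]]
(array([ 648.38729069, -131.75084979,   35.02219368]), np.float64(2.3415481584612983))
(array([652.93565115, -75.59704436,  38.47909876]), np.float64(0.6924298267698951))
```

Emit:
step_arm:
  commands:
    - [0, 0, 0, 0.01, 0.03, -0.025, 0.087]
    - [0, 0, 0, 0.02, 0.065, -0.025, 0.087]
    - [0, 0, 0, 0.03, 0.1, -0.025, 0.087]
    - [0, 0, 0, 0.04, 0.14, -0.025, 0.087]
    - [0, 0, 0, 0.05, 0.18, -0.025, 0.087]
    - [0, 0, 0, 0.056, 0.2255, -0.025, 0.087]
    - [0, 0, 0, 0.056, 0.2255, -0.025, 0.087]
    - [0, 0, 0, 0.056, 0.2255, -0.025, 0.087]

```text
clock: 52.17
position: [657.8, 120.7, 307.0]
orientation: [[-0.998, 0.057, 0.003], [0.057, 0.998, 0.001], [-0.003, 0.001, -1.0]]
contact_force: [0.1, -0.4, 1.0]
grip_width: 86.9
gripper_force: 0.0
```

Emit:
step_arm:
  commands:
    - [0, 0, 0, 0.01, 0.03, -0.025, 0.087]
    - [0, 0, 0, 0.02, 0.065, -0.025, 0.087]
    - [0, 0, 0, 0.03, 0.1, -0.025, 0.087]
    - [0, 0, 0, 0.04, 0.14, -0.025, 0.087]
    - [0, 0, 0, 0.05, 0.18, -0.025, 0.087]
    - [0, 0, 0, 0.056, 0.2255, -0.025, 0.087]
    - [0, 0, 0, 0.056, 0.2255, -0.025, 0.087]
    - [0, 0, 0, 0.056, 0.2255, -0.025, 0.087]
    - [0, 0, 0, 0.056, 0.2255, -0.025, 0.087]
    - [0, 0, 0, 0.056, 0.2255, -0.025, 0.087]

```text
clock: 53.0
position: [617.8, 344.6, 331.0]
orientation: [[-0.998, 0.063, 0.001], [0.063, 0.998, 0.0], [-0.001, 0.001, -1.0]]
contact_force: [0.8, -0.3, -0.2]
grip_width: 86.8
gripper_force: 0.0
```

```bash
python3 - <<'E'
from h import *
s=robot.sense();print(s['clock'],s['position'].round(1),s['orientation'].round(3).tolist())
im,i,E=shot('wrist');cv2.imwrite('pics/w20.png',im);np.save('w20.npy',E);c=(i,E)
p=proj(c,[[569,381,90],[569,384,40]]).round(1);print(p.tolist())
u,v=p[0].astype(int);g=cv2.cvtColor(im,cv2.COLOR_BGR2GRAY)
np.set_printoptions(linewidth=250)
for r in range(v-34,v+26,2): print(r,g[r,u-34:u+36:2])
E
```

```text
53.0 [617.8 344.6 331. ] [[-0.998, 0.063, 0.001], [0.063, 0.998, 0.0], [-0.001, 0.001, -1.0]]
[[279.8, 123.7], [279.3, 121.2]]
89 [27 31 21 31 33 23 34 30 28 27 16 33 28 26 19 25 25 19 26 28 27 32 26 21 22 29 23 20 29 29 21 30 33 29 25]
91 [31 21 28 27 34 26 30 27 23 28 33 28 19 24 25 18 29 27 21 27 31 28 23 25 26 28 18 28 29 31 29 27 31 28 26]
93 [25 30 27 30 25 29 25 33 26 25 27 33 32 22 29 30 20 27 18 27 24 18 26 33 32 25 33 18 20 24 32 31 28 26 27]
95 [23 31 30 23 30 28 29 25 26 13 26 34 34 30 28 27 25 28 27 32 31 21 35 29 22 24 21 31 28 27 26 22 34 30 32]
97 [29 33 30 23 29 24 31 32 27 28 28 25 26 20 33 32 24 31 34 31 23 30 24 27 28 26 20 22 24 31 27 23 27 31 23]
99 [21 26 27 32 29 31 25 28 21 31 28 28 34 30 23 26 25 31 30 26 25 21 33 22 26 30 27 30 30 33 25 31 33 35 25]
101 [ 30  26  29  78 168 170 163 151 128 119  96  76  72  64  56  51  48  40  36  27  27  29  33  29  29  27  33  28  24  18  30  33  28  30  27]
103 [ 30  29  26 121 237 238 238 237 236 236 235 234 235 234 225 216 203 189 170 164 160 146 130 107  90  76  66  59  48  48  44  36  36  25  32]
105 [ 33  28  31 137 
[... 2420 characters left out ...]
237 236 236 236 236 234  86  26  30  23]
139 [ 27  27 146 235 236 236 236 236 236 237 237 237 236 232 202 199 222 236 238 237 237 236 237 236 236 237 236 237 237 236 230  72  29  30  30]
141 [ 24  18  46  86  97 100 125 139 173 178 215 215 218 218 222 228 228 235 235 235 236 236 237 237 236 236 237 237 237 237 216  54  30  29  27]
143 [ 26  24  22  14  18  20  11  14  21  23  22  21  28  35  48  69  69  89  88 100 106 139 172 176 214 218 217 218 220 226 187  46  24  28  26]
145 [28 18 20 22 28 21 24 22 20 22 28 12 14 21 21 13 21 20 18 21 14 15 25 24 24 21 30 40 44 64 56 30 28 32 19]
147 [19 25 27 30 24 28 25 28 23 29 25 28 31 30 30 25 26 30 23 28 28 22 23 24 25 24 23 32 30 20 27 20 29 29 23]
```

```bash
python3 - <<'E'
from h import *
c=(robot.camera_info('wrist'),np.load('w20.npy'))
im=cv2.imread('pics/w20.png');g=cv2.cvtColor(im,cv2.COLOR_BGR2GRAY)
m=np.zeros_like(g);k=g[114:136,268:294];m=((k<200)&(k>60)).astype(np.uint8)
print('pin z90',plane(c,[[281.3,125]],90).round(1))
e=[[252,103],[309,107],[306,141],[249,139]];print('stand mean z40',plane(c,e,40).mean(0).round(1))
t=cam('top');s=cam('scene')
P=plane(c,[[281.3,125]],90)[0];sn=robot.sense()
moveto(P[:2],110,np.radians(86.35),sn)
mm=cv2.imread('pics/t17.png');print('top px pred',proj(t,[P]),'scene',proj(s,[P]))
g=cv2.cvtColor(cv2.imread('pics/top0.png'),cv2.COLOR_BGR2GRAY);x,y=proj(t,[P])[0].astype(int);print(g[y-8:y+9,x-10:x+11])
E
```

```text
pin z90 [[570.9 383.   90. ]]
stand mean z40 [571.4 383.4  40. ]
turn [0.0006 0.0011 0.0001] shift [0.0495 0.0352 0.2209] j [ 0.74  0.49  0.5   0.   -1.57 -2.37]
top px pred [[125.71103175 156.50650944]] scene [[411.96130314 215.81573122]]
[[ 15  13  16 184 229 183 182 183 125  54  57  56  10   6   7   5  11  10
    9   9  13]
 [ 18  16  17 201 243 238 238 238 234 232 232 230 232 180 179 180 118  55
   56  55   6]
 [ 15  11  18 237 242 242 242 243 242 242 242 243 243 238 238 238 235 232
  234 234 232]
 [ 15  17  64 242 243 242 242 242 242 244 242 242 243 242 243 243 243 181
  187 186 185]
 [ 19  10  72 242 242 243 242 242 243 242 244 243 242 243 243 244 243 154
  155 154 155]
 [ 12  15 126 242 243 242 243 243 242 242 219 198 195 228 243 243 185 153
  154 152 154]
 [ 16  20 192 243 242 242 242 243 227 184 160 150 149 175 171 169 153 155
  154 156 155]
 [ 17  13 202 242 242 242 243 243 188 150 143 146 152 153 152  68  94 135
  154 156 155]
 [ 16  14 238 242 243 243 242 244 159 148 144 150 149 153 156  57  50  66
  111 155 156]
 [ 17  63 242 242 242 243 243 243 154 149 146 150 152 151 155  64  43  46
   57 105 154]
 [ 12  74 242 243 242 243 243 243 198 150 150 150 154 151 146  51  40  46
   46  54 131]
 [ 17  71 242 242 243 242 243 243 176 144 153 155 155 153  99  48  49  44
   41  43 200]
 [ 18 188 243 242 242 242 243 243 236 192 155 123 125  78  57  50  46  43
   45  45 212]
 [ 15 203 242 243 242 243 244 242 243 239 236 200 113  57  54  57  49  50
   47  64 240]
 [ 12 205 243 244 242 243 244 243 244 242 244 240 234 198 148  57  57  53
   55 227 243]
 [ 18 238 242 243 242 243 243 243 243 243 244 243 242 239 237 233 194 231
  234 243 243]
 [ 61 243 242 242 243 243 243 243 243 243 243 242 243 243 244 243 240 244
  244 243 244]]
```

Emit:
step_arm:
  commands:
    - [0, 0, 0, 0.025, 0.02, 0.03, 0.087]
    - [0, 0, 0, 0.0495, 0.0352, 0.065, 0.087]
    - [0, 0, 0, 0.0495, 0.0352, 0.1, 0.087]
    - [0, 0, 0, 0.0495, 0.0352, 0.14, 0.087]
    - [0, 0, 0, 0.0495, 0.0352, 0.18, 0.087]
    - [0, 0, 0, 0.0495, 0.0352, 0.21, 0.087]
    - [0, 0, 0, 0.0495, 0.0352, 0.22, 0.087]
    - [0, 0, 0, 0.0495, 0.0352, 0.22, 0.087]
    - [0, 0, 0, 0.0495, 0.0352, 0.22, 0.087]
    - [0, 0, 0, 0.0495, 0.0352, 0.22, 0.087]
  force: 10

```text
clock: 53.88
position: [572.0, 385.7, 113.1]
orientation: [[-0.998, 0.061, 0.005], [0.061, 0.998, 0.003], [-0.004, 0.004, -1.0]]
contact_force: [0.3, 0.8, 1.0]
grip_width: 87.1
gripper_force: 0.0
```

```bash
python3 - <<'E'
from h import *
s=robot.sense();print(s['position'].round(1),s['orientation'].round(3).tolist())
moveto([570.9,383],53,np.radians(86.35),s)
E
```

```text
[572.  385.7 113.1] [[-0.998, 0.061, 0.005], [0.061, 0.998, 0.003], [-0.004, 0.004, -1.0]]
turn [0.0037 0.0043 0.0022] shift [ 0.0012 -0.003   0.0601] j [ 0.83  0.55  0.06  0.   -1.07 -2.46]
```

Emit:
step_arm:
  commands:
    - [0, 0, 0, 0, 0, 0.0, 0.087]
    - [0, 0, 0, 0, 0, 0.0, 0.087]
    - [0, 0, 0, 0, 0, 0.03, 0.087]
    - [0, 0, 0, 0, 0, 0.057, 0.087]
    - [0, 0, 0, 0, 0, 0.057, 0.087]
    - [0, 0, 0, 0, 0, 0.057, 0.087]
    - [0, 0, 0, 0, 0, 0.057, 0.087]

```text
clock: 54.47
position: [571.2, 385.9, 54.8]
orientation: [[-0.998, 0.06, 0.003], [0.06, 0.998, 0.002], [-0.003, 0.002, -1.0]]
contact_force: [-0.5, -0.1, -0.1]
grip_width: 87.2
gripper_force: 0.0
```

```bash
python3 - <<'E'
from h import *
s=robot.sense();print(s['position'].round(1))
moveto([570.9,383],53,np.radians(86.35),s)
E
```

```text
[571.2 385.9  54.8]
turn [0.0018 0.0026 0.0033] shift [ 0.0001 -0.0029  0.0018] j [ 0.83  0.61  0.    0.   -0.96 -2.46]
```

Emit:
step_arm:
  commands:
    - [0, 0, 0, 0, 0, 0, 0.04]
    - [0, 0, 0, 0, 0, 0, 0.04]
    - [0, 0, 0, 0, 0, 0, 0.04]
    - [0, 0, 0, 0, 0, 0, 0.04]
    - [0, 0, 0, 0, 0, 0, 0.04]
    - [0, 0, 0, 0, 0, 0, 0.04]
    - [0, 0, 0, 0, 0, 0, 0.04]
    - [0, 0, 0, 0, 0, 0, 0.04]
    - [0, 0, 0, 0, 0, 0, 0.03]

```text
clock: 55.22
position: [570.0, 385.0, 52.7]
orientation: [[-0.998, 0.061, -0.0], [0.061, 0.998, -0.0], [0.0, -0.0, -1.0]]
contact_force: [-0.2, -0.3, -0.5]
grip_width: 39.3
gripper_force: 0.0
```

Emit:
step_arm:
  commands:
    - [0, 0, 0, 0, 0, 0, 0.01]
    - [0, 0, 0, 0, 0, 0, 0.01]
    - [0, 0, 0, 0, 0, 0, 0.01]
    - [0, 0, 0, 0, 0, 0, 0.01]
    - [0, 0, 0, 0, 0, 0, 0.01]
    - [0, 0, 0, 0, 0, 0, 0.01]
    - [0, 0, 0, 0, 0, 0, 0.01]
    - [0, 0, 0, 0, 0, 0, 0.01]

```text
clock: 55.88
position: [570.0, 385.0, 52.7]
orientation: [[-0.998, 0.061, -0.0], [0.061, 0.998, -0.0], [0.0, -0.0, -1.0]]
contact_force: [1.1, -0.6, -1.1]
grip_width: 21.8
gripper_force: 9.9
```

Pin gripped (21.8 mm). The pin and roller both suggest the TCP sits about +2 mm in y from the camera estimates. I'll carry the pin up and re-measure the terminal from the same image place, so the bias cancels.

Emit:
step_arm:
  commands:
    - [0, 0, 0, 0, 0, -0.01, 0.01]
    - [0, 0, 0, 0, 0, -0.03, 0.01]
    - [0, 0, 0, 0, 0, -0.06, 0.01]
    - [0, 0, 0, 0, 0, -0.09, 0.01]
    - [0, 0, 0, 0, 0, -0.12, 0.01]
    - [0, 0, 0, 0, 0, -0.15, 0.01]
    - [0, 0, 0, 0, 0, -0.18, 0.01]
    - [0, 0, 0, 0, 0, -0.21, 0.01]
    - [0, 0, 0, 0, 0, -0.228, 0.01]
    - [0, 0, 0, 0, 0, -0.228, 0.01]

```text
clock: 56.72
position: [571.9, 386.0, 288.0]
orientation: [[-0.998, 0.061, 0.009], [0.061, 0.998, 0.007], [-0.009, 0.007, -1.0]]
contact_force: [-0.5, 0.4, 0.2]
grip_width: 21.8
gripper_force: 9.9
```

Emit:
step_arm:
  commands:
    - [0, 0, 0, -0.01, -0.03, 0, 0.01]
    - [0, 0, 0, -0.02, -0.06, 0, 0.01]
    - [0, 0, 0, -0.03, -0.09, 0, 0.01]
    - [0, 0, 0, -0.04, -0.12, 0, 0.01]
    - [0, 0, 0, -0.05, -0.15, 0, 0.01]
    - [0, 0, 0, -0.06, -0.18, 0, 0.01]
    - [0, 0, 0, -0.07, -0.21, 0, 0.01]
    - [0, 0, 0, -0.081, -0.243, 0, 0.01]

```text
clock: 57.38
position: [635.7, 136.3, 280.6]
orientation: [[-0.998, 0.06, -0.001], [0.06, 0.998, 0.0], [0.001, 0.0, -1.0]]
contact_force: [0.6, 0.2, -0.7]
grip_width: 21.4
gripper_force: 9.9
```

Emit:
step_arm:
  commands:
    - [0, 0, 0, -0.01, -0.03, 0, 0.01]
    - [0, 0, 0, -0.02, -0.06, 0, 0.01]
    - [0, 0, 0, -0.03, -0.09, 0, 0.01]
    - [0, 0, 0, -0.04, -0.12, 0, 0.01]
    - [0, 0, 0, -0.05, -0.15, 0, 0.01]
    - [0, 0, 0, -0.06, -0.18, 0, 0.01]
    - [0, 0, 0, -0.07, -0.21, 0, 0.01]
    - [0, 0, 0, -0.081, -0.243, 0, 0.01]
    - [0, 0, 0, -0.081, -0.243, 0, 0.01]
    - [0, 0, 0, -0.081, -0.243, 0, 0.01]

```text
clock: 58.22
position: [701.7, -112.0, 279.6]
orientation: [[-0.998, 0.065, -0.002], [0.065, 0.998, 0.0], [0.002, 0.0, -1.0]]
contact_force: [0.1, 0.1, -1.2]
grip_width: 21.4
gripper_force: 9.9
```

Emit:
step_arm:
  commands:
    - [0, 0, 0, 0, 0, 0, 0.01]
    - [0, 0, 0, 0, 0, 0, 0.01]
    - [0, 0, 0, 0, 0, 0, 0.01]
    - [0, 0, 0, 0, 0, 0, 0.01]
    - [0, 0, 0, 0, 0, 0, 0.01]

```text
clock: 58.63
position: [702.0, -109.0, 281.1]
orientation: [[-0.998, 0.06, 0.0], [0.06, 0.998, 0.0], [-0.0, 0.0, -1.0]]
contact_force: [-0.5, 0.6, -0.9]
grip_width: 21.4
gripper_force: 9.9
```

```bash
python3 - <<'E'
from h import *
s=robot.sense();print(s['clock'],s['position'].round(1),s['orientation'].round(4).tolist(),s['grip_width'],s['gripper_force'])
im,i,E=shot('wrist');cv2.imwrite('pics/w21.png',im);np.save('w21.npy',E);c=(i,E)
p=proj(c,[[652.6,-76,40],[648.3,-131,40]]);print(p.round(1).tolist())
g=cv2.cvtColor(im,cv2.COLOR_BGR2GRAY)
for u,v in p.astype(int):
    k=g[v-9:v+10,u-9:u+10];m=(k<60).astype(np.uint8);n,l,st,ce=cv2.connectedComponentsWithStats(m)
    for j in range(1,n):
        if 20<st[j,4]<150: q=ce[j]+[u-9,v-9];print(q.round(1),st[j,4],plane(c,[q],40)[0].round(1),inan(plane(c,[q],40)[0]))
u,v=p.astype(int)[0];print(g[v-7:v+8,u-8:u+9])
E
```

```text
58.6333 [ 702.  -109.   281.1] [[-0.9982, 0.0598, 0.0004], [0.0598, 0.9982, 0.0001], [-0.0004, 0.0001, -1.0]] 21.448068011808363 9.893807619810104
[[277.6, 123.6], [238.4, 122.9]]
[277.5 123.6] 66 [652.6 -76.2  40. ] [ 41.3 -88. ]
[238.7 123. ] 53 [ 648.5 -130.6   40. ] [  40.6 -142.6]
[[94 96 93 94 94 95 96 95 95 92 95 95 91 96 95 96 92]
 [95 92 94 94 94 94 93 95 95 96 96 94 96 95 94 94 91]
 [94 94 92 96 92 93 93 90 90 90 92 93 91 92 93 93 95]
 [96 90 93 94 87 76 73 74 75 76 76 80 81 85 85 90 96]
 [96 94 98 96 81 53 42 42 38 37 41 46 59 66 78 87 94]
 [95 97 99 98 79 49 29 20 11 27 17 29 50 60 73 85 95]
 [98 97 99 96 79 48 26 26 17 16 23 26 45 63 75 89 98]
 [95 97 95 94 72 43 22 21 18 17 25 30 50 64 76 87 93]
 [96 99 95 94 74 39 25 27 25 19 27 35 53 65 77 88 95]
 [99 95 96 93 70 41 27 26 26 21 31 33 53 64 77 87 97]
 [98 96 97 92 74 47 32 28 27 29 32 40 53 61 78 92 95]
 [95 96 97 94 72 52 48 49 44 49 44 48 56 63 75 89 92]
 [97 92 95 93 79 66 59 63 61 65 61 58 61 68 79 90 95]
 [94 91 94 94 84 72 71 73 74 73 72 72 72 76 83 92 94]
 [95 95 94 95 92 86 87 88 87 85 85 87 86 88 90 93 93]]
```

Emit:
step_arm:
  commands:
    - [0, 0, 0, 0.025, 0.015, 0.02, 0.01]
    - [0, 0, 0, 0.0524, 0.0319, 0.05, 0.01]
    - [0, 0, 0, 0.0524, 0.0319, 0.08, 0.01]
    - [0, 0, 0, 0.0524, 0.0319, 0.11, 0.01]
    - [0, 0, 0, 0.0524, 0.0319, 0.14, 0.01]
    - [0, 0, 0, 0.0524, 0.0319, 0.16, 0.01]
    - [0, 0, 0, 0.0524, 0.0319, 0.16, 0.01]
    - [0, 0, 0, 0.0524, 0.0319, 0.16, 0.01]
    - [0, 0, 0, 0.0524, 0.0319, 0.16, 0.01]
    - [0, 0, 0, 0.0524, 0.0319, 0.16, 0.01]

```text
clock: 59.52
position: [653.3, -74.9, 123.2]
orientation: [[-0.998, 0.061, 0.004], [0.061, 0.998, -0.0], [-0.004, 0.0, -1.0]]
contact_force: [0.1, -0.0, -0.8]
grip_width: 21.6
gripper_force: 10.0
```

Emit:
step_arm:
  commands:
    - [0, 0, 0, 0, 0, 0, 0.01]
    - [0, 0, 0, 0, 0, 0, 0.01]
    - [0, 0, 0, 0, 0, 0, 0.01]
    - [0, 0, 0, 0, 0, 0, 0.01]

```text
clock: 59.85
position: [651.8, -75.0, 121.3]
orientation: [[-0.998, 0.061, 0.001], [0.061, 0.998, 0.0], [-0.001, 0.0, -1.0]]
contact_force: [-0.2, -0.1, -0.5]
grip_width: 21.6
gripper_force: 10.0
```

```bash
python3 - <<'E'
from h import *
s=robot.sense();print(s['clock'],s['position'].round(2),s['contact_force'].round(1),s['grip_width'])
moveto([651.6,-74],95,np.radians(86.5),s)
E
```

```text
59.85 [651.84 -74.95 121.28] [-0.2 -0.1 -0.5] 21.646266699554367
turn [ 0.0002  0.0008 -0.0002] shift [0.0003 0.0009 0.0263] j [ 0.13  0.5  -0.02  0.   -1.06 -1.76]
```

Emit:
step_arm:
  commands:
    - [0, 0, 0, 0, 0.001, 0.01, 0.01]
    - [0, 0, 0, 0, 0.001, 0.02, 0.01]
    - [0, 0, 0, 0, 0.001, 0.028, 0.01]
    - [0, 0, 0, 0, 0.001, 0.03, 0.01]
    - [0, 0, 0, 0, 0.001, 0.033, 0.01]
    - [0, 0, 0, 0, 0.001, 0.036, 0.01]
    - [0, 0, 0, 0, 0.001, 0.038, 0.01]
    - [0, 0, 0, 0, 0.001, 0.04, 0.01]
    - [0, 0, 0, 0, 0.001, 0.04, 0.01]

```text
clock: 60.6
position: [651.6, -73.9, 80.5]
orientation: [[-0.998, 0.061, -0.0], [0.061, 0.998, 0.0], [0.0, 0.0, -1.0]]
contact_force: [-0.8, -0.6, 0.4]
grip_width: 21.6
gripper_force: 10.0
```

```bash
python3 - <<'E'
from h import *
s=robot.sense();print(s['clock'],s['position'].round(2),s['contact_force'].round(1),s['grip_width'])
E
```

```text
60.6 [651.62 -73.91  80.46] [-0.8 -0.6  0.4] 21.578333846276767
```

The tip is in the hole with no resistance. Continuing down.

Emit:
step_arm:
  commands:
    - [0, 0, 0, 0, 0, 0.004, 0.01]
    - [0, 0, 0, 0, 0, 0.008, 0.01]
    - [0, 0, 0, 0, 0, 0.012, 0.01]
    - [0, 0, 0, 0, 0, 0.016, 0.01]
    - [0, 0, 0, 0, 0, 0.02, 0.01]
    - [0, 0, 0, 0, 0, 0.023, 0.01]
    - [0, 0, 0, 0, 0, 0.026, 0.01]
    - [0, 0, 0, 0, 0, 0.027, 0.01]
    - [0, 0, 0, 0, 0, 0.028, 0.01]
    - [0, 0, 0, 0, 0, 0.028, 0.01]

```text
clock: 61.43
position: [651.8, -73.9, 52.7]
orientation: [[-0.998, 0.061, 0.0], [0.061, 0.998, -0.0], [-0.0, -0.0, -1.0]]
contact_force: [-0.3, -1.1, -0.5]
grip_width: 21.7
gripper_force: 10.0
```

```bash
python3 - <<'E'
from h import *
s=robot.sense();print(s['clock'],s['position'].round(2),s['contact_force'].round(1),s['grip_width'])
E
```

```text
61.4333 [651.83 -73.93  52.72] [-0.3 -1.1 -0.5] 21.68335050756273
```

Emit:
step_arm:
  commands:
    - [0, 0, 0, 0, 0, 0.0015, 0.01]
    - [0, 0, 0, 0, 0, 0.0015, 0.01]
    - [0, 0, 0, 0, 0, 0.0005, 0.045]
    - [0, 0, 0, 0, 0, 0.0005, 0.045]
    - [0, 0, 0, 0, 0, 0.0005, 0.045]
    - [0, 0, 0, 0, 0, 0.0005, 0.045]
    - [0, 0, 0, 0, 0, 0.0005, 0.045]
    - [0, 0, 0, 0, 0, -0.02, 0.045]
    - [0, 0, 0, 0, 0, -0.05, 0.045]
    - [0, 0, 0, 0, 0, -0.08, 0.045]

```text
clock: 62.27
position: [650.8, -74.0, 132.4]
orientation: [[-0.998, 0.061, -0.003], [0.061, 0.998, -0.0], [0.003, -0.001, -1.0]]
contact_force: [1.9, 0.0, -0.3]
grip_width: 45.2
gripper_force: 0.0
```

Emit:
step_arm:
  commands:
    - [0, 0, 0, 0, 0, -0.04, 0.045]
    - [0, 0, 0, 0.03, -0.004, -0.04, 0.087]
    - [0, 0, 0, 0.07, -0.01, -0.04, 0.087]
    - [0, 0, 0, 0.11, -0.016, -0.04, 0.087]
    - [0, 0, 0, 0.15, -0.022, -0.04, 0.087]
    - [0, 0, 0, 0.18, -0.026, -0.04, 0.087]
    - [0, 0, 0, 0.2, -0.029, -0.04, 0.087]
    - [0, 0, 0, 0.2, -0.029, -0.04, 0.087]
    - [0, 0, 0, 0.2, -0.029, -0.04, 0.087]
    - [0, 0, 0, 0.2, -0.029, -0.04, 0.087]

```text
clock: 63.1
position: [451.3, -90.6, 173.2]
orientation: [[-0.998, 0.061, 0.002], [0.061, 0.998, -0.0], [-0.002, 0.0, -1.0]]
contact_force: [-0.0, 0.4, 0.1]
grip_width: 86.6
gripper_force: 0.0
```

```bash
python3 - <<'E'
from h import *
s=robot.sense();print(s['clock'],s['position'].round(2),inan(s['position']),s['contact_force'].round(1),s['grip_width'])
moveto([450.5,-91],68.4,np.radians(86.35),s)
im=robot.camera('scene');S=cam('scene');g=cv2.cvtColor(im,cv2.COLOR_BGR2GRAY);cv2.imwrite('pics/s22.png',im)
t=cam('top');tp=robot.camera('top');cv2.imwrite('pics/t22.png',tp);gt=cv2.cvtColor(tp,cv2.COLOR_BGR2GRAY)
np.set_printoptions(linewidth=220)
P=[*an(41.5,-87.6),90];print('pin top pred: scene',proj(S,[P]).round(1),'tilted 10mm up',proj(S,[[*P[:2],100]]).round(1),'top',proj(t,[P]).round(1))
x,y=proj(S,[P])[0].round().astype(int);print(g[y-8:y+14,x-10:x+11])
x,y=proj(t,[P])[0].round().astype(int);print(gt[y-8:y+9,x-9:x+10])
E
```

```text
63.1 [451.28 -90.56 173.18] [-158.7 -115.2] [-0.   0.4  0.1] 86.55179033400844
turn [0.0001 0.0015 0.0027] shift [ 0.0009 -0.0005  0.1048] j [ 0.16  0.13 -0.42  0.   -1.02 -1.79]
pin top pred: scene [[247.3 267.7]] tilted 10mm up [[247.2 266.1]] top [[286.4 126.7]]
[[146 142 147 149 152 148 143 147 146 147 154 141 231 255 254 254 226 228 225 191 140]
 [141 127 124 131 129 121 150 155 110 104 107 101 146 138 138 137 118 111 122 121 107]
 [105  97 106 100 105  96 110 108  98  97  94  95  97  91  88  90  90  87  85  89  75]
 [104  99  96  95  92  85  81  83  82  78  74  83  74  71  70  66  63  53  60  63  51]
 [ 68  78  71  73  67  64  53  52  53  56  58  60  55  50  47  47 166 177  57  47 162]
 [ 60  66  65  55  53  49 164 166 165 159 163 164 165 158 168 159 179 185 165 161 181]
 [ 56  54  58  47 165 166 179 173 170 166 175 176 176 176 145 175 176 174 169 174 176]
 [168 165 160 159 179 179 148 165 165 170 171 172 170 174 176 175 174 169 168 174 175]
 [172 175 171 174 170 166 162 167 169 169 168 171 170 175 186 174 170 172 170 169 170]
 [171 168 168 169 169 178 136 168 171 171 171 170 1
[... 1724 characters left out ...]
53 153 153  93 165 155 157 153 156 156 155  88 141 151 154 155 155]
 [154 155 156 156 154  82 131 157 157 156 158 156 137  79 153 154 155 152 153]
 [158 152 156 152 155  78  64 152 157 158 159 167  87 143 155 155 152 153 157]
 [155 157 157 156 154  79  55  83  97 130 122  91  59 155 156 156 154 151 156]
 [155 154 156 156 153  80  61  62  60  74  72  50 117 155 154 157 153 156 158]
 [157 157 155 159 157  93  55  60  62  58  52  72 148 158 157 158 156 153 156]
 [159 157 156 154 156 147 100  59  56  56  92 132 156 154 156 154 155 153 157]
 [155 156 156 156 155 155 145 143 116 116 145 153 159 156 158 154 156 154 157]
 [155 154 154 156 155 156 154 155 151 150 158 156 156 156 156 159 157 154 157]]
```

The pin stands upright at the predicted spot in both views. Pinching the roller again to close the flap.

Emit:
step_arm:
  commands:
    - [0, 0, 0, 0.001, -0.0005, 0.035, 0.087]
    - [0, 0, 0, 0.001, -0.0005, 0.07, 0.087]
    - [0, 0, 0, 0.001, -0.0005, 0.1, 0.087]
    - [0, 0, 0, 0.001, -0.0005, 0.104, 0.087]
    - [0, 0, 0, 0.001, -0.0005, 0.104, 0.087]
    - [0, 0, 0, 0.001, -0.0005, 0.104, 0.05]
    - [0, 0, 0, 0.001, -0.0005, 0.104, 0.05]
    - [0, 0, 0, 0.001, -0.0005, 0.104, 0.05]
    - [0, 0, 0, 0.001, -0.0005, 0.104, 0.05]
    - [0, 0, 0, 0.001, -0.0005, 0.104, 0.05]
  force: 8

```text
clock: 64.03
position: [450.0, -91.0, 69.8]
orientation: [[-0.998, 0.061, 0.002], [0.061, 0.998, 0.0], [-0.002, 0.0, -1.0]]
contact_force: [0.5, 0.4, 0.5]
grip_width: 61.8
gripper_force: 0.0
```

Emit:
step_arm:
  commands:
    - [0, 0, 0, 0, 0, 0, 0.02]
    - [0, 0, 0, 0, 0, 0, 0.02]
    - [0, 0, 0, 0, 0, 0, 0.02]
    - [0, 0, 0, 0, 0, 0, 0.02]
    - [0, 0, 0, 0, 0, 0, 0.02]
    - [0, 0, 0, 0, 0, 0, 0.02]
    - [0, 0, 0, 0, 0, 0, 0.02]

```text
clock: 64.62
position: [449.6, -89.1, 68.7]
orientation: [[-0.998, 0.062, 0.001], [0.062, 0.998, 0.003], [-0.001, 0.003, -1.0]]
contact_force: [-1.7, 9.7, 1.8]
grip_width: 35.6
gripper_force: 8.0
```

```bash
python3 - <<'E'
from h import *
s=robot.sense();print(s['clock'],s['position'].round(2),inan(s['position']),s['contact_force'].round(1),s['grip_width'],s['gripper_force'])
E
```

```text
64.6167 [449.57 -89.09  68.74] [-160.5 -113.8] [-1.7  9.7  1.8] 35.57660740561656 8.014844991266727
```

Emit:
step_arm:
  commands:
    - [0, 0, 0, -0.0029, 0.002, -0.0132, 0.02]
    - [0, 0, 0, -0.0069, 0.003, -0.0261, 0.02]
    - [0, 0, 0, -0.0121, 0.003, -0.0386, 0.02]
    - [0, 0, 0, -0.0184, 0.003, -0.0506, 0.02]
    - [0, 0, 0, -0.0256, 0.003, -0.062, 0.02]
    - [0, 0, 0, -0.0339, 0.003, -0.0727, 0.02]
    - [0, 0, 0, -0.043, 0.003, -0.0827, 0.02]
    - [0, 0, 0, -0.053, 0.003, -0.0918, 0.02]
    - [0, 0, 0, -0.0637, 0.003, -0.1001, 0.02]
    - [0, 0, 0, -0.0751, 0.003, -0.1073, 0.02]

```text
clock: 65.45
position: [523.4, -94.1, 176.3]
orientation: [[-0.998, 0.061, -0.004], [0.061, 0.998, -0.002], [0.003, -0.002, -1.0]]
contact_force: [-1.7, -3.9, 1.5]
grip_width: 34.8
gripper_force: 8.0
```

Emit:
step_arm:
  commands:
    - [0, 0, 0, -0.012, 0, -0.0063, 0.02]
    - [0, 0, 0, -0.0245, 0, -0.0115, 0.02]
    - [0, 0, 0, -0.0374, 0, -0.0155, 0.02]
    - [0, 0, 0, -0.0506, 0, -0.0184, 0.02]
    - [0, 0, 0, -0.064, 0, -0.0202, 0.02]
    - [0, 0, 0, -0.0775, 0, -0.0208, 0.02]
    - [0, 0, 0, -0.091, 0, -0.0202, 0.02]
    - [0, 0, 0, -0.1044, 0, -0.0184, 0.02]
    - [0, 0, 0, -0.1176, 0, -0.0155, 0.02]
    - [0, 0, 0, -0.1305, 0, -0.0115, 0.02]

```text
clock: 66.28
position: [658.1, -104.3, 192.2]
orientation: [[-0.998, 0.061, 0.009], [0.06, 0.998, -0.006], [-0.009, -0.006, -1.0]]
contact_force: [1.3, -7.4, 9.3]
grip_width: 35.4
gripper_force: 8.0
```

Emit:
step_arm:
  commands:
    - [0, 0, 0, -0.0125, 0, 0.0052, 0.02]
    - [0, 0, 0, -0.0245, 0, 0.0115, 0.02]
    - [0, 0, 0, -0.0359, 0, 0.0187, 0.02]
    - [0, 0, 0, -0.0466, 0, 0.027, 0.02]
    - [0, 0, 0, -0.0466, 0, 0.027, 0.02]
    - [0, 0, 0, -0.0466, 0, 0.027, 0.02]

```text
clock: 66.78
position: [705.6, -108.1, 164.0]
orientation: [[-0.998, 0.061, 0.01], [0.061, 0.998, -0.007], [-0.011, -0.007, -1.0]]
contact_force: [4.0, -9.5, 4.9]
grip_width: 36.1
gripper_force: 8.0
```

```bash
python3 - <<'E'
from h import *
s=robot.sense();print(s['clock'],s['position'].round(2),inan(s['position']),s['contact_force'].round(1),s['grip_width'],s['gripper_force'])
E
```

```text
66.7833 [ 705.63 -108.09  164.04] [  96.2 -116.5] [ 4.  -9.5  4.9] 36.05520316181018 8.003280647099018
```

Emit:
step_arm:
  commands:
    - [0, 0, 0, 0, 0, 0.001, 0.07]
    - [0, 0, 0, 0, 0, 0.001, 0.07]
    - [0, 0, 0, 0, 0, 0.001, 0.07]
    - [0, 0, 0, 0, 0, 0.001, 0.07]
    - [0, 0, 0, 0, 0, 0.001, 0.07]
    - [0, 0, 0, 0, 0, 0, 0.07]
    - [0, 0, 0, 0, 0, -0.02, 0.07]
    - [0, 0, 0, 0, 0, -0.06, 0.07]
    - [0, 0, 0, 0, 0, -0.1, 0.07]
    - [0, 0, 0, 0, 0, -0.13, 0.07]

```text
clock: 67.62
position: [701.6, -103.5, 294.3]
orientation: [[-0.998, 0.061, 0.003], [0.061, 0.998, -0.001], [-0.003, -0.001, -1.0]]
contact_force: [0.7, 0.1, 0.7]
grip_width: 69.9
gripper_force: 0.0
```

Emit:
step_arm:
  commands:
    - [0, 0, 0, 0.04, -0.02, 0, 0.07]
    - [0, 0, 0, 0.08, -0.06, 0, 0.07]
    - [0, 0, 0, 0.12, -0.1, 0, 0.07]
    - [0, 0, 0, 0.16, -0.14, 0, 0.07]
    - [0, 0, 0, 0.2, -0.17, 0, 0.07]
    - [0, 0, 0, 0.24, -0.2, 0, 0.07]
    - [0, 0, 0, 0.26, -0.22, 0, 0.07]
    - [0, 0, 0, 0.26, -0.22, 0, 0.07]
    - [0, 0, 0, 0.26, -0.22, 0, 0.07]
    - [0, 0, 0, 0.26, -0.22, 0, 0.07]

```text
clock: 68.45
position: [426.1, -308.4, 291.4]
orientation: [[-0.998, 0.064, 0.001], [0.064, 0.998, -0.0], [-0.001, -0.0, -1.0]]
contact_force: [0.9, 0.7, 1.0]
grip_width: 70.2
gripper_force: 0.0
```

```bash
python3 - <<'E'
from h import *
s=robot.sense();print(s['clock'],s['position'].round(1),s['contact_force'].round(1))
a=cv2.imread('pics/top0.png').astype(int);sc0=cv2.imread('pics/scene0.png').astype(int)
tp=robot.camera('top');sc=robot.camera('scene');cv2.imwrite('pics/t23.png',tp);cv2.imwrite('pics/s23.png',sc)
t=cam('top');S=cam('scene')
def roller(im,box,n):
    h=cv2.cvtColor(im.astype(np.uint8),cv2.COLOR_BGR2GRAY)[box[1]:box[3],box[0]:box[2]].astype(int)
    m=((h<185)&(h>110)).astype(np.uint8); ys,xs=np.nonzero(m); return h
b=(290,90,312,122)
np.set_printoptions(linewidth=200)
print('top diff rows',np.abs(roller(a,b,0)-roller(tp,b,0)).mean(1).round(0))
b=(200,255,275,300);print('scene diff rows',np.abs(roller(sc0,b,0)-roller(sc,b,0)).mean(1).round(0))
x=proj(t,[[*an(94,-117.5),178]])[0].astype(int);g0=cv2.cvtColor(a.astype(np.uint8),cv2.COLOR_BGR2GRAY);g=cv2.cvtColor(tp,cv2.COLOR_BGR2GRAY)
print(x,g0[x[1]-10:x[1]+18,x[0]],g[x[1]-10:x[1]+18,x[0]])
for n,im,c in(('top',tp,t),('scene',sc,S)):
  for bb in blobs(wood(im),60):
    m=plane(c,cv2.boxPoints(cv2.minAreaRect(bb)),24); q=[inan(k).tolist() for k in m]
    print(n,m.mean(0).round(),cv2.contourArea(bb),q if abs(m.mean(0)[0]-580)<60 and abs(m.mean(0)[1]-80)<80 else '')
E
```

```text
68.45 [ 426.1 -308.4  291.4] [0.9 0.7 1. ]
top diff rows [1. 0. 0. 1. 1. 1. 1. 1. 1. 1. 2. 2. 1. 2. 2. 2. 1. 2. 2. 2. 2. 3. 2. 2. 2. 2. 1. 1. 1. 2. 1. 1.]
scene diff rows [ 3.  4.  3.  3.  3.  6.  9. 10. 10. 11. 10. 10.  9.  8.  8.  5.  5.  4.  6.  5.  5.  5.  4.  4.  5.  4.  4.  3.  3.  3.  3.  2.  1.  1.  1.  2.  1.  1.  1.  1.  1.  1.  1.  1.  1.]
[300 100] [241 241 240 241 242 241 159 102 116 141 183 158 128 106  87 102 114 104 111 107 110 106 110 107 108 112 108 179] [240 240 241 241 242 243 156 105 112 142 179 161 126 103  82 102 109 110 107 114 109 114 111 111 107 108 106 177]
top [-38.  29.  24.] 283.5 
top [ 113. -153.   24.] 180.5 
top [426. 332.  24.] 264.5 
top [ 499. -363.   24.] 110.5 
top [ 484. -599.   24.] 2212.0 
top [ 578. -393.   24.] 87.0 
top [597.  42.  24.] 155.0 [[3.1, 43.3], [4.7, 13.3], [-46.7, 10.3], [-48.3, 40.2]]
top [604. 116.  24.] 159.0 [[5.0, 118.7], [6.8, 85.7], [-44.6, 82.4], [-46.4, 115.4]]
top [ 601. -177.   24.] 178.0 
top [ 664. -375.   24.] 295.5 
scene [ 633. -379.   24.] 509.5 
scene [588.  42.  24.] 81.0 [[-43.5, 12.3], [-41.0, 42.6], [-17.2, 39.3], [-19.7, 9.4]]
scene [593. 115.  24.] 86.5 [[-43.6, 84.9], [-40.9, 118.1], [-17.0, 113.8], [-19.7, 81.1]]
scene [427. 333.  24.] 297.0 
scene [264. 839.  24.] 597.0 
scene [ -26. 1041.   24.] 92.0 
scene [-289.   26.   24.] 594.5 
scene [-622. -112.   24.] 85.5
```

Top view: the flap is shut, pixel-identical to the start. The wedges are unmoved, the mallet lies on its mat 41 mm from the centre, and the arm is clear. Handing in.

```bash
python3 - <<'E'
from cell import robot
print(robot.finish_job())
E
```

```text
the job is handed in; nothing more can be done
None
```

I handed the job in at about 68 s: both wedges present are driven home in slots 0 and 1, the pin is in terminal 1, the flap is shut, and the mallet lies on its mat. My last camera checks agreed, but the hand-in returned no verdict.

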